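# Set up the succulent planter: level it, mulch it, fit its grow lamp

### The arm

A 7-joint arm with a two-finger parallel gripper is mounted at the origin on the work surface. World frame = base frame: x ahead of the robot, y to its left, z up, the work surface at z = 0. Lengths are in m, angles in rad, forces in N, time in s.
With the tool pointing down it reaches from about 0.375 to 0.925 m from the base axis. Payload 3.1 kg.
Tool frame: the origin (TCP) lies midway between the tips of the shut fingers; the grasp point (between the pads) lies 19 mm behind it (r.hold_point_z is the distance from the TCP to the grasp point, in m); z points along the fingers, y is the line along which they close (so a half turn about z gives the same grasp; the last joint's range is limited). The gripper opens to 85 mm and grips with 20 to 120 N. Pads are 22 mm wide; open, the fingers measure 114 mm over their backs; the gripper's body (76 mm by 85 mm) begins 54 mm behind the grasp point. The pads swing forward as they close: fully open they stand 13 mm farther back than shut.
Start: joints at [-1.311, 0.383, 0.044, 1.598, -0.018, 1.161, -0.05], TCP at [0.228, 0.609, 0.231] pointing down, gripper open.
Joint ranges: [-2.61, 2.61], [-0.41, 2.15], [-1.48, 1.57], [0, 2.5], [-1.57, 4.71], [0.05, 1.97], [-2.85, 2.85]. Speed limits (rad/s): [2.79, 2.79, 3.14, 3.14, 3.14, 3.14, 3.14].

### API

Orientations are given as a 3x3 rotation matrix whose columns are the frame's x, y, z axes.
In Python, from cell import r gives the robot as it stands.
- The arm moves only by the tool drive_tool, never from a script. Its argument "rows" is a list of rows, each an object with "gripper": the opening, from 0 (shut) to 1 (fully open); "offset": the shift along the tool's x, y, z normalised to -1 to 1, where 1 is 50 cm, a list of three; "angular": the turn, a rotation vector about the tool's x, y, z normalised to -1 to 1, where 1 is 180 degrees, a list of three. In form: [{"gripper": gripper, "offset": [x, y, z], "angular": [wx, wy, wz]}, ...]. A call has exactly 8 rows; each row is the pose to reach, as a shift and turn from the pose commanded when the call began, along the tool's axes at that moment, turning the shorter way round; what a row does not reach only later rows make up. A row lasts 1/10 s, in which the tool goes at most 50 mm and 8.59 degrees, less where a joint would pass 70% of its speed; a pose out of reach is approached as far as the arm can. A call with a number of a shift or a turn outside -1 to 1 is refused whole. A call with a gripper value outside its range is refused whole. The fingers move at their own pace and stop on an object; "grip_force" is the grip in N (left out, the last holds). Time passes only in rows, so rows that repeat a pose let the fingers close, or fill a call up. It gives the time, the measured TCP pose, the force, the opening and the grip force at its end, in the units of the state.
- r.get_state(): the state, without advancing time (a new reading comes with each control period).
- r.camera(name): name is "scene" or "top"; returns the picture (384x512x3 uint8, blue, green, red); there is no depth.
- r.camera_params(name): a dict with "intrinsics" (3x3 intrinsics, pixels), "world_to_cam" (4x4, takes a point from world to camera coordinates). Camera axes: x right, y down, z forward; pixel columns grow to the right and rows downward; lengths in m; the calibration is good to about 2 mm. A picture is of the moment at which its call begins. camera_params takes no time and is no camera call.
- r.finish_job(): hands the job in; it is judged then, once.
The state is a dict: "time_s": time; "q": joint angles; "joint_vel": joint speeds; "joint_efforts": joint torques, N m; "eef_pos": TCP position; "orientation": TCP orientation; "ft_force": force on the tool from outside, world axes, zero at the start; "torque": the same for the moment, N m; "grip_width": finger opening in m; "grip_force": force on a finger pad.
Only numpy, scipy, OpenCV 4.12 (cv2) and the standard library are available. Lean on these libraries where they do the work, as an engineer would, in place of code of your own. Each camera call takes 0.05 s, during which the arm holds its last target. There are 200 camera calls.

### The job

First turn the two black foot knobs until the succulent planter on its wooden stand sits level. Then tip the pebbles from the metal pour tray over the soil in the planter, put any pebbles lying on the desk in there too, and set the empty tray back down flat on the desk. Lift the grow lamp off its charging dock and push its sleeve fully home on the spigot behind the planter, with its light panel over the plants; leave the planter level and the camera, flowerpot and mouse alone.

Things in the scene. Friction and masses are not known exactly. Their poses are not given: they have to be found in the camera images.
- bed (a point): Centre of the soil in the planter, a white open trough: outside 125 mm (x) by 180 mm (y), inside 115 x 170 mm, fixed on a wooden board that tilts with it. x points to the back (away from the robot), y left, z is the board's normal: level when z is vertical. Starts tilted 2 to 6 degrees. When level the soil is 71 mm above the desk; the rim is 42 mm above the soil.
- planter: The planter with its board, one tilting piece (same axes as the bed). Its origin is the board's fixed back pivot, at (90, 0, -36) mm in the bed's frame, always 35 mm above the desk. Three succulents, 28 to 40 mm high, stand along the back half of the soil (bed x = 37 mm, y = -55, 0, 55 mm); the pebbles go between and in front of them.
- corner_left (a point): The board's front left corner on its screw foot, at (-20, 150, -36) mm in the bed's frame. The board is level when both front corners are as high as the back pivot, 35 mm.
- corner_right (a point): The board's front right corner on its screw foot, at (-20, -150, -36) mm in the bed's frame.
- knob_left_grip (a point): Grip point of the left foot knob: black, round, fluted, 36 mm in diameter, from 62 to 90 mm above the desk, axis upright; the point is on the axis, 80 mm up. Clockwise from above raises the left corner 20 mm a turn (3.2 mm per rad), anticlockwise lowers it; the knob keeps its height. Turns against 0.08 N m, stays where left; up to 4 rad to go. The planter's wall is 60 mm from the axis.
- knob_right_grip (a point): The same on the right foot knob, for the front right corner; it may have to go either way. Its axis leans with the left corner's tilt (up to 4 degrees) and is upright once the left corner is right.
- spigot (a point): Foot of the planter's lamp spigot: a steel pin of 16 mm diameter and 45 mm height with a chamfered tip, standing on the board 90 mm behind the planter's centre (41 mm above the desk when level); z along the pin, x and y as for the bed.
- lamp: Grow lamp, 180 g: upright tube 180 mm high; origin: centre of its underside, z up. The lower 48 mm are an open sleeve, 30 mm outside, 18.6 mm inside. A light panel (140 x 60 mm, 118 to 130 mm up) points to its -x, a driver box (34 x 44 mm, 102 to 132 mm up) to +x: it balances. Grip the free tube (22 mm) 160 mm up. Starts on the dock's spigot.
- lamp_head (a point): Centre of the lamp's light panel, 85 mm from the tube's axis towards -x of the lamp and 124 mm above its origin.
- dock: Charging dock, a fixed black block 75 x 75 x 22 mm with a spigot 45 mm high and 16 mm in diameter on top; origin at the centre of its underside.
- tray: Sheet-metal pour tray, 160 g, 140 mm long (x), 100 mm wide; floor 4 mm thick, side walls 30 mm high; origin at the centre of its underside. Its front end (-x) is open but for a 3 mm lip: pour there. At the back end (+x) an upright wooden grip board, 16 mm thick, 72 mm wide, 78 mm high: grip it at x = 62 mm, 62 mm up, fingers closing along x; held so it can be tipped stiffly.
- tray_lip (a point): Middle of the tray's open front edge, 70 mm in front of its centre, 4 mm above its underside.
- camera: Black camera, bystander, 130 mm wide and 103 mm high; leave alone.
- flowerpot: White pot with small yellow flowers, 92 mm wide and 130 mm high, bystander; leave alone.
- mouse: Black computer mouse on its pad, bystander; leave alone.
- pebble0: Pebble, rounded grey stone about 26 mm across and 22 mm high, 22 g; origin at its centre. It stays put on a flat face and slides or tumbles down a smooth slope of about 40 degrees or more. Starts in the tray, if present.
- pebble1: Pebble, rounded grey stone about 26 mm across and 22 mm high, 22 g; origin at its centre. It stays put on a flat face and slides or tumbles down a smooth slope of about 40 degrees or more. Starts in the tray, if present.
- pebble2: Pebble, rounded grey stone about 26 mm across and 22 mm high, 22 g; origin at its centre. It stays put on a flat face and slides or tumbles down a smooth slope of about 40 degrees or more. Starts in the tray, if present.
- pebble3: Pebble, rounded grey stone about 26 mm across and 22 mm high, 22 g; origin at its centre. It stays put on a flat face and slides or tumbles down a smooth slope of about 40 degrees or more. Starts in the tray, if present.
- pebble4: Pebble, rounded grey stone about 26 mm across and 22 mm high, 22 g; origin at its centre. It stays put on a flat face and slides or tumbles down a smooth slope of about 40 degrees or more. Starts in the tray, if present.
- pebble5: Pebble, rounded grey stone about 26 mm across and 22 mm high, 22 g; origin at its centre. It stays put on a flat face and slides or tumbles down a smooth slope of about 40 degrees or more. Starts on the desk in front of the tray, if present.
- pebble6: Pebble, rounded grey stone about 26 mm across and 22 mm high, 22 g; origin at its centre. It stays put on a flat face and slides or tumbles down a smooth slope of about 40 degrees or more. Starts on the desk in front of the tray, if present.
- pebble7: Pebble, rounded grey stone about 26 mm across and 22 mm high, 22 g; origin at its centre. It stays put on a flat face and slides or tumbles down a smooth slope of about 40 degrees or more. Starts on the desk in front of the tray, if present.
- pebble8: Pebble, rounded grey stone about 26 mm across and 22 mm high, 22 g; origin at its centre. It stays put on a flat face and slides or tumbles down a smooth slope of about 40 degrees or more. Starts on the desk in front of the tray, if present.
Things that resemble listed ones, but are neither listed nor needed, are in the scene too. There is more than one size of the lamp; the one meant has the size given above.

How it is judged:
By the outcome, as a careful person would: the job done as asked, in the order asked, and still so for the second after the job is handed in, with the robot touching nothing.
Of pebble0, pebble1, pebble2, pebble3, pebble4 only 3 to 5 are there at a start; the rules pass over those that are not, and their reading is None.
Of pebble5, pebble6, pebble7, pebble8 only 2 to 4 are there at a start; the rules pass over those that are not, and their reading is None.
At some moment in a run one of pebble5, pebble6, pebble7, pebble8, tray may be knocked a few centimetres aside while the robot is not near it.
It also fails if it takes over 210 s, if anything falls off the work surface, if the arm or the gripper's body presses on something with over 40 N, if the wrist force passes 120 N, or if a joint passes its speed limit or range.

## Working session

There is one attempt and no reset: what is moved stays moved. The work goes in short steps, Python scripts to look and compute and a tool call to move; the robot and the scene stay as the last step left them, time stands still between calls to the robot, and variables do not carry over. Pictures are saved under pics/ and viewed, at most 14 in all, crops included, and the job is handed in when it is done.

Besides the shell and the picture viewer there is one more tool, called after "Request:" by a JSON object that holds its "api" and its "payload", one argument or row to a line. drive_tool: Moves the arm, as the interface text tells. Its arguments: {"type":"object","properties":{"rows":{"type":"array","items":{"type":"object","properties":{"gripper":{"type":"number"},"offset":{"type":"array","items":{"type":"number"}},"angular":{"type":"array","items":{"type":"number"}}}}},"grip_force":{"type":"number"}},"required":["rows"]}

```bash
ls; mkdir -p pics
python3 - <<'E'
from cell import r
import cv2,numpy as np
np.set_printoptions(precision=4,suppress=True)
for n in("scene","top"):
    im=r.camera(n);cv2.imwrite(f"pics/{n}0.png",im)
    cv2.imwrite(f"pics/{n}0b.png",cv2.resize(im,(800,600),interpolation=cv2.INTER_CUBIC))
    p=r.camera_params(n);print(n,np.array(p["intrinsics"]),np.array(p["world_to_cam"]))
s=r.get_state();print(s,r.hold_point_z)
E
```

```text
pics
scene [[360.8462   0.     259.537 ]
 [  0.     360.8462 193.1472]
 [  0.       0.       1.    ]] [[-0.4896  0.8719 -0.0085  0.2063]
 [ 0.691   0.3821 -0.6136 -0.2564]
 [-0.5317 -0.3063 -0.7896  1.5091]
 [ 0.      0.      0.      1.    ]]
top [[494.9784   0.     252.5837]
 [  0.     494.9784 195.0732]
 [  0.       0.       1.    ]] [[-0.0201 -0.9996  0.0173  0.0081]
 [-0.9908  0.0176 -0.1343  0.4873]
 [ 0.1339 -0.0199 -0.9908  1.5083]
 [ 0.      0.      0.      1.    ]]
{'time_s': 0.1, 'q': array([-1.3108,  0.3837,  0.0438,  1.5994, -0.0179,  1.1612, -0.0499]), 'joint_vel': array([-0.0007, -0.0016, -0.0001, -0.0044,  0.0012,  0.0001, -0.0016]), 'joint_efforts': array([  0.0029, -43.4734,   1.0292, -25.0454,   0.0108,   0.0055,
         0.    ]), 'eef_pos': array([0.2273, 0.608 , 0.23  ]), 'orientation': array([[-0.9367,  0.3501, -0.0007],
       [ 0.3501,  0.9367, -0.0022],
       [-0.0001, -0.0023, -1.    ]]), 'ft_force': array([ 0.1453,  0.4879, -0.3307]), 'torque': array([ 0.0046, -0.0116,  0.0071]), 'grip_force': 0.0, 'grip_width': 0.08549875995440501} 0.0187
```

View pics/scene0b.png

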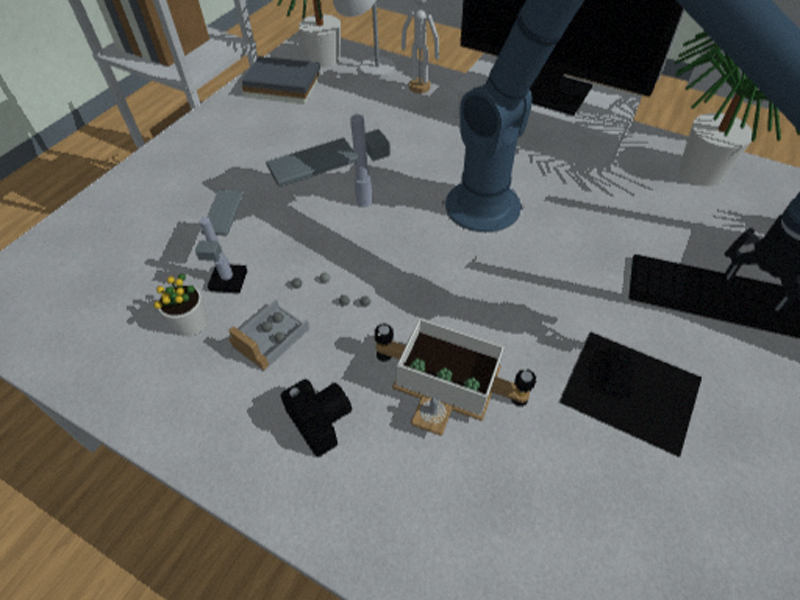

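View pics/top0b.png

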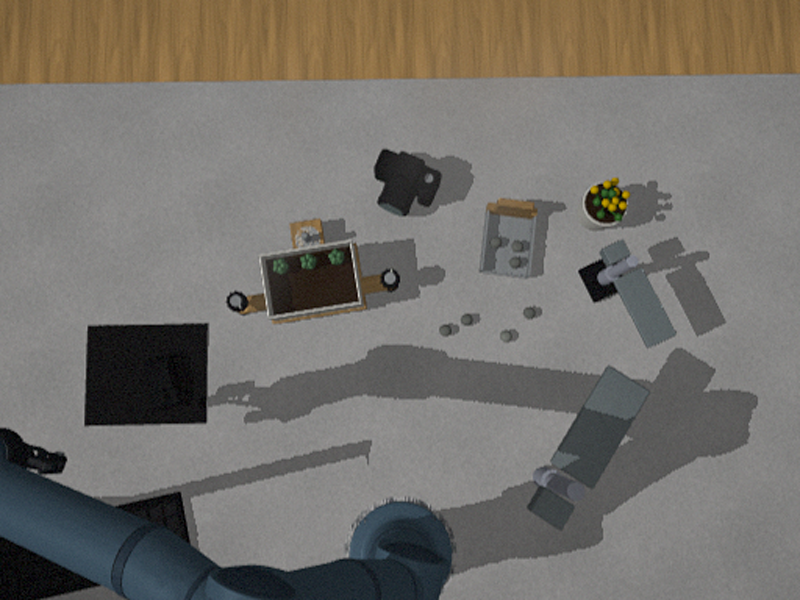

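```bash
cat > h.py <<'E'
import cv2,numpy as np
from scipy.spatial.transform import Rotation as Ro
from cell import r
np.set_printoptions(precision=4,suppress=True)
P={n:(np.array(r.camera_params(n)["intrinsics"]),np.array(r.camera_params(n)["world_to_cam"])) for n in("scene","top")}
def ray(n,uv):
    K,T=P[n];d=T[:3,:3].T@np.linalg.solve(K,[uv[0],uv[1],1.]);return -T[:3,:3].T@T[:3,3],d/np.linalg.norm(d)
def onz(n,uv,z):
    c,d=ray(n,uv);return c+d*(z-c[2])/d[2]
def proj(n,X):
    K,T=P[n];x=K@(T[:3,:3]@np.asarray(X,float)+T[:3,3]);return x[:2]/x[2]
def tri(a,b):   # a: scene px, b: top px -> point, gap between rays
    c,d=ray("scene",a);e,f=ray("top",b);A=np.c_[d,-f];s=np.linalg.lstsq(A,e-c,rcond=None)[0]
    p,q=c+s[0]*d,e+s[1]*f;return (p+q)/2,np.linalg.norm(p-q)
def down(yaw,tilt=np.eye(3)):  # tool pointing down, closing line (tool y) at angle yaw from world x
    y=np.array([np.cos(yaw),np.sin(yaw),0]);z=np.array([0,0,-1.]);return tilt@np.c_[np.cross(y,z),y,z]
def go(p,R=None,s=None,note=""):   # move numbers from pose s (p,R) to p,R
    if s is None: t=r.get_state();s=(t["eef_pos"],t["orientation"])
    R=s[1] if R is None else R
    print(note,"offset",np.round(s[1].T@(np.asarray(p)-s[0])/.5,4).tolist(),"angular",np.round(Ro.from_matrix(s[1].T@R).as_rotvec()/np.pi,4).tolist())
    return (np.asarray(p,float),R)
def st():
    s=r.get_state();print("t",s["time_s"],"p",s["eef_pos"],"q",s["q"],"f",s["ft_force"],"w",s["grip_width"],s["grip_force"]);return s
E
python3 - <<'E'
import cv2,numpy as np
t=cv2.imread("pics/top0.png");s=cv2.imread("pics/scene0.png")
def c(im,x,y,w,h,k):return cv2.resize(im[y:y+h,x:x+w],None,fx=k,fy=k,interpolation=cv2.INTER_CUBIC)
a=c(t,140,130,130,80,6);b=c(s,225,195,130,88,6)
cv2.imwrite("pics/c1.png",a);cv2.imwrite("pics/c2.png",b)
E
```

```text
(no output)
```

View pics/c1.png

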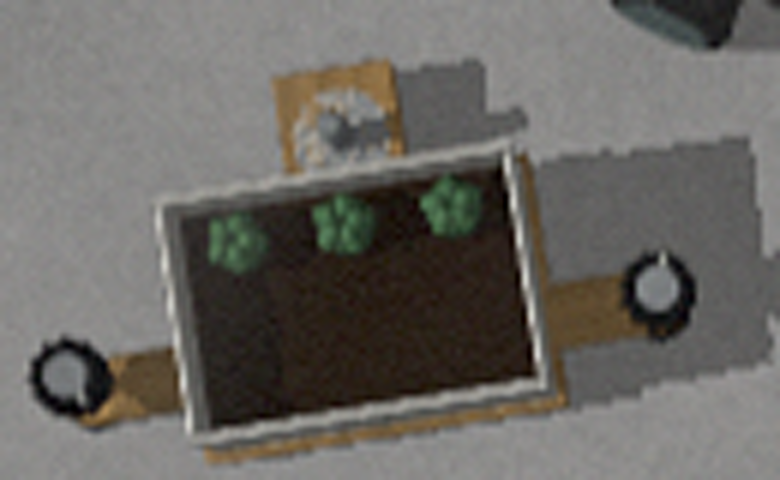

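View pics/c2.png

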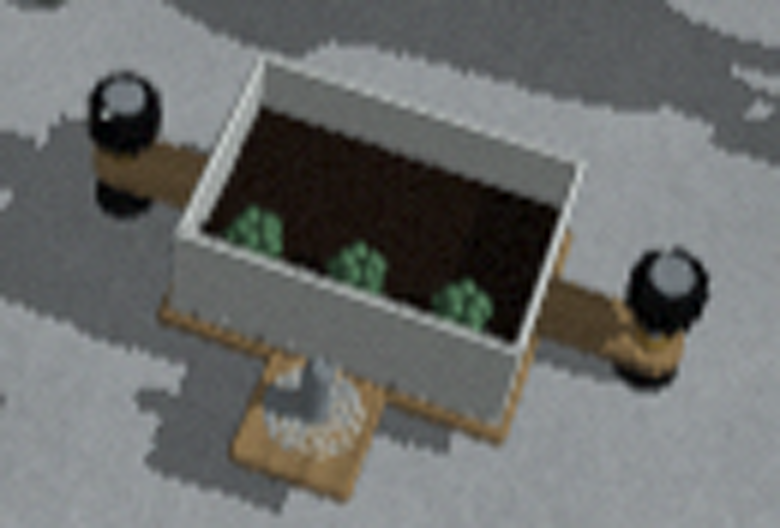

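Top view: knob discs at about (151.5,192) and (249.5,178); rim, spigot (196,151) and three succulents are clear. Scene view: knobs at (336.5,240) right-hand (robot's left) and (246,211); rim corners all visible.

```bash
cat >> h.py <<'E'
def edge(g,a,b,w=2.5):   # bright ridge between a and b -> line (point, direction)
    a,b=np.array(a,float),np.array(b,float);d=(b-a)/np.linalg.norm(b-a);n=np.array([-d[1],d[0]]);o=np.arange(-w,w+.01,.25);pts=[]
    for t in np.linspace(.08,.92,60):
        q=a+t*(b-a)+o[:,None]*n
        v=cv2.remap(g,q[:,0].astype(np.float32)[None],q[:,1].astype(np.float32)[None],cv2.INTER_LINEAR)[0]
        v=np.clip(v-(v.min()+.6*(v.max()-v.min())),0,None);pts.append(a+t*(b-a)+n*(v@o/v.sum()))
    l=cv2.fitLine(np.float32(pts),cv2.DIST_HUBER,0,.01,.01).ravel();return l[2:],l[:2]
def rimcorners(im,c):
    g=cv2.cvtColor(im,cv2.COLOR_BGR2GRAY).astype(np.float32)
    for _ in range(3):
        L=[edge(g,c[i],c[(i+1)%4]) for i in range(4)];c=[]
        for i in range(4):
            (p,d),(q,e)=L[i-1],L[i];s=np.linalg.solve(np.c_[d,-e],q-p);c.append(p+s[0]*d)
    return np.array(c)
def rim(ims,imt,guess_s,guess_t):  # order BL,BR,FR,FL
    cs,ct=rimcorners(ims,guess_s),rimcorners(imt,guess_t)
    X=[tri(a,b) for a,b in zip(cs,ct)];g=[x[1] for x in X];X=np.array([x[0] for x in X])
    y=(X[0]+X[3]-X[1]-X[2]);x=(X[0]+X[1]-X[2]-X[3]);y/=np.linalg.norm(y);x/=np.linalg.norm(x);z=np.cross(x,y);z/=np.linalg.norm(z)
    return cs,ct,X,np.array(g),x,y,z
def discs(im,guesses,rad=5):  # silver cap centre, near guesses
    g=cv2.cvtColor(im,cv2.COLOR_BGR2GRAY);out=[]
    for u,v in guesses:
        m=np.zeros(g.shape,np.uint8);cv2.circle(m,(int(round(u)),int(round(v))),rad,255,-1);m&=cv2.inRange(g,75,255)
        n,l,s,c=cv2.connectedComponentsWithStats(m);i=1+np.argmax(s[1:,4]);out.append((c[i],s[i,4]))
    return out
E
cat > lev.py <<'E'
from h import *
import sys,json
def lev(ims,imt,gs,gt):
    cs,ct,X,g,x,y,z=rim(ims,imt,gs,gt)
    print("rim X\n",X,"gaps",g);print("len",[np.linalg.norm(X[i]-X[(i+1)%4]).round(4) for i in range(4)])
    print("z",z,"yaw",np.degrees(np.arctan2(-x[1],-x[0])),"pitch x",np.degrees(np.arcsin(x[2])),"roll y",np.degrees(np.arcsin(y[2])))
    c=X.mean(0);R=np.c_[x,np.cross(z,x),z]
    bed=c-.042*z
    for n,v in dict(pivot=(90,0,-36),cl=(-20,150,-36),cr=(-20,-150,-36),spig=(90,0,-30),sptip=(90,0,15)).items(): print(n,bed+R@np.array(v)/1000)
    print("bed",bed);return cs,ct
f=lambda L,x0,y0:[((a+.5)/6-.5+x0,(b+.5)/6-.5+y0) for a,b in L]
GS=f([(515,350),(183,232),(265,62),(582,165)],225,195);GT=f([(163,207),(515,150),(547,385),(197,440)],140,130)
E
python3 - <<'E'
from lev import *
s=cv2.imread("pics/scene0.png");t=cv2.imread("pics/top0.png")
cs,ct=lev(s,t,GS,GT);print(cs-np.array(GS),ct-np.array(GT))
ds=discs(s,[f([(670,272)],225,195)[0],f([(125,97)],225,195)[0]]);dt=discs(t,f([(70,372),(658,288)],140,130))
for a,b in zip(ds,dt): print(a,b,tri(a[0],b[0]))
sp=f([(318,365)],225,195)[0],f([(335,120)],140,130)[0];print("spig tip",tri(*sp))
# pebbles on desk: dark blobs in top view region
for n,im,win in(("top",t,(270,190,360,225)),("scene",s,(180,168,245,200))):
    x0,y0,x1,y1=win;hsv=cv2.cvtColor(im,cv2.COLOR_BGR2GRAY)[y0:y1,x0:x1]
    m=cv2.inRange(hsv,0,int(np.median(hsv)*.75));k,l,S,c=cv2.connectedComponentsWithStats(m)
    for i in range(1,k):
        if S[i,4]>15: print(n,c[i]+[x0,y0],S[i],onz(n,c[i]+[x0,y0],.011))
E
```

```text
rim X
 [[0.5799 0.2582 0.1154]
 [0.6003 0.0854 0.1147]
 [0.4813 0.0681 0.117 ]
 [0.4564 0.2416 0.1112]] gaps [0.0004 0.0045 0.0032 0.0062]
len [np.float64(0.174), np.float64(0.1203), np.float64(0.1753), np.float64(0.1247)]
z [-0.0098  0.0131  0.9999] yaw -172.05920679610563 pitch x 0.454005936773535 roll y -0.8173244891741049
pivot [0.6193 0.1747 0.0373]
cl [0.4897 0.3081 0.0343]
cr [0.5311 0.011  0.0386]
spig [0.6193 0.1748 0.0433]
sptip [0.6188 0.1754 0.0883]
bed [0.5299 0.1628 0.0726]
[[ 0.4634  0.5261]
 [ 0.4224  0.5377]
 [ 0.4757 -2.0832]
 [ 1.8528 -1.7296]] [[-1.756  -2.1705]
 [-1.508  -0.6016]
 [-0.6983 -0.2726]
 [-0.742   0.1301]]
(array([336.5957, 239.4894]), np.int32(47)) (array([150.3182, 192.2273]), np.int32(44)) (array([0.4921, 0.3037, 0.1005]), np.float64(0.0005885391314680323))
(array([244.9535, 210.186 ]), np.int32(43)) (array([249.0444, 177.4222]), np.int32(45)) (array([0.5318, 0.0098, 0.0992]), np.float64(0.0003093854494377338))
spig tip (array([0.6207, 0.1716, 0.0918]), np.float64(0.0031269183650874687))
top [340.2083 199.4583] [65  6 12  8 72] [ 0.4714 -0.2786  0.011 ]
top [300.473  203.8649] [25 11 12  8 74] [ 0.4597 -0.1522  0.011 ]
top [286.9342 210.5395] [11 17 13  8 76] [ 0.4393 -0.1088  0.011 ]
top [326.5536 213.9286] [51 21 11  8 56] [ 0.4263 -0.2334  0.011 ]
top [274.     223.5263] [ 0 32 11  3 19] [ 0.3991 -0.0669  0.011 ]
scene [234.5226 174.4548] [ 34   0  31  22 310] [ 0.3583 -0.1429  0.011 ]
scene [205.2727 178.0909] [21  7  9  7 33] [ 0.4262 -0.2289  0.011 ]
scene [188.0566 181.1887] [ 3 10 10  7 53] [ 0.4694 -0.2762  0.011 ]
scene [218.6415 192.1132] [33 21 11  7 53] [ 0.4576 -0.1488  0.011 ]
scene [231.5283 192.8302] [46 22 11  7 53] [ 0.4379 -0.1063  0.011 ]
```

```bash
sed -i 's/\.6\*(v.max/TH*(v.max/; s/^def edge/TH=.6\ndef edge/' h.py
python3 - <<'E'
import h
from lev import *
s=cv2.imread("pics/scene0.png");t=cv2.imread("pics/top0.png")
h.TH=.85
cs,ct=lev(s,t,GS,GT);print(cs-np.array(GS),ct-np.array(GT))
for n in P: print(n,ray(n,(0,0))[0])
V=[]
for n,im,c in(("scene",s,cs),("top",t,ct)):
    d=cv2.resize(im,None,fx=8,fy=8,interpolation=cv2.INTER_NEAREST)
    cv2.polylines(d,[np.int32((c+.5)*8)],True,(0,0,255),1);x,y=np.int32(c.min(0)*8-24);V.append(d[y:y+430,x:x+580])
    g=cv2.cvtColor(im,cv2.COLOR_BGR2GRAY)
    for i in range(4):
        m=(c[i]+c[(i+1)%4])/2;dd=c[(i+1)%4]-c[i];nn=np.array([-dd[1],dd[0]])/np.linalg.norm(dd)
        print(n,i,[int(g[tuple(np.int32(np.round(m+k*nn))[::-1])]) for k in range(-5,6)])
h0=max(v.shape[0] for v in V)
cv2.imwrite("pics/e.png",cv2.resize(np.hstack([cv2.copyMakeBorder(v,0,h0-v.shape[0],0,0,cv2.BORDER_CONSTANT) for v in V]),None,fx=.68,fy=.68))
E
```

```text
rim X
 [[0.5779 0.2579 0.1124]
 [0.6008 0.0848 0.1166]
 [0.4817 0.0679 0.1147]
 [0.4572 0.2403 0.1094]] gaps [0.0006 0.0023 0.0024 0.0028]
len [np.float64(0.1747), np.float64(0.1204), np.float64(0.1742), np.float64(0.122)]
z [-0.0236  0.0241  0.9994] yaw -171.81498302487577 pitch x 1.1435625756197112 roll y -1.5502206317144491
pivot [0.6203 0.1737 0.0371]
cl [0.4902 0.3064 0.0308]
cr [0.5327 0.0096 0.039 ]
spig [0.6201 0.1738 0.0431]
sptip [0.6191 0.1749 0.0881]
bed [0.5304 0.1617 0.0713]
[[ 0.598   0.4587]
 [-0.2073  0.2408]
 [ 0.2298 -1.601 ]
 [ 0.7265 -1.4201]] [[-1.4746 -1.3126]
 [-1.6831 -0.7567]
 [-0.7248 -0.2468]
 [-0.7719  0.1208]]
scene [1.0806 0.3804 1.036 ]
top [0.281  0.0295 1.5597]
scene 0 [100, 103, 104, 104, 139, 153, 105, 65, 85, 104, 54]
scene 1 [145, 148, 144, 137, 131, 196, 158, 156, 29, 18, 21]
scene 2 [151, 150, 151, 151, 148, 156, 167, 98, 102, 102, 106]
scene 3 [148, 149, 140, 140, 115, 176, 147, 9, 12, 15, 8]
top 0 [104, 133, 139, 122, 116, 150, 140, 89, 75, 56, 56]
top 1 [92, 89, 70, 80, 91, 181, 67, 29, 32, 33, 40]
top 2 [108, 98, 97, 82, 120, 161, 118, 23, 35, 32, 33]
top 3 [142, 140, 139, 137, 134, 154, 137, 89, 90, 58, 37]
```

View pics/e.png

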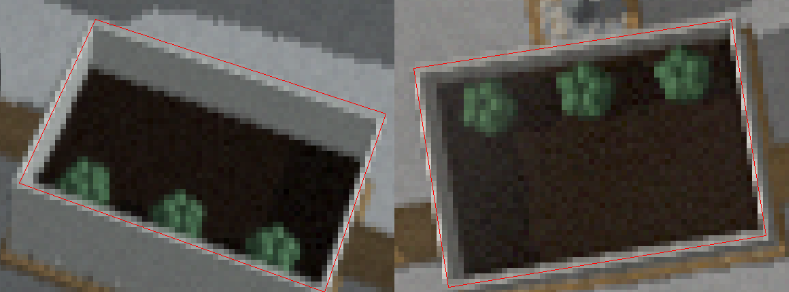

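```bash
sed -i 's/w=2.5)/w=1.6)/' h.py
cat >> lev.py <<'E'
import h;h.TH=.5
# eyeballed rim centre lines (from the enlarged overlay) as starting guesses
GS2=[(310.6,253.2),(255.5,233.5),(268.8,206.3),(320.6,222.9)];GT2=[(166.7,164.9),(225.4,155.4),(230.6,193.5),(172.5,203)]
E
python3 - <<'E'
from lev import *
s=cv2.imread("pics/scene0.png");t=cv2.imread("pics/top0.png")
print(rimcorners(s,GS2)-GS2,rimcorners(t,GT2)-GT2)
cs,ct=lev(s,t,GS2,GT2)
T=go([.4631,.2222,.145],down(np.radians(97.8)));T=go([.4631,.2222,.125],s=T)
E
```

```text
[[ 0.3504  0.1188]
 [-0.1647  0.2247]
 [ 0.0714 -2.9148]
 [ 1.9228 -1.9809]] [[-1.5806 -2.1894]
 [-1.5172 -1.666 ]
 [-0.5307 -0.0813]
 [-0.8817 -0.0259]]
rim X
 [[0.578  0.258  0.113 ]
 [0.6008 0.0853 0.1158]
 [0.4819 0.0678 0.1145]
 [0.4573 0.2408 0.1086]] gaps [0.     0.0042 0.0023 0.0034]
len [np.float64(0.1743), np.float64(0.1202), np.float64(0.1749), np.float64(0.122)]
z [-0.0265  0.0214  0.9994] yaw -171.75433123944535 pitch x 1.3265380202436496 roll y -1.419913949193189
pivot [0.6206 0.1742 0.0371]
cl [0.4904 0.3068 0.0308]
cr [0.5332 0.01   0.0383]
spig [0.6205 0.1743 0.0431]
sptip [0.6193 0.1753 0.0881]
bed [0.5306 0.1621 0.071 ]
 offset [-0.7118, -0.5574, 0.1714] angular [-0.0007, -0.0001, -0.1572]
 offset [0.0, 0.0, 0.04] angular [0.0, 0.0, 0.0]
```

Request:
{"api": "drive_tool", "payload": {
  "rows": [
    {"gripper": 0, "offset": [-0.1, -0.08, 0.0], "angular": [0, 0, -0.02]},
    {"gripper": 0, "offset": [-0.2, -0.16, 0.0], "angular": [0, 0, -0.04]},
    {"gripper": 0, "offset": [-0.28, -0.22, 0.0], "angular": [0, 0, -0.06]},
    {"gripper": 0, "offset": [-0.36, -0.28, 0.0], "angular": [0, 0, -0.08]},
    {"gripper": 0, "offset": [-0.44, -0.34, 0.02], "angular": [0, 0, -0.1]},
    {"gripper": 0, "offset": [-0.52, -0.41, 0.06], "angular": [0, 0, -0.12]},
    {"gripper": 0, "offset": [-0.6, -0.47, 0.1], "angular": [0, 0, -0.14]},
    {"gripper": 0, "offset": [-0.65, -0.51, 0.14], "angular": [0, 0, -0.157]}
  ]
}}

```text
time_s: 0.9
eef_pos: [0.4319, 0.2744, 0.1726]
orientation: [[-0.991, -0.137, 0.002], [-0.137, 0.991, 0.001], [-0.002, 0.001, -1.0]]
ft_force: [1.2, 0.4, 0.1]
grip_width: 0.0002
grip_force: 0.0
```

Run:
```python
from h import *
st();T=go([.4631,.2222,.125],down(np.radians(97.8)))
```

```text
t 0.9 p [0.4319 0.2744 0.1726] q [-0.8229  0.1859  0.194   1.9932 -0.0435  0.9643  1.1006] f [1.235  0.404  0.1443] w 0.00020268262710958646 0.0
 offset [-0.0473, -0.112, 0.0952] angular [0.0003, 0.0006, 0.0004]
```

Request:
{"api": "drive_tool", "payload": {
  "rows": [
    {"gripper": 0, "offset": [-0.0473, -0.112, 0], "angular": [0, 0, 0]},
    {"gripper": 0, "offset": [-0.0473, -0.112, 0.03], "angular": [0, 0, 0]},
    {"gripper": 0, "offset": [-0.0473, -0.112, 0.06], "angular": [0, 0, 0]},
    {"gripper": 0, "offset": [-0.0473, -0.112, 0.08], "angular": [0, 0, 0]},
    {"gripper": 0, "offset": [-0.0473, -0.112, 0.095], "angular": [0, 0, 0]},
    {"gripper": 0, "offset": [-0.0473, -0.112, 0.1], "angular": [0, 0, 0]},
    {"gripper": 0, "offset": [-0.0473, -0.112, 0.103], "angular": [0, 0, 0]},
    {"gripper": 0, "offset": [-0.0473, -0.112, 0.105], "angular": [0, 0, 0]}
  ]
}}

```text
time_s: 1.7
eef_pos: [0.4618, 0.2246, 0.1204]
orientation: [[-0.991, -0.136, 0.001], [-0.136, 0.991, 0.001], [-0.001, 0.0, -1.0]]
ft_force: [0.2, -0.2, -0.6]
grip_width: 0.0003
grip_force: 0.0
```

Request:
{"api": "drive_tool", "payload": {
  "rows": [
    {"gripper": 0, "offset": [0, 0, 0.001], "angular": [0, 0, 0]},
    {"gripper": 0, "offset": [0, 0, 0.002], "angular": [0, 0, 0]},
    {"gripper": 0, "offset": [0, 0, 0.003], "angular": [0, 0, 0]},
    {"gripper": 0, "offset": [0, 0, 0.004], "angular": [0, 0, 0]},
    {"gripper": 0, "offset": [0, 0, 0.005], "angular": [0, 0, 0]},
    {"gripper": 0, "offset": [0, 0, 0.006], "angular": [0, 0, 0]},
    {"gripper": 0, "offset": [0, 0, 0.007], "angular": [0, 0, 0]},
    {"gripper": 0, "offset": [0, 0, 0.008], "angular": [0, 0, 0]}
  ]
}}

```text
time_s: 2.5
eef_pos: [0.4616, 0.2239, 0.1159]
orientation: [[-0.991, -0.135, -0.0], [-0.135, 0.991, -0.0], [0.0, -0.0, -1.0]]
ft_force: [0.2, -0.7, 0.1]
grip_width: 0.0002
grip_force: 0.0
```

Request:
{"api": "drive_tool", "payload": {
  "rows": [
    {"gripper": 0, "offset": [0, 0, 0.001], "angular": [0, 0, 0]},
    {"gripper": 0, "offset": [0, 0, 0.002], "angular": [0, 0, 0]},
    {"gripper": 0, "offset": [0, 0, 0.003], "angular": [0, 0, 0]},
    {"gripper": 0, "offset": [0, 0, 0.004], "angular": [0, 0, 0]},
    {"gripper": 0, "offset": [0, 0, 0.005], "angular": [0, 0, 0]},
    {"gripper": 0, "offset": [0, 0, 0.006], "angular": [0, 0, 0]},
    {"gripper": 0, "offset": [0, 0, 0.007], "angular": [0, 0, 0]},
    {"gripper": 0, "offset": [0, 0, 0.008], "angular": [0, 0, 0]}
  ]
}}

```text
time_s: 3.3
eef_pos: [0.4616, 0.2239, 0.112]
orientation: [[-0.991, -0.135, -0.0], [-0.135, 0.991, 0.0], [0.0, 0.0, -1.0]]
ft_force: [-0.1, 0.0, 0.1]
grip_width: 0.0005
grip_force: 0.0
```

Request:
{"api": "drive_tool", "payload": {
  "rows": [
    {"gripper": 0, "offset": [0, 0, 0.001], "angular": [0, 0, 0]},
    {"gripper": 0, "offset": [0, 0, 0.002], "angular": [0, 0, 0]},
    {"gripper": 0, "offset": [0, 0, 0.003], "angular": [0, 0, 0]},
    {"gripper": 0, "offset": [0, 0, 0.004], "angular": [0, 0, 0]},
    {"gripper": 0, "offset": [0, 0, 0.005], "angular": [0, 0, 0]},
    {"gripper": 0, "offset": [0, 0, 0.006], "angular": [0, 0, 0]},
    {"gripper": 0, "offset": [0, 0, 0.007], "angular": [0, 0, 0]},
    {"gripper": 0, "offset": [0, 0, 0.008], "angular": [0, 0, 0]}
  ]
}}

```text
time_s: 4.1
eef_pos: [0.4617, 0.2239, 0.108]
orientation: [[-0.991, -0.135, -0.0], [-0.135, 0.991, 0.0], [0.0, 0.0, -1.0]]
ft_force: [0.4, 1.1, -0.4]
grip_width: -0.0
grip_force: 0.0
```

Request:
{"api": "drive_tool", "payload": {
  "rows": [
    {"gripper": 0, "offset": [0, 0, 0.001], "angular": [0, 0, 0]},
    {"gripper": 0, "offset": [0, 0, 0.002], "angular": [0, 0, 0]},
    {"gripper": 0, "offset": [0, 0, 0.003], "angular": [0, 0, 0]},
    {"gripper": 0, "offset": [0, 0, 0.004], "angular": [0, 0, 0]},
    {"gripper": 0, "offset": [0, 0, 0.005], "angular": [0, 0, 0]},
    {"gripper": 0, "offset": [0, 0, 0.006], "angular": [0, 0, 0]},
    {"gripper": 0, "offset": [0, 0, 0.007], "angular": [0, 0, 0]},
    {"gripper": 0, "offset": [0, 0, 0.008], "angular": [0, 0, 0]}
  ]
}}

```text
time_s: 4.9
eef_pos: [0.4616, 0.2239, 0.104]
orientation: [[-0.991, -0.135, -0.0], [-0.135, 0.991, -0.0], [0.0, -0.0, -1.0]]
ft_force: [1.0, 0.5, -0.2]
grip_width: 0.0002
grip_force: 0.0
```

Run:
```python
from h import *
import time
st()
cv2.imwrite("pics/scene1.png",im:=r.camera("scene"))
u,v=proj("scene",r.get_state()["eef_pos"]);print(u,v)
t=r.camera("top");cv2.imwrite("pics/top1.png",t)
a=cv2.resize(im[190:280,225:345],None,fx=5,fy=5,interpolation=cv2.INTER_CUBIC)
cv2.imwrite("pics/c3.png",a)
```

```text
t 4.9 p [0.4616 0.2239 0.104 ] q [-0.7318  0.2901  0.2256  2.0388 -0.0875  0.8216  1.2507] f [ 0.9688  0.5467 -0.2305] w 0.00017233315601028324 0.0
316.1280942584323 220.50228879520293
```

View pics/c3.png

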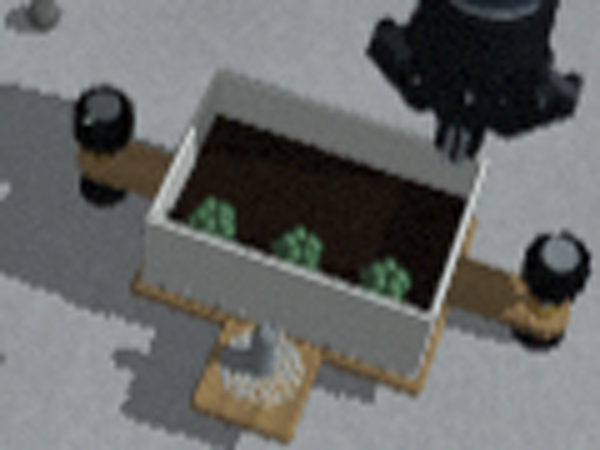

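The fingertips at crop (455,158) hang right over the front-left rim, no contact yet; the front rim must sit lower than it seemed.

Request:
{"api": "drive_tool", "payload": {
  "rows": [
    {"gripper": 0, "offset": [0, 0, 0.001], "angular": [0, 0, 0]},
    {"gripper": 0, "offset": [0, 0, 0.002], "angular": [0, 0, 0]},
    {"gripper": 0, "offset": [0, 0, 0.003], "angular": [0, 0, 0]},
    {"gripper": 0, "offset": [0, 0, 0.004], "angular": [0, 0, 0]},
    {"gripper": 0, "offset": [0, 0, 0.005], "angular": [0, 0, 0]},
    {"gripper": 0, "offset": [0, 0, 0.006], "angular": [0, 0, 0]},
    {"gripper": 0, "offset": [0, 0, 0.007], "angular": [0, 0, 0]},
    {"gripper": 0, "offset": [0, 0, 0.008], "angular": [0, 0, 0]}
  ]
}}

```text
time_s: 5.8
eef_pos: [0.4616, 0.2242, 0.1019]
orientation: [[-0.991, -0.135, -0.001], [-0.135, 0.991, 0.0], [0.001, 0.001, -1.0]]
ft_force: [-5.2, -2.1, 14.8]
grip_width: 0.0003
grip_force: 7.5
```

Request:
{"api": "drive_tool", "payload": {
  "rows": [
    {"gripper": 0, "offset": [0, 0, -0.05], "angular": [0, 0, 0]},
    {"gripper": 0, "offset": [0, -0.08, -0.05], "angular": [0, 0, 0]},
    {"gripper": 0, "offset": [0, -0.17, -0.05], "angular": [0, 0, 0]},
    {"gripper": 0, "offset": [0, -0.26, -0.05], "angular": [0, 0, 0]},
    {"gripper": 0, "offset": [-0.003, -0.284, -0.05], "angular": [0, 0, 0]},
    {"gripper": 0, "offset": [-0.003, -0.284, -0.045], "angular": [0, 0, 0]},
    {"gripper": 0, "offset": [-0.003, -0.284, -0.038], "angular": [0, 0, 0]},
    {"gripper": 0, "offset": [-0.003, -0.284, -0.034], "angular": [0, 0, 0]}
  ]
}}

```text
time_s: 6.6
eef_pos: [0.4817, 0.0858, 0.1164]
orientation: [[-0.99, -0.139, -0.001], [-0.139, 0.99, 0.001], [0.001, 0.001, -1.0]]
ft_force: [0.7, 0.6, 0.4]
grip_width: -0.0
grip_force: 0.0
```

Request:
{"api": "drive_tool", "payload": {
  "rows": [
    {"gripper": 0, "offset": [0, 0, 0.001], "angular": [0, 0, 0]},
    {"gripper": 0, "offset": [0, 0, 0.002], "angular": [0, 0, 0]},
    {"gripper": 0, "offset": [0, 0, 0.003], "angular": [0, 0, 0]},
    {"gripper": 0, "offset": [0, 0, 0.004], "angular": [0, 0, 0]},
    {"gripper": 0, "offset": [0, 0, 0.005], "angular": [0, 0, 0]},
    {"gripper": 0, "offset": [0, 0, 0.006], "angular": [0, 0, 0]},
    {"gripper": 0, "offset": [0, 0, 0.007], "angular": [0, 0, 0]},
    {"gripper": 0, "offset": [0, 0, 0.008], "angular": [0, 0, 0]}
  ]
}}

```text
time_s: 7.4
eef_pos: [0.4823, 0.0833, 0.113]
orientation: [[-0.991, -0.135, 0.0], [-0.135, 0.991, 0.0], [-0.0, 0.0, -1.0]]
ft_force: [-0.5, 0.1, 0.7]
grip_width: 0.0001
grip_force: 0.0
```

Request:
{"api": "drive_tool", "payload": {
  "rows": [
    {"gripper": 0, "offset": [0, 0, 0.001], "angular": [0, 0, 0]},
    {"gripper": 0, "offset": [0, 0, 0.002], "angular": [0, 0, 0]},
    {"gripper": 0, "offset": [0, 0, 0.003], "angular": [0, 0, 0]},
    {"gripper": 0, "offset": [0, 0, 0.004], "angular": [0, 0, 0]},
    {"gripper": 0, "offset": [0, 0, 0.005], "angular": [0, 0, 0]},
    {"gripper": 0, "offset": [0, 0, 0.006], "angular": [0, 0, 0]},
    {"gripper": 0, "offset": [0, 0, 0.007], "angular": [0, 0, 0]},
    {"gripper": 0, "offset": [0, 0, 0.008], "angular": [0, 0, 0]}
  ]
}}

```text
time_s: 8.2
eef_pos: [0.4823, 0.0834, 0.109]
orientation: [[-0.991, -0.135, 0.0], [-0.135, 0.991, 0.0], [-0.0, 0.0, -1.0]]
ft_force: [-0.0, -1.0, 0.5]
grip_width: -0.0001
grip_force: 0.2
```

Request:
{"api": "drive_tool", "payload": {
  "rows": [
    {"gripper": 0, "offset": [0, 0, 0.001], "angular": [0, 0, 0]},
    {"gripper": 0, "offset": [0, 0, 0.002], "angular": [0, 0, 0]},
    {"gripper": 0, "offset": [0, 0, 0.003], "angular": [0, 0, 0]},
    {"gripper": 0, "offset": [0, 0, 0.004], "angular": [0, 0, 0]},
    {"gripper": 0, "offset": [0, 0, 0.004], "angular": [0, 0, 0]},
    {"gripper": 0, "offset": [0, 0, 0.004], "angular": [0, 0, 0]},
    {"gripper": 0, "offset": [0, 0, 0.004], "angular": [0, 0, 0]},
    {"gripper": 0, "offset": [0, 0, 0.004], "angular": [0, 0, 0]}
  ]
}}

```text
time_s: 9.0
eef_pos: [0.4823, 0.0833, 0.1082]
orientation: [[-0.991, -0.135, -0.001], [-0.135, 0.991, 0.0], [0.001, 0.0, -1.0]]
ft_force: [-4.0, -0.3, 9.4]
grip_width: 0.0001
grip_force: 4.7
```

Run:
```python
from h import *
st();R0=r.get_state()["orientation"]
T=go([.4935,.3056,.16],down(np.radians(187.8)))
T=go([.4935,.3056,.061],down(np.radians(187.8)),s=T)
```

```text
t 9.0 p [0.4823 0.0833 0.1082] q [-0.5371  0.2456  0.313   2.0932 -0.1035  0.8175  1.544 ] f [-4.0222 -0.259   9.4411] w 0.00013831932773075435 4.724408129404765
 offset [-0.082, 0.4376, -0.1034] angular [0.0003, -0.0001, -0.5003]
 offset [0.0, 0.0, 0.198] angular [0.0, 0.0, 0.0]
```

Request:
{"api": "drive_tool", "payload": {
  "rows": [
    {"gripper": 0, "offset": [0, 0, -0.08], "angular": [0, 0, -0.04]},
    {"gripper": 0.65, "offset": [-0.02, 0.08, -0.13], "angular": [0, 0, -0.08]},
    {"gripper": 0.65, "offset": [-0.04, 0.17, -0.13], "angular": [0, 0, -0.12]},
    {"gripper": 0.65, "offset": [-0.06, 0.26, -0.13], "angular": [0, 0, -0.16]},
    {"gripper": 0.65, "offset": [-0.07, 0.35, -0.13], "angular": [0, 0, -0.2]},
    {"gripper": 0.65, "offset": [-0.08, 0.42, -0.13], "angular": [0, 0, -0.24]},
    {"gripper": 0.65, "offset": [-0.082, 0.4376, -0.13], "angular": [0, 0, -0.28]},
    {"gripper": 0.65, "offset": [-0.082, 0.4376, -0.13], "angular": [0, 0, -0.32]}
  ]
}}

```text
time_s: 9.8
eef_pos: [0.4922, 0.3095, 0.1716]
orientation: [[-0.407, -0.913, -0.0], [-0.913, 0.407, 0.001], [-0.001, 0.001, -1.0]]
ft_force: [0.1, -0.8, -0.5]
grip_width: 0.0555
grip_force: 0.0
```

Request:
{"api": "drive_tool", "payload": {
  "rows": [
    {"gripper": 0.65, "offset": [0, 0, 0], "angular": [0, 0, -0.045]},
    {"gripper": 0.65, "offset": [0, 0, 0], "angular": [0, 0, -0.09]},
    {"gripper": 0.65, "offset": [0, 0, 0], "angular": [0, 0, -0.13]},
    {"gripper": 0.65, "offset": [0, 0, 0], "angular": [0, 0, -0.16]},
    {"gripper": 0.65, "offset": [0, 0, 0], "angular": [0, 0, -0.18]},
    {"gripper": 0.65, "offset": [0, 0, 0], "angular": [0, 0, -0.18]},
    {"gripper": 0.65, "offset": [0, 0, 0], "angular": [0, 0, -0.18]},
    {"gripper": 0.65, "offset": [0, 0, 0], "angular": [0, 0, -0.18]}
  ]
}}

```text
time_s: 10.6
eef_pos: [0.4933, 0.3057, 0.1719]
orientation: [[0.134, -0.991, -0.0], [-0.991, -0.134, -0.0], [0.0, 0.0, -1.0]]
ft_force: [0.1, -0.3, 0.8]
grip_width: 0.0554
grip_force: 0.0
```

Run:
```python
from h import *
st();T=go([.4935,.3056,.061],down(np.radians(187.8)))
```

```text
t 10.6 p [0.4933 0.3057 0.1719] q [-0.6077  0.3146 -0.0214  1.8234  0.0079  1.0038  2.6438] f [ 0.0624 -0.3051  0.8064] w 0.05536716418595571 0.0
 offset [0.0002, -0.0003, 0.2218] angular [0.0, -0.0, -0.0005]
```

Request:
{"api": "drive_tool", "payload": {
  "rows": [
    {"gripper": 0.65, "offset": [0, 0, 0.05], "angular": [0, 0, 0]},
    {"gripper": 0.65, "offset": [0, 0, 0.1], "angular": [0, 0, 0]},
    {"gripper": 0.65, "offset": [0, 0, 0.14], "angular": [0, 0, 0]},
    {"gripper": 0.65, "offset": [0, 0, 0.16], "angular": [0, 0, 0]},
    {"gripper": 0.65, "offset": [0, 0, 0.18], "angular": [0, 0, 0]},
    {"gripper": 0.65, "offset": [0, 0, 0.2], "angular": [0, 0, 0]},
    {"gripper": 0.65, "offset": [0, 0, 0.22], "angular": [0, 0, 0]},
    {"gripper": 0.65, "offset": [0, 0, 0.22], "angular": [0, 0, 0]}
  ]
}}

```text
time_s: 11.4
eef_pos: [0.4926, 0.3052, 0.0608]
orientation: [[0.135, -0.991, -0.002], [-0.991, -0.135, -0.001], [0.001, 0.002, -1.0]]
ft_force: [-0.4, 0.7, -0.3]
grip_width: 0.0554
grip_force: 0.0
```

Request:
{"api": "drive_tool", "payload": {
  "rows": [
    {"gripper": 0.0, "offset": [0, 0, 0], "angular": [0, 0, 0]},
    {"gripper": 0.0, "offset": [0, 0, 0], "angular": [0, 0, 0]},
    {"gripper": 0.0, "offset": [0, 0, 0], "angular": [0, 0, 0]},
    {"gripper": 0.0, "offset": [0, 0, 0], "angular": [0, 0, 0]},
    {"gripper": 0.0, "offset": [0, 0, 0], "angular": [0, 0, 0]},
    {"gripper": 0.0, "offset": [0, 0, 0], "angular": [0, 0, 0]},
    {"gripper": 0.0, "offset": [0, 0, 0], "angular": [0, 0, 0]},
    {"gripper": 0.0, "offset": [0, 0, 0], "angular": [0, 0, 0]}
  ],
  "grip_force": 30
}}

```text
time_s: 12.2
eef_pos: [0.492, 0.3056, 0.0626]
orientation: [[0.135, -0.991, -0.003], [-0.991, -0.135, -0.001], [0.0, 0.003, -1.0]]
ft_force: [-5.0, -1.5, 6.0]
grip_width: 0.035
grip_force: 31.2
```

Request:
{"api": "drive_tool", "payload": {
  "rows": [
    {"gripper": 0.0, "offset": [0, 0.002, 0], "angular": [0, 0, 0.04]},
    {"gripper": 0.0, "offset": [0, 0.002, 0], "angular": [0, 0, 0.08]},
    {"gripper": 0.0, "offset": [0, 0.002, 0], "angular": [0, 0, 0.12]},
    {"gripper": 0.0, "offset": [0, 0.002, 0], "angular": [0, 0, 0.16]},
    {"gripper": 0.0, "offset": [0, 0.002, 0], "angular": [0, 0, 0.2]},
    {"gripper": 0.0, "offset": [0, 0.002, 0], "angular": [0, 0, 0.24]},
    {"gripper": 0.0, "offset": [0, 0.002, 0], "angular": [0, 0, 0.28]},
    {"gripper": 0.0, "offset": [0, 0.002, 0], "angular": [0, 0, 0.32]}
  ]
}}

```text
time_s: 13.0
eef_pos: [0.4915, 0.3058, 0.0626]
orientation: [[-0.767, -0.642, -0.002], [-0.642, 0.767, -0.0], [0.001, 0.001, -1.0]]
ft_force: [-4.1, -1.3, 4.5]
grip_width: 0.0346
grip_force: 31.1
```

Request:
{"api": "drive_tool", "payload": {
  "rows": [
    {"gripper": 0.0, "offset": [0.001, 0.001, 0], "angular": [0, 0, 0.04]},
    {"gripper": 0.0, "offset": [0.001, 0.001, 0], "angular": [0, 0, 0.08]},
    {"gripper": 0.0, "offset": [0.001, 0.001, 0], "angular": [0, 0, 0.12]},
    {"gripper": 0.0, "offset": [0.001, 0.001, 0], "angular": [0, 0, 0.16]},
    {"gripper": 0.0, "offset": [0.001, 0.001, 0], "angular": [0, 0, 0.2]},
    {"gripper": 0.0, "offset": [0.001, 0.001, 0], "angular": [0, 0, 0.24]},
    {"gripper": 0.0, "offset": [0.001, 0.001, 0], "angular": [0, 0, 0.28]},
    {"gripper": 0.0, "offset": [0.001, 0.001, 0], "angular": [0, 0, 0.32]}
  ]
}}

```text
time_s: 13.8
eef_pos: [0.4913, 0.3064, 0.0626]
orientation: [[-0.953, 0.303, -0.0], [0.303, 0.953, 0.001], [0.0, 0.001, -1.0]]
ft_force: [-2.6, -0.3, 3.5]
grip_width: 0.0353
grip_force: 31.0
```

Request:
{"api": "drive_tool", "payload": {
  "rows": [
    {"gripper": 0.0, "offset": [0, 0, 0], "angular": [0, 0, 0.04]},
    {"gripper": 0.0, "offset": [0, 0, 0], "angular": [0, 0, 0.08]},
    {"gripper": 0.0, "offset": [0, 0, 0], "angular": [0, 0, 0.12]},
    {"gripper": 0.0, "offset": [0, 0, 0], "angular": [0, 0, 0.16]},
    {"gripper": 0.0, "offset": [0, 0, 0], "angular": [0, 0, 0.2]},
    {"gripper": 0.0, "offset": [0, 0, 0], "angular": [0, 0, 0.24]},
    {"gripper": 0.0, "offset": [0, 0, 0], "angular": [0, 0, 0.28]},
    {"gripper": 0.0, "offset": [0, 0, 0], "angular": [0, 0, 0.32]}
  ]
}}

```text
time_s: 14.6
eef_pos: [0.4918, 0.3068, 0.0626]
orientation: [[-0.255, 0.967, 0.001], [0.967, 0.255, 0.001], [0.001, 0.001, -1.0]]
ft_force: [-2.4, -0.5, 1.0]
grip_width: 0.0349
grip_force: 30.9
```

Request:
{"api": "drive_tool", "payload": {
  "rows": [
    {"gripper": 0.0, "offset": [0, 0, 0], "angular": [0, 0, 0.04]},
    {"gripper": 0.0, "offset": [0, 0, 0], "angular": [0, 0, 0.08]},
    {"gripper": 0.0, "offset": [0, 0, 0], "angular": [0, 0, 0.12]},
    {"gripper": 0.0, "offset": [0, 0, 0], "angular": [0, 0, 0.16]},
    {"gripper": 0.0, "offset": [0, 0, 0], "angular": [0, 0, 0.2]},
    {"gripper": 0.0, "offset": [0, 0, 0], "angular": [0, 0, 0.24]},
    {"gripper": 0.0, "offset": [0, 0, 0], "angular": [0, 0, 0.28]},
    {"gripper": 0.0, "offset": [0, 0, 0], "angular": [0, 0, 0.3]}
  ]
}}

```text
time_s: 15.4
eef_pos: [0.4923, 0.3066, 0.0626]
orientation: [[0.631, 0.776, 0.002], [0.776, -0.631, 0.001], [0.002, 0.001, -1.0]]
ft_force: [-1.9, 0.3, 2.0]
grip_width: 0.0351
grip_force: 30.9
```

Run:
```python
from h import *
st();R=down(np.radians(7.8))
T=go([.4923,.3066,.171]);T=go([.532,.0104,.171],R,s=T);T=go([.532,.0104,.061],R,s=T)
```

```text
t 15.4 p [0.4923 0.3066 0.0626] q [-1.3136  0.6265  0.8705  1.9228 -0.6189  0.8822 -0.8067] f [-1.8638  0.3045  1.9719] w 0.03512969940093807 30.94664990901947
 offset [0.0003, 0.0002, -0.2168] angular [0.0, 0.0, 0.0]
 offset [-0.4095, 0.4354, -0.0002] angular [0.0005, -0.0004, -0.2607]
 offset [0.0, 0.0, 0.22] angular [0.0, 0.0, 0.0]
```

Request:
{"api": "drive_tool", "payload": {
  "rows": [
    {"gripper": 0.6, "offset": [0, 0, 0], "angular": [0, 0, 0]},
    {"gripper": 0.6, "offset": [0, 0, 0], "angular": [0, 0, 0]},
    {"gripper": 0.6, "offset": [0, 0, 0], "angular": [0, 0, 0]},
    {"gripper": 0.6, "offset": [0, 0, -0.04], "angular": [0, 0, 0]},
    {"gripper": 0.6, "offset": [0, 0, -0.1], "angular": [0, 0, 0]},
    {"gripper": 0.6, "offset": [0, 0, -0.17], "angular": [0, 0, 0]},
    {"gripper": 0.6, "offset": [0, 0, -0.22], "angular": [0, 0, 0]},
    {"gripper": 0.6, "offset": [0, 0, -0.22], "angular": [0, 0, 0]}
  ]
}}

```text
time_s: 16.2
eef_pos: [0.4951, 0.3067, 0.1762]
orientation: [[0.63, 0.777, 0.007], [0.777, -0.63, 0.005], [0.009, 0.002, -1.0]]
ft_force: [0.0, -0.2, 0.4]
grip_width: 0.0511
grip_force: 0.0
```

Request:
{"api": "drive_tool", "payload": {
  "rows": [
    {"gripper": 0.65, "offset": [-0.06, 0.065, 0], "angular": [0, 0, -0.04]},
    {"gripper": 0.65, "offset": [-0.13, 0.13, 0], "angular": [0, 0, -0.08]},
    {"gripper": 0.65, "offset": [-0.19, 0.2, 0], "angular": [0, 0, -0.12]},
    {"gripper": 0.65, "offset": [-0.25, 0.27, 0], "angular": [0, 0, -0.16]},
    {"gripper": 0.65, "offset": [-0.31, 0.33, 0], "angular": [0, 0, -0.2]},
    {"gripper": 0.65, "offset": [-0.37, 0.39, 0], "angular": [0, 0, -0.24]},
    {"gripper": 0.65, "offset": [-0.4095, 0.4354, 0], "angular": [0, 0, -0.26]},
    {"gripper": 0.65, "offset": [-0.4095, 0.4354, 0], "angular": [0, 0, -0.26]}
  ]
}}

```text
time_s: 17.0
eef_pos: [0.5315, 0.0024, 0.172]
orientation: [[-0.126, 0.992, 0.001], [0.992, 0.126, -0.002], [-0.002, 0.001, -1.0]]
ft_force: [-0.4, -0.5, 0.5]
grip_width: 0.0554
grip_force: 0.0
```

Run:
```python
from h import *
st();R=down(np.radians(7.8))
s=r.camera("scene");t=r.camera("top");cv2.imwrite("pics/scene2.png",s);cv2.imwrite("pics/top2.png",t)
T=go([.532,.0104,.061],R)
```

```text
t 17.0 p [0.5315 0.0024 0.172 ] q [-0.8763  0.3203  0.9274  1.9729 -0.3027  0.9928  0.3208] f [-0.3653 -0.5454  0.4903] w 0.05535652335277936 0.0
 offset [0.0037, 0.0019, 0.221] angular [-0.0002, -0.0001, -0.0012]
```

Request:
{"api": "drive_tool", "payload": {
  "rows": [
    {"gripper": 0.65, "offset": [0.002, 0.001, 0.05], "angular": [0, 0, 0]},
    {"gripper": 0.65, "offset": [0.002, 0.001, 0.1], "angular": [0, 0, 0]},
    {"gripper": 0.65, "offset": [0.002, 0.001, 0.14], "angular": [0, 0, 0]},
    {"gripper": 0.65, "offset": [0.002, 0.001, 0.16], "angular": [0, 0, 0]},
    {"gripper": 0.65, "offset": [0.002, 0.001, 0.18], "angular": [0, 0, 0]},
    {"gripper": 0.65, "offset": [0.002, 0.001, 0.2], "angular": [0, 0, 0]},
    {"gripper": 0.65, "offset": [0.002, 0.001, 0.22], "angular": [0, 0, 0]},
    {"gripper": 0.65, "offset": [0.002, 0.001, 0.22], "angular": [0, 0, 0]}
  ]
}}

```text
time_s: 17.9
eef_pos: [0.5313, 0.0107, 0.061]
orientation: [[-0.135, 0.991, -0.002], [0.991, 0.135, -0.0], [0.0, -0.002, -1.0]]
ft_force: [0.2, -0.4, -0.0]
grip_width: 0.0554
grip_force: 0.0
```

Request:
{"api": "drive_tool", "payload": {
  "rows": [
    {"gripper": 0.0, "offset": [0, 0, 0], "angular": [0, 0, 0]},
    {"gripper": 0.0, "offset": [0, 0, 0], "angular": [0, 0, 0]},
    {"gripper": 0.0, "offset": [0, 0, 0], "angular": [0, 0, 0]},
    {"gripper": 0.0, "offset": [0, 0, 0], "angular": [0, 0, 0]},
    {"gripper": 0.0, "offset": [0, 0, 0], "angular": [0, 0, 0]},
    {"gripper": 0.0, "offset": [0, 0, 0], "angular": [0, 0, 0]},
    {"gripper": 0.0, "offset": [0, 0, 0], "angular": [0, 0, 0]},
    {"gripper": 0.0, "offset": [0, 0, 0], "angular": [0, 0, 0]}
  ]
}}

```text
time_s: 18.7
eef_pos: [0.5333, 0.0105, 0.0626]
orientation: [[-0.135, 0.991, 0.002], [0.991, 0.135, 0.0], [-0.0, 0.002, -1.0]]
ft_force: [4.3, -0.0, 1.6]
grip_width: 0.0352
grip_force: 31.0
```

Request:
{"api": "drive_tool", "payload": {
  "rows": [
    {"gripper": 0.0, "offset": [0, 0, 0], "angular": [0, 0, -0.02]},
    {"gripper": 0.0, "offset": [0, 0, 0], "angular": [0, 0, -0.04]},
    {"gripper": 0.0, "offset": [0, 0, 0], "angular": [0, 0, -0.06]},
    {"gripper": 0.0, "offset": [0, 0, 0], "angular": [0, 0, -0.08]},
    {"gripper": 0.0, "offset": [0, 0, 0], "angular": [0, 0, -0.1]},
    {"gripper": 0.0, "offset": [0, 0, 0], "angular": [0, 0, -0.12]},
    {"gripper": 0.0, "offset": [0, 0, 0], "angular": [0, 0, -0.12]},
    {"gripper": 0.0, "offset": [0, 0, 0], "angular": [0, 0, -0.12]}
  ]
}}

```text
time_s: 19.5
eef_pos: [0.5328, 0.0104, 0.0625]
orientation: [[-0.489, 0.872, 0.001], [0.872, 0.489, -0.0], [-0.001, 0.001, -1.0]]
ft_force: [2.8, -1.7, 3.5]
grip_width: 0.035
grip_force: 31.2
```

Request:
{"api": "drive_tool", "payload": {
  "rows": [
    {"gripper": 0.6, "offset": [0, 0, 0], "angular": [0, 0, 0]},
    {"gripper": 0.6, "offset": [0, 0, 0], "angular": [0, 0, 0]},
    {"gripper": 0.6, "offset": [0, 0, 0], "angular": [0, 0, 0]},
    {"gripper": 0.6, "offset": [0, 0, -0.04], "angular": [0, 0, 0]},
    {"gripper": 0.6, "offset": [0, 0, -0.1], "angular": [0, 0, 0]},
    {"gripper": 0.0, "offset": [0, 0, -0.17], "angular": [0, 0, 0]},
    {"gripper": 0.0, "offset": [0, 0, -0.22], "angular": [0, 0, 0]},
    {"gripper": 0.0, "offset": [0, 0, -0.22], "angular": [0, 0, 0]}
  ]
}}

```text
time_s: 20.3
eef_pos: [0.5344, 0.0106, 0.1751]
orientation: [[-0.49, 0.872, 0.006], [0.872, 0.49, 0.002], [-0.001, 0.006, -1.0]]
ft_force: [-0.4, 0.2, 0.0]
grip_width: 0.0079
grip_force: 0.0
```

Run:
```python
from h import *
st();R=down(np.radians(97.8))
T=go([.4821,.0836,.135],R);T=go([.4821,.0836,.117],R,s=T)
```

```text
t 20.3 p [0.5344 0.0106 0.1751] q [-0.801   0.2871  0.8152  1.9642 -0.2519  0.9866  0.6453] f [-0.4299  0.2295  0.0264] w 0.00785166134463071 0.0
 offset [0.1787, -0.0201, 0.08] angular [0.0014, 0.0014, -0.3803]
 offset [0.0, 0.0, 0.036] angular [0.0, 0.0, 0.0]
```

Request:
{"api": "drive_tool", "payload": {
  "rows": [
    {"gripper": 0, "offset": [0.04, -0.0, 0], "angular": [0, 0, -0.045]},
    {"gripper": 0, "offset": [0.1, -0.01, 0], "angular": [0, 0, -0.09]},
    {"gripper": 0, "offset": [0.16, -0.02, 0], "angular": [0, 0, -0.135]},
    {"gripper": 0, "offset": [0.1787, -0.0201, 0.02], "angular": [0, 0, -0.18]},
    {"gripper": 0, "offset": [0.1787, -0.0201, 0.04], "angular": [0, 0, -0.225]},
    {"gripper": 0, "offset": [0.1787, -0.0201, 0.06], "angular": [0, 0, -0.27]},
    {"gripper": 0, "offset": [0.1787, -0.0201, 0.08], "angular": [0, 0, -0.32]},
    {"gripper": 0, "offset": [0.1787, -0.0201, 0.08], "angular": [0, 0, -0.36]}
  ]
}}

```text
time_s: 21.1
eef_pos: [0.4764, 0.083, 0.129]
orientation: [[-0.997, -0.079, -0.007], [-0.079, 0.997, -0.002], [0.007, -0.002, -1.0]]
ft_force: [-0.5, 0.3, 0.0]
grip_width: 0.0001
grip_force: 0.0
```

Run:
```python
from h import *
r.camera("top");r.camera("top");st();R=down(np.radians(97.8))
T=go([.4821,.0836,.116],R)
```

```text
t 21.2 p [0.4776 0.0831 0.1302] q [-0.7998  0.2235  0.6009  2.0973 -0.1641  0.87    1.5395] f [ 0.4698 -0.9848  0.4657] w -0.0002071363006624146 0.0
 offset [-0.0091, 0.0004, 0.0283] angular [-0.0003, -0.0014, -0.0203]
```

Request:
{"api": "drive_tool", "payload": {
  "rows": [
    {"gripper": 0, "offset": [-0.009, 0, 0.008], "angular": [0, 0, -0.02]},
    {"gripper": 0, "offset": [-0.009, 0, 0.016], "angular": [0, 0, -0.02]},
    {"gripper": 0, "offset": [-0.009, 0, 0.022], "angular": [0, 0, -0.02]},
    {"gripper": 0, "offset": [-0.009, 0, 0.025], "angular": [0, 0, -0.02]},
    {"gripper": 0, "offset": [-0.009, 0, 0.027], "angular": [0, 0, -0.02]},
    {"gripper": 0, "offset": [-0.009, 0, 0.028], "angular": [0, 0, -0.02]},
    {"gripper": 0, "offset": [-0.009, 0, 0.029], "angular": [0, 0, -0.02]},
    {"gripper": 0, "offset": [-0.009, 0, 0.03], "angular": [0, 0, -0.02]}
  ]
}}

```text
time_s: 22.0
eef_pos: [0.4842, 0.0839, 0.1172]
orientation: [[-0.991, -0.135, 0.0], [-0.135, 0.991, 0.0], [-0.0, 0.0, -1.0]]
ft_force: [0.5, 0.1, 0.4]
grip_width: -0.0001
grip_force: 0.0
```

Request:
{"api": "drive_tool", "payload": {
  "rows": [
    {"gripper": 0, "offset": [0, 0, 0.001], "angular": [0, 0, 0]},
    {"gripper": 0, "offset": [0, 0, 0.002], "angular": [0, 0, 0]},
    {"gripper": 0, "offset": [0, 0, 0.003], "angular": [0, 0, 0]},
    {"gripper": 0, "offset": [0, 0, 0.004], "angular": [0, 0, 0]},
    {"gripper": 0, "offset": [0, 0, 0.005], "angular": [0, 0, 0]},
    {"gripper": 0, "offset": [0, 0, 0.006], "angular": [0, 0, 0]},
    {"gripper": 0, "offset": [0, 0, 0.006], "angular": [0, 0, 0]},
    {"gripper": 0, "offset": [0, 0, 0.006], "angular": [0, 0, 0]}
  ]
}}

```text
time_s: 22.8
eef_pos: [0.4841, 0.0838, 0.114]
orientation: [[-0.991, -0.135, -0.0], [-0.135, 0.991, -0.0], [0.0, -0.0, -1.0]]
ft_force: [0.6, -0.2, -0.2]
grip_width: 0.0001
grip_force: 0.0
```

Request:
{"api": "drive_tool", "payload": {
  "rows": [
    {"gripper": 0, "offset": [0, 0, 0.001], "angular": [0, 0, 0]},
    {"gripper": 0, "offset": [0, 0, 0.002], "angular": [0, 0, 0]},
    {"gripper": 0, "offset": [0, 0, 0.003], "angular": [0, 0, 0]},
    {"gripper": 0, "offset": [0, 0, 0.004], "angular": [0, 0, 0]},
    {"gripper": 0, "offset": [0, 0, 0.005], "angular": [0, 0, 0]},
    {"gripper": 0, "offset": [0, 0, 0.006], "angular": [0, 0, 0]},
    {"gripper": 0, "offset": [0, 0, 0.006], "angular": [0, 0, 0]},
    {"gripper": 0, "offset": [0, 0, 0.006], "angular": [0, 0, 0]}
  ]
}}

```text
time_s: 23.6
eef_pos: [0.4841, 0.0837, 0.1127]
orientation: [[-0.991, -0.135, -0.001], [-0.135, 0.991, 0.001], [0.001, 0.001, -1.0]]
ft_force: [-4.8, -1.5, 13.6]
grip_width: 0.0001
grip_force: 6.7
```

Request:
{"api": "drive_tool", "payload": {
  "rows": [
    {"gripper": 0, "offset": [0, 0, -0.05], "angular": [0, 0, 0]},
    {"gripper": 0, "offset": [0, 0.08, -0.05], "angular": [0, 0, 0]},
    {"gripper": 0, "offset": [0, 0.17, -0.05], "angular": [0, 0, 0]},
    {"gripper": 0, "offset": [0, 0.25, -0.05], "angular": [0, 0, 0]},
    {"gripper": 0, "offset": [0, 0.28, -0.04], "angular": [0, 0, 0]},
    {"gripper": 0, "offset": [0, 0.28, -0.03], "angular": [0, 0, 0]},
    {"gripper": 0, "offset": [0, 0.28, -0.02], "angular": [0, 0, 0]},
    {"gripper": 0, "offset": [0, 0.28, -0.011], "angular": [0, 0, 0]}
  ]
}}

```text
time_s: 24.4
eef_pos: [0.4654, 0.2196, 0.1157]
orientation: [[-0.991, -0.131, -0.001], [-0.131, 0.991, -0.002], [0.001, -0.002, -1.0]]
ft_force: [-0.5, -0.1, -0.3]
grip_width: -0.0001
grip_force: 0.0
```

Request:
{"api": "drive_tool", "payload": {
  "rows": [
    {"gripper": 0, "offset": [0, 0, 0.001], "angular": [0, 0, 0]},
    {"gripper": 0, "offset": [0, 0, 0.002], "angular": [0, 0, 0]},
    {"gripper": 0, "offset": [0, 0, 0.003], "angular": [0, 0, 0]},
    {"gripper": 0, "offset": [0, 0, 0.004], "angular": [0, 0, 0]},
    {"gripper": 0, "offset": [0, 0, 0.005], "angular": [0, 0, 0]},
    {"gripper": 0, "offset": [0, 0, 0.006], "angular": [0, 0, 0]},
    {"gripper": 0, "offset": [0, 0, 0.006], "angular": [0, 0, 0]},
    {"gripper": 0, "offset": [0, 0, 0.006], "angular": [0, 0, 0]}
  ]
}}

```text
time_s: 25.2
eef_pos: [0.4653, 0.2227, 0.1139]
orientation: [[-0.991, -0.135, 0.0], [-0.135, 0.991, 0.0], [-0.0, 0.0, -1.0]]
ft_force: [-1.4, -0.1, 3.2]
grip_width: -0.0002
grip_force: 1.6
```

Request:
{"api": "drive_tool", "payload": {
  "rows": [
    {"gripper": 0, "offset": [0, 0, 0.001], "angular": [0, 0, 0]},
    {"gripper": 0, "offset": [0, 0, 0.002], "angular": [0, 0, 0]},
    {"gripper": 0, "offset": [0, 0, 0.0025], "angular": [0, 0, 0]},
    {"gripper": 0, "offset": [0, 0, 0.0025], "angular": [0, 0, 0]},
    {"gripper": 0, "offset": [0, 0, 0.0025], "angular": [0, 0, 0]},
    {"gripper": 0, "offset": [0, 0, 0.0025], "angular": [0, 0, 0]},
    {"gripper": 0, "offset": [0, 0, 0.0025], "angular": [0, 0, 0]},
    {"gripper": 0, "offset": [0, 0, 0.0025], "angular": [0, 0, 0]}
  ]
}}

```text
time_s: 26.0
eef_pos: [0.4653, 0.2228, 0.1135]
orientation: [[-0.991, -0.135, -0.001], [-0.135, 0.991, 0.001], [0.001, 0.001, -1.0]]
ft_force: [-3.3, -1.3, 9.8]
grip_width: 0.0001
grip_force: 4.8
```

Request:
{"api": "drive_tool", "payload": {
  "rows": [
    {"gripper": 0, "offset": [0, 0, -0.05], "angular": [0, 0, 0]},
    {"gripper": 0, "offset": [-0.08, -0.04, -0.06], "angular": [0, 0, 0]},
    {"gripper": 0, "offset": [-0.16, -0.09, -0.06], "angular": [0, 0, 0]},
    {"gripper": 0, "offset": [-0.236, -0.14, -0.05], "angular": [0, 0, 0]},
    {"gripper": 0, "offset": [-0.236, -0.14, -0.04], "angular": [0, 0, 0]},
    {"gripper": 0, "offset": [-0.236, -0.14, -0.03], "angular": [0, 0, 0]},
    {"gripper": 0, "offset": [-0.236, -0.14, -0.015], "angular": [0, 0, 0]},
    {"gripper": 0, "offset": [-0.236, -0.14, -0.0075], "angular": [0, 0, 0]}
  ]
}}

```text
time_s: 26.8
eef_pos: [0.5892, 0.1707, 0.1145]
orientation: [[-0.99, -0.138, -0.003], [-0.138, 0.99, 0.0], [0.003, 0.001, -1.0]]
ft_force: [-0.5, 0.3, -0.1]
grip_width: -0.0002
grip_force: 0.0
```

Request:
{"api": "drive_tool", "payload": {
  "rows": [
    {"gripper": 0, "offset": [0, 0, 0.001], "angular": [0, 0, 0]},
    {"gripper": 0, "offset": [0, 0, 0.002], "angular": [0, 0, 0]},
    {"gripper": 0, "offset": [0, 0, 0.003], "angular": [0, 0, 0]},
    {"gripper": 0, "offset": [0, 0, 0.004], "angular": [0, 0, 0]},
    {"gripper": 0, "offset": [0, 0, 0.005], "angular": [0, 0, 0]},
    {"gripper": 0, "offset": [0, 0, 0.006], "angular": [0, 0, 0]},
    {"gripper": 0, "offset": [0, 0, 0.006], "angular": [0, 0, 0]},
    {"gripper": 0, "offset": [0, 0, 0.006], "angular": [0, 0, 0]}
  ]
}}

```text
time_s: 27.6
eef_pos: [0.5917, 0.1691, 0.1133]
orientation: [[-0.991, -0.135, 0.0], [-0.135, 0.991, 0.0], [-0.0, 0.0, -1.0]]
ft_force: [-1.3, -0.1, 2.0]
grip_width: 0.0001
grip_force: 1.0
```

Run:
```python
from h import *
st()
T=go([.492,.3066,.15]);T=go([.492,.3066,.061],s=T)
```

```text
t 27.6 p [0.5917 0.1691 0.1133] q [-0.7552  0.4876  0.5168  1.799  -0.2929  0.9313  1.5943] f [-1.2742 -0.103   2.0238] w 7.847280091700821e-05 0.9729429613798857
 offset [0.1605, 0.2993, -0.0733] angular [0.0, 0.0, 0.0]
 offset [0.0, -0.0, 0.178] angular [0.0, 0.0, 0.0]
```

Request:
{"api": "drive_tool", "payload": {
  "rows": [
    {"gripper": 0, "offset": [0, 0, -0.08], "angular": [0, 0, 0]},
    {"gripper": 0, "offset": [0.02, 0.05, -0.1], "angular": [0, 0, 0]},
    {"gripper": 0, "offset": [0.06, 0.12, -0.1], "angular": [0, 0, 0]},
    {"gripper": 0.6, "offset": [0.1, 0.19, -0.1], "angular": [0, 0, 0]},
    {"gripper": 0.6, "offset": [0.14, 0.25, -0.1], "angular": [0, 0, 0]},
    {"gripper": 0.6, "offset": [0.16, 0.299, -0.1], "angular": [0, 0, 0]},
    {"gripper": 0.6, "offset": [0.1605, 0.2993, -0.08], "angular": [0, 0, 0]},
    {"gripper": 0.6, "offset": [0.1605, 0.2993, -0.08], "angular": [0, 0, 0]}
  ]
}}

```text
time_s: 28.4
eef_pos: [0.4905, 0.3064, 0.1515]
orientation: [[-0.991, -0.137, -0.002], [-0.137, 0.991, -0.002], [0.002, -0.002, -1.0]]
ft_force: [-0.1, -0.6, -0.3]
grip_width: 0.051
grip_force: 0.0
```

Request:
{"api": "drive_tool", "payload": {
  "rows": [
    {"gripper": 0.6, "offset": [0, 0, 0], "angular": [0, 0, 0]},
    {"gripper": 0.6, "offset": [0, 0, 0.04], "angular": [0, 0, 0]},
    {"gripper": 0.6, "offset": [0, 0, 0.08], "angular": [0, 0, 0]},
    {"gripper": 0.6, "offset": [0, 0, 0.12], "angular": [0, 0, 0]},
    {"gripper": 0.6, "offset": [0, 0, 0.16], "angular": [0, 0, 0]},
    {"gripper": 0.6, "offset": [0, 0, 0.184], "angular": [0, 0, 0]},
    {"gripper": 0.6, "offset": [0, 0, 0.184], "angular": [0, 0, 0]},
    {"gripper": 0.6, "offset": [0, 0, 0.184], "angular": [0, 0, 0]}
  ]
}}

```text
time_s: 29.2
eef_pos: [0.4928, 0.3058, 0.0615]
orientation: [[-0.991, -0.134, 0.001], [-0.134, 0.991, -0.0], [-0.001, -0.0, -1.0]]
ft_force: [-0.1, -0.5, -0.1]
grip_width: 0.0512
grip_force: 0.0
```

Request:
{"api": "drive_tool", "payload": {
  "rows": [
    {"gripper": 0.0, "offset": [0, 0, 0], "angular": [0, 0, 0]},
    {"gripper": 0.0, "offset": [0, 0, 0], "angular": [0, 0, 0]},
    {"gripper": 0.0, "offset": [0, 0, 0], "angular": [0, 0, 0]},
    {"gripper": 0.0, "offset": [0, 0, 0], "angular": [0, 0, 0]},
    {"gripper": 0.0, "offset": [0, 0, 0], "angular": [0, 0, 0]},
    {"gripper": 0.0, "offset": [0, 0, 0], "angular": [0, 0, 0]},
    {"gripper": 0.0, "offset": [0, 0, 0], "angular": [0, 0, 0]},
    {"gripper": 0.0, "offset": [0, 0, 0], "angular": [0, 0, 0]}
  ]
}}

```text
time_s: 30.0
eef_pos: [0.4931, 0.3064, 0.0624]
orientation: [[-0.991, -0.135, 0.002], [-0.135, 0.991, 0.001], [-0.002, 0.0, -1.0]]
ft_force: [0.1, -2.0, 7.2]
grip_width: 0.035
grip_force: 30.4
```

Request:
{"api": "drive_tool", "payload": {
  "rows": [
    {"gripper": 0.0, "offset": [0, 0, 0], "angular": [0, 0, -0.02]},
    {"gripper": 0.0, "offset": [0, 0, 0], "angular": [0, 0, -0.04]},
    {"gripper": 0.0, "offset": [0, 0, 0], "angular": [0, 0, -0.06]},
    {"gripper": 0.0, "offset": [0, 0, 0], "angular": [0, 0, -0.08]},
    {"gripper": 0.0, "offset": [0, 0, 0], "angular": [0, 0, -0.085]},
    {"gripper": 0.0, "offset": [0, 0, 0], "angular": [0, 0, -0.085]},
    {"gripper": 0.0, "offset": [0, 0, 0], "angular": [0, 0, -0.085]},
    {"gripper": 0.0, "offset": [0, 0, 0], "angular": [0, 0, -0.085]}
  ]
}}

```text
time_s: 30.8
eef_pos: [0.493, 0.3067, 0.0624]
orientation: [[-0.92, -0.392, 0.002], [-0.392, 0.92, 0.001], [-0.002, 0.0, -1.0]]
ft_force: [-0.3, -1.8, 6.5]
grip_width: 0.0351
grip_force: 30.6
```

Request:
{"api": "drive_tool", "payload": {
  "rows": [
    {"gripper": 0.6, "offset": [0, 0, 0], "angular": [0, 0, 0]},
    {"gripper": 0.6, "offset": [0, 0, 0], "angular": [0, 0, 0]},
    {"gripper": 0.6, "offset": [0, 0, 0], "angular": [0, 0, 0]},
    {"gripper": 0.6, "offset": [0, 0, -0.04], "angular": [0, 0, 0]},
    {"gripper": 0.6, "offset": [0, 0, -0.1], "angular": [0, 0, 0]},
    {"gripper": 0.6, "offset": [0, 0, -0.18], "angular": [0, 0, 0]},
    {"gripper": 0.6, "offset": [0, 0, -0.26], "angular": [0, 0, 0]},
    {"gripper": 0.6, "offset": [0, 0, -0.3], "angular": [0, 0, 0]}
  ]
}}

```text
time_s: 31.6
eef_pos: [0.4935, 0.3077, 0.2148]
orientation: [[-0.92, -0.392, 0.004], [-0.392, 0.92, 0.004], [-0.005, 0.002, -1.0]]
ft_force: [0.5, 0.6, 0.4]
grip_width: 0.0518
grip_force: 0.0
```

Run:
```python
from h import *
s=r.camera("scene");t=r.camera("top");cv2.imwrite("pics/scene3.png",s);cv2.imwrite("pics/top3.png",t)
for n,im,w in(("scene",s,(140,185,205,240)),("top",t,(300,120,355,185))):
    x0,y0,x1,y1=w;hsv=cv2.cvtColor(im[y0:y1,x0:x1],cv2.COLOR_BGR2HSV)
    m=cv2.inRange(hsv,(8,90,40),(28,255,255));k,l,S,c=cv2.connectedComponentsWithStats(m);i=1+np.argmax(S[1:,4])
    pts=np.argwhere(l==i)[:,::-1].astype(np.float32)+[x0,y0];R=cv2.minAreaRect(pts.astype(np.float32));print(n,S[i],c[i]+[x0,y0],R,cv2.boxPoints(R))
a=cv2.resize(t[115:225,270:420],None,fx=5.2,fy=5.2,interpolation=cv2.INTER_CUBIC);cv2.imwrite("pics/t3.png",a)
b=cv2.resize(s[165:245,135:255],None,fx=6,fy=6,interpolation=cv2.INTER_CUBIC);cv2.imwrite("pics/s3.png",b)
```

```text
scene [  7  27  26  26 276] [158.5145 224.5326] ((159.42306518554688, 224.61537170410156), (32.44995880126953, 10.53930377960205), 33.690067291259766) [[143.     220.    ]
 [148.8461 211.2308]
 [175.8461 229.2308]
 [170.     238.    ]]
top [  9   5  32  12 263] [325.5627 130.7567] ((324.6528625488281, 130.3955078125), (31.239599227905273, 9.765336990356445), 5.440331935882568) [[308.6405 133.7753]
 [309.5663 124.0539]
 [340.6652 127.0157]
 [339.7394 136.7371]]
```

View pics/t3.png

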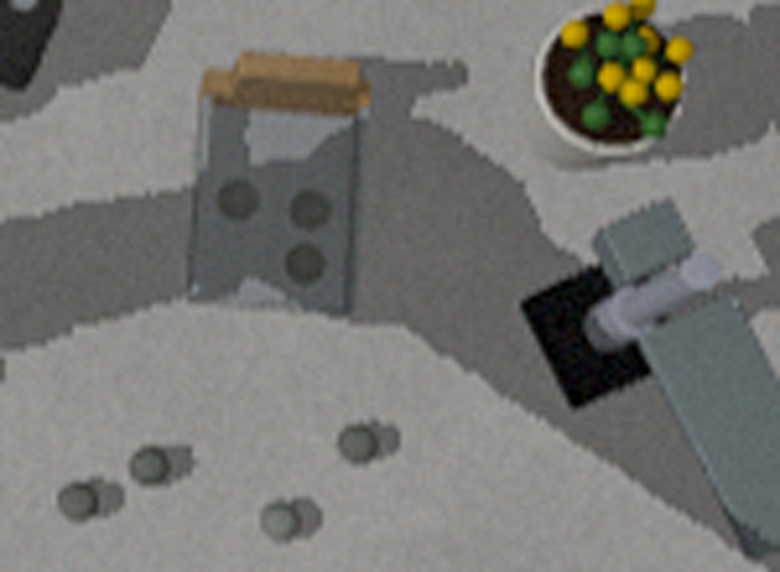

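View pics/s3.png

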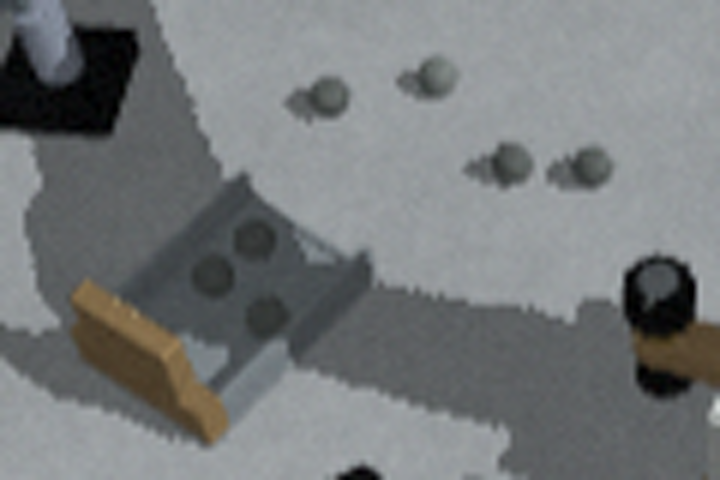

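Top view shows the tray with 3 pebbles, its board's top face centred near crop (298,72), four loose pebbles, and the lamp on the dock; scene view agrees, board top face near crop (127,320).

Run:
```python
from h import *
tp=lambda x,y:np.array([(x+.5)/5.2-.5+270,(y+.5)/5.2-.5+115]);sp=lambda x,y:np.array([(x+.5)/6-.5+135,(y+.5)/6-.5+165])
print("topface",tri(sp(127,320),tp(298,72)))
a,b=onz("top",tp(238,54),.078),onz("top",tp(360,62),.078);print("back edge",a,b,np.linalg.norm(a-b),"yaw",np.degrees(np.arctan2(*( (a-b)[1::-1])))-90)
a,b=onz("top",tp(190,300),.003),onz("top",tp(350,314),.003);print("lip",a,b,np.linalg.norm(a-b),np.degrees(np.arctan2(*( (a-b)[1::-1])))-90)
for n,u,w in(("fl",(365,255),(190,297)),("fr",(243,178),(352,311)),):print(n,tri(sp(*u),tp(*w)))
s=cv2.imread("pics/scene3.png");t=cv2.imread("pics/top3.png")
# loose pebbles, both views (dark blob incl. shadow is avoided by hand centres, refined here only as points)
for w,u in (((78,501),(590,167)),((150,466),(512,163)),((278,521),(435,77)),((358,443),(330,97))): print("peb",tri(sp(*u),tp(*w)))
st()
```

```text
topface (array([ 0.6842, -0.2332,  0.0784]), np.float64(0.0011485889470694139))
back edge [ 0.6962 -0.1985  0.078 ] [ 0.6902 -0.2709  0.078 ] 0.07269761386004102 yaw -4.728016369934167
lip [ 0.5619 -0.1746  0.003 ] [ 0.5515 -0.273   0.003 ] 0.09893863944001842 -6.046231552552285
fl (array([ 0.5603, -0.173 ,  0.0271]), np.float64(0.003323668870978245))
fr (array([ 0.5496, -0.2702,  0.0264]), np.float64(0.001144554807219629))
peb (array([ 0.4374, -0.1006,  0.0165]), np.float64(0.0006311395727934601))
peb (array([ 0.4575, -0.1441,  0.0161]), np.float64(0.0022705883622271784))
peb (array([ 0.4234, -0.2216,  0.0161]), np.float64(0.00046118127106076814))
peb (array([ 0.4689, -0.2704,  0.0166]), np.float64(0.0031048128715997643))
t 31.7 p [0.4942 0.3083 0.2151] q [-1.0094  0.2811  0.4499  1.8055 -0.139   1.0775  1.4636] f [ 0.2931 -0.3263  0.6188] w 0.05135117937745533 0.0
```

Run:
```python
from h import *
R=down(np.radians(-5))
T=go([.6845,-.2335,.2],R);T=go([.6845,-.2335,.043],R,s=T)
```

```text
offset [0.0746, -1.1461, 0.0264] angular [0.0031, 0.0006, 0.6559]
 offset [0.0, 0.0, 0.314] angular [0.0, 0.0, 0.0]
```

Request:
{"api": "drive_tool", "payload": {
  "rows": [
    {"gripper": 1, "offset": [0.005, -0.08, 0], "angular": [0, 0, 0.045]},
    {"gripper": 1, "offset": [0.01, -0.17, 0], "angular": [0, 0, 0.09]},
    {"gripper": 1, "offset": [0.015, -0.26, 0], "angular": [0, 0, 0.135]},
    {"gripper": 1, "offset": [0.02, -0.35, 0], "angular": [0, 0, 0.18]},
    {"gripper": 1, "offset": [0.028, -0.44, 0], "angular": [0, 0, 0.225]},
    {"gripper": 1, "offset": [0.035, -0.53, 0], "angular": [0, 0, 0.27]},
    {"gripper": 1, "offset": [0.04, -0.62, 0], "angular": [0, 0, 0.315]},
    {"gripper": 1, "offset": [0.045, -0.7, 0], "angular": [0, 0, 0.35]}
  ]
}}

```text
time_s: 32.5
eef_pos: [0.6076, -0.0265, 0.2094]
orientation: [[-0.763, 0.647, -0.002], [0.647, 0.763, -0.001], [0.001, -0.002, -1.0]]
ft_force: [-1.0, -0.2, -0.9]
grip_width: 0.0853
grip_force: 0.0
```

Run:
```python
from h import *
r.camera("top");r.camera("top")
R=down(np.radians(-5));st()
T=go([.6845,-.2335,.2],R)
```

```text
t 32.6 p [ 0.6078 -0.0335  0.2101] q [-0.6326  0.4059  0.7767  1.7509 -0.3065  1.1124  1.1017] f [-0.4279 -0.9303  0.2698] w 0.08524272508010262 0.0
 offset [-0.3769, -0.2033, 0.0227] angular [-0.001, 0.0019, 0.3017]
```

Request:
{"api": "drive_tool", "payload": {
  "rows": [
    {"gripper": 1, "offset": [-0.07, -0.04, 0], "angular": [0, 0, 0.045]},
    {"gripper": 1, "offset": [-0.14, -0.08, 0], "angular": [0, 0, 0.09]},
    {"gripper": 1, "offset": [-0.21, -0.11, 0], "angular": [0, 0, 0.135]},
    {"gripper": 1, "offset": [-0.28, -0.15, 0.01], "angular": [0, 0, 0.18]},
    {"gripper": 1, "offset": [-0.35, -0.19, 0.02], "angular": [0, 0, 0.225]},
    {"gripper": 1, "offset": [-0.377, -0.203, 0.02], "angular": [0, 0, 0.27]},
    {"gripper": 1, "offset": [-0.377, -0.203, 0.02], "angular": [0, 0, 0.3]},
    {"gripper": 1, "offset": [-0.377, -0.203, 0.02], "angular": [0, 0, 0.3]}
  ]
}}

```text
time_s: 33.4
eef_pos: [0.6868, -0.2229, 0.1985]
orientation: [[0.069, 0.998, -0.004], [0.998, -0.069, 0.0], [0.0, -0.004, -1.0]]
ft_force: [0.2, 0.9, 0.1]
grip_width: 0.0857
grip_force: 0.0
```

Run:
```python
from h import *
s=r.camera("scene");t=r.camera("top");R=down(np.radians(-5));st()
T=go([.6845,-.2335,.043],R)
# did the tray / pebbles move? compare with last pictures
for n,im,w in(("scene",s,(140,185,205,240)),):
    x0,y0,x1,y1=w;hsv=cv2.cvtColor(im[y0:y1,x0:x1],cv2.COLOR_BGR2HSV);m=cv2.inRange(hsv,(8,90,40),(28,255,255));k,l,S,c=cv2.connectedComponentsWithStats(m);i=1+np.argmax(S[1:,4]);print(S[i],c[i]+[x0,y0])
```

```text
t 33.5 p [ 0.6873 -0.2215  0.1993] q [-0.3303  0.7173  0.9176  1.4582 -0.5814  1.2558  0.5846] f [-0.9425  0.1779  0.275 ] w 0.08558847824021096 0.0
 offset [-0.0246, -0.0033, 0.3125] angular [-0.0008, -0.0004, 0.007]
[  7  27  26  26 277] [158.5162 224.509 ]
```

Request:
{"api": "drive_tool", "payload": {
  "rows": [
    {"gripper": 1, "offset": [-0.0246, -0.003, 0.02], "angular": [0, 0, 0.007]},
    {"gripper": 1, "offset": [-0.0246, -0.003, 0.06], "angular": [0, 0, 0.007]},
    {"gripper": 1, "offset": [-0.0246, -0.003, 0.12], "angular": [0, 0, 0.007]},
    {"gripper": 1, "offset": [-0.0246, -0.003, 0.18], "angular": [0, 0, 0.007]},
    {"gripper": 1, "offset": [-0.0246, -0.003, 0.24], "angular": [0, 0, 0.007]},
    {"gripper": 1, "offset": [-0.0246, -0.003, 0.28], "angular": [0, 0, 0.007]},
    {"gripper": 1, "offset": [-0.0246, -0.003, 0.3125], "angular": [0, 0, 0.007]},
    {"gripper": 1, "offset": [-0.0246, -0.003, 0.3125], "angular": [0, 0, 0.007]}
  ]
}}

```text
time_s: 34.3
eef_pos: [0.6834, -0.2344, 0.0418]
orientation: [[0.091, 0.996, -0.004], [0.996, -0.091, 0.002], [0.001, -0.005, -1.0]]
ft_force: [0.1, 0.8, 0.5]
grip_width: 0.0854
grip_force: 0.0
```

Request:
{"api": "drive_tool", "payload": {
  "rows": [
    {"gripper": 0.0, "offset": [0, 0, 0], "angular": [0, 0, 0]},
    {"gripper": 0.0, "offset": [0, 0, 0], "angular": [0, 0, 0]},
    {"gripper": 0.0, "offset": [0, 0, 0], "angular": [0, 0, 0]},
    {"gripper": 0.0, "offset": [0, 0, 0], "angular": [0, 0, 0]},
    {"gripper": 0.0, "offset": [0, 0, 0], "angular": [0, 0, 0]},
    {"gripper": 0.0, "offset": [0, 0, 0], "angular": [0, 0, 0]},
    {"gripper": 0.0, "offset": [0, 0, 0], "angular": [0, 0, 0]},
    {"gripper": 0.0, "offset": [0, 0, 0], "angular": [0, 0, 0]}
  ],
  "grip_force": 70
}}

```text
time_s: 35.1
eef_pos: [0.685, -0.2354, 0.0458]
orientation: [[0.091, 0.996, -0.0], [0.996, -0.091, 0.0], [0.0, -0.0, -1.0]]
ft_force: [-2.7, 0.9, 5.2]
grip_width: 0.0149
grip_force: 69.3
```

Request:
{"api": "drive_tool", "payload": {
  "rows": [
    {"gripper": 0.0, "offset": [0, 0, 0], "angular": [0, 0, 0]},
    {"gripper": 0.0, "offset": [0, 0, 0], "angular": [0, 0, 0]},
    {"gripper": 0.0, "offset": [0, 0, 0], "angular": [0, 0, 0]},
    {"gripper": 0.0, "offset": [0, 0, -0.02], "angular": [0, 0, 0]},
    {"gripper": 0.0, "offset": [0, 0, -0.04], "angular": [0, 0, 0]},
    {"gripper": 0.0, "offset": [0, 0, -0.06], "angular": [0, 0, 0]},
    {"gripper": 0.0, "offset": [0, 0, -0.08], "angular": [0, 0, 0]},
    {"gripper": 0.0, "offset": [0, 0, -0.1], "angular": [0, 0, 0]}
  ]
}}

```text
time_s: 35.9
eef_pos: [0.6855, -0.2353, 0.0958]
orientation: [[0.091, 0.996, 0.001], [0.996, -0.091, -0.0], [-0.0, 0.001, -1.0]]
ft_force: [-0.3, -1.2, -2.2]
grip_width: 0.0151
grip_force: 68.3
```

Run:
```python
from h import *
s=r.camera("scene");t=r.camera("top");cv2.imwrite("pics/scene4.png",s);cv2.imwrite("pics/top4.png",t);st()
a=cv2.resize(s[120:260,90:300],None,fx=3.8,fy=3.8,interpolation=cv2.INTER_CUBIC);cv2.imwrite("pics/s4.png",a)
```

```text
t 36.0 p [ 0.6867 -0.2361  0.0974] q [-0.2788  0.8184  0.8522  1.5217 -0.6628  1.104   0.6288] f [ 0.1881 -0.9084 -2.5296] w 0.015078661372608038 68.32225441932678
```

View pics/s4.png

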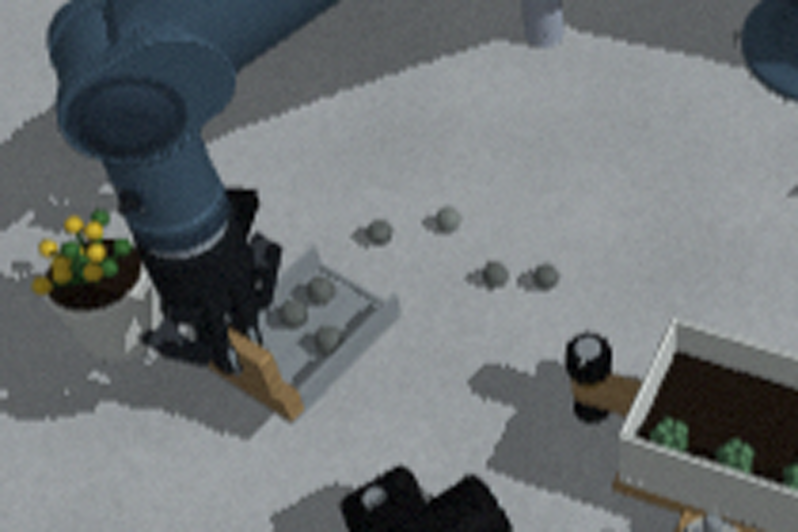

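Tray lifted level with the three pebbles in it; nothing else moved in the picture (loose pebbles at crop (379,232), (446,220), (494,274), (545,276)).

```bash
cat > pour.py <<'E'
from h import *
LT=np.array([.002,-.132,.0418])
def pose(th,lip,ps=7.8):
    R=Ro.from_euler("z",ps,degrees=True).as_matrix()@Ro.from_euler("y",-th,degrees=True).as_matrix()@down(0)
    return np.array(lip)-R@LT,R
E
python3 - <<'E'
from pour import *
st();p,R=pose(0,[.54,.1623,.17]);print(p);go(p,R)
E
```

```text
t 36.0 p [ 0.6867 -0.2361  0.0974] q [-0.2788  0.8184  0.8522  1.5217 -0.6628  1.104   0.6288] f [ 0.1881 -0.9084 -2.5296] w 0.015078661372608038 68.32225441932678
[0.6711 0.1782 0.2118]
 offset [0.8222, -0.1052, -0.2303] angular [0.0012, 0.0005, -0.0722]
```

Request:
{"api": "drive_tool", "payload": {
  "rows": [
    {"gripper": 0, "offset": [0, 0, -0.05], "angular": [0, 0, 0]},
    {"gripper": 0, "offset": [0, 0, -0.1], "angular": [0, 0, 0]},
    {"gripper": 0, "offset": [0, 0, -0.16], "angular": [0, 0, 0]},
    {"gripper": 0, "offset": [0.01, 0, -0.22], "angular": [0, 0, 0]},
    {"gripper": 0, "offset": [0.04, 0, -0.23], "angular": [0, 0, 0]},
    {"gripper": 0, "offset": [0.08, -0.01, -0.23], "angular": [0, 0, 0]},
    {"gripper": 0, "offset": [0.13, -0.02, -0.23], "angular": [0, 0, -0.01]},
    {"gripper": 0, "offset": [0.19, -0.03, -0.23], "angular": [0, 0, -0.02]}
  ]
}}

```text
time_s: 36.8
eef_pos: [0.6777, -0.138, 0.2079]
orientation: [[0.028, 1.0, -0.002], [1.0, -0.028, 0.0], [0.0, -0.002, -1.0]]
ft_force: [-1.0, -0.7, -1.5]
grip_width: 0.0153
grip_force: 68.6
```

Request:
{"api": "drive_tool", "payload": {
  "rows": [
    {"gripper": 0, "offset": [0.06, 0, 0], "angular": [0, 0, -0.01]},
    {"gripper": 0, "offset": [0.13, 0, 0], "angular": [0, 0, -0.01]},
    {"gripper": 0, "offset": [0.2, -0.01, 0], "angular": [0, 0, -0.02]},
    {"gripper": 0, "offset": [0.27, -0.02, 0], "angular": [0, 0, -0.02]},
    {"gripper": 0, "offset": [0.34, -0.03, 0], "angular": [0, 0, -0.03]},
    {"gripper": 0, "offset": [0.41, -0.04, 0], "angular": [0, 0, -0.04]},
    {"gripper": 0, "offset": [0.47, -0.05, 0], "angular": [0, 0, -0.05]},
    {"gripper": 0, "offset": [0.52, -0.05, 0], "angular": [0, 0, -0.05]}
  ]
}}

```text
time_s: 37.6
eef_pos: [0.659, 0.1259, 0.2075]
orientation: [[-0.133, 0.991, -0.004], [0.991, 0.133, 0.002], [0.002, -0.004, -1.0]]
ft_force: [-0.2, 0.8, -1.8]
grip_width: 0.0155
grip_force: 68.6
```

Run:
```python
from pour import *
st();p,R=pose(0,[.54,.1623,.17]);go(p,R)
```

```text
t 37.6 p [0.659  0.1259 0.2075] q [-0.8902  0.5985  0.913   1.5939 -0.5003  1.2028  0.2582] f [-0.1994  0.7989 -1.833 ] w 0.015451400052975003 68.61302733421326
 offset [0.1005, 0.0378, -0.0084] angular [-0.0011, -0.0007, -0.0008]
```

Request:
{"api": "drive_tool", "payload": {
  "rows": [
    {"gripper": 0, "offset": [0.03, 0.01, -0.005], "angular": [0, 0, 0]},
    {"gripper": 0, "offset": [0.06, 0.02, -0.005], "angular": [0, 0, 0]},
    {"gripper": 0, "offset": [0.06, 0.025, -0.005], "angular": [0, 0, 0]},
    {"gripper": 0, "offset": [0.06, 0.025, -0.005], "angular": [0, 0, 0]},
    {"gripper": 0, "offset": [0.06, 0.025, -0.005], "angular": [0, 0, 0]},
    {"gripper": 0, "offset": [0.06, 0.025, -0.005], "angular": [0, 0, 0]},
    {"gripper": 0, "offset": [0.06, 0.025, -0.005], "angular": [0, 0, 0]},
    {"gripper": 0, "offset": [0.06, 0.025, -0.005], "angular": [0, 0, 0]}
  ]
}}

```text
time_s: 38.4
eef_pos: [0.6698, 0.1518, 0.2124]
orientation: [[-0.128, 0.992, 0.0], [0.992, 0.128, 0.0], [0.0, 0.0, -1.0]]
ft_force: [0.0, -0.7, -0.9]
grip_width: 0.015
grip_force: 68.6
```

Run:
```python
from pour import *
st()
for i in range(1,9): p,R=pose(4*i,[.540,.1623,.17-.005*i]);go(p,R)
s=p,R;print()
for i in range(1,9): p,R=pose(32+2*i,[.540,.1623,.13]);go(p,R,s=s)
s=p,R;print()
for i in range(1,9): p,R=pose(48+2*min(i,5),[.540,.1623,.13]);go(p,R,s=s)
print(p)
```

```text
t 38.4 p [0.6698 0.1518 0.2124] q [-0.904   0.6221  0.9069  1.549  -0.5101  1.2225  0.2169] f [ 0.0004 -0.7011 -0.8601] w 0.015025516028310738 68.62433195114136
 offset [0.052, 0.0028, -0.007] angular [-0.0222, 0.0001, -0.0026]
 offset [0.052, -0.0049, -0.0148] angular [-0.0444, 0.0002, -0.0026]
 offset [0.0519, -0.0138, -0.0219] angular [-0.0667, 0.0003, -0.0026]
 offset [0.0518, -0.024, -0.0284] angular [-0.0889, 0.0004, -0.0026]
 offset [0.0517, -0.0352, -0.0341] angular [-0.1111, 0.0005, -0.0026]
 offset [0.0516, -0.0475, -0.039] angular [-0.1333, 0.0005, -0.0026]
 offset [0.0515, -0.0608, -0.043] angular [-0.1555, 0.0006, -0.0026]
 offset [0.0514, -0.0751, -0.046] angular [-0.1778, 0.0007, -0.0026]

 offset [0.0, -0.0031, -0.0092] angular [-0.0111, -0.0, -0.0]
 offset [0.0, -0.0065, -0.0182] angular [-0.0222, -0.0, 0.0]
 offset [-0.0, -0.0102, -0.0271] angular [-0.0333, -0.0, -0.0]
 offset [-0.0, -0.0142, -0.0359] angular [-0.0444, -0.0, -0.0]
 offset [0.0, -0.0185, -0.0446] angular [-0.0556, 0.0, -0.0]
 offset [0.0, -0.0232, -0.0531] angular [-0.0667, 0.0, -0.0]
 offset [0.0, -0.0281, -0.0614] angular [-0.0778, -0.0, -0.0]
 offset [0.0, -0.0333, -0.0695] angular [-0.0889, -0.0, -0.0]

 offset [-0.0, -0.0031, -0.0092] angular [-0.0111, 0.0, -0.0]
 offset [-0.0, -0.0065, -0.0182] angular [-0.0222, 0.0, 0.0]
 offset [-0.0, -0.0102, -0.0271] angular [-0.0333, 0.0, -0.0]
 offset [-0.0, -0.0142, -0.0359] angular [-0.0444, 0.0, 0.0]
 offset [-0.0, -0.0185, -0.0446] angular [-0.0556, -0.0, 0.0]
 offset [-0.0, -0.0185, -0.0446] angular [-0.0556, -0.0, 0.0]
 offset [-0.0, -0.0185, -0.0446] angular [-0.0556, -0.0, 0.0]
 offset [-0.0, -0.0185, -0.0446] angular [-0.0556, -0.0, 0.0]
[0.5745 0.165  0.2641]
```

Request:
{"api": "drive_tool", "payload": {
  "rows": [
    {"gripper": 0, "offset": [0.026, 0.0028, -0.007], "angular": [-0.022, 0, 0]},
    {"gripper": 0, "offset": [0.052, -0.0049, -0.0148], "angular": [-0.044, 0, -0.002]},
    {"gripper": 0, "offset": [0.052, -0.0138, -0.0219], "angular": [-0.067, 0, -0.002]},
    {"gripper": 0, "offset": [0.052, -0.024, -0.0284], "angular": [-0.089, 0, -0.002]},
    {"gripper": 0, "offset": [0.052, -0.0352, -0.0341], "angular": [-0.111, 0, -0.002]},
    {"gripper": 0, "offset": [0.052, -0.0475, -0.039], "angular": [-0.133, 0, -0.002]},
    {"gripper": 0, "offset": [0.0515, -0.0608, -0.043], "angular": [-0.1555, 0, -0.002]},
    {"gripper": 0, "offset": [0.0514, -0.0751, -0.046], "angular": [-0.178, 0, -0.0026]}
  ]
}}

```text
time_s: 39.2
eef_pos: [0.6286, 0.1726, 0.2352]
orientation: [[-0.136, 0.839, 0.527], [0.991, 0.115, 0.072], [-0.001, 0.532, -0.847]]
ft_force: [-0.2, -0.2, -2.6]
grip_width: 0.0153
grip_force: 68.9
```

Run:
```python
from pour import *
s=r.camera("scene");cv2.imwrite("pics/s5.png",cv2.resize(s[150:300,180:380],None,fx=3.9,fy=3.9,interpolation=cv2.INTER_CUBIC))
st();q=r.get_state();print(q["eef_pos"]+q["orientation"]@LT);p,R=pose(32,[.54,.1623,.13]);go(p,R)
```

```text
t 39.25 p [0.6236 0.1725 0.231 ] q [-1.4997  0.2331  1.2296  2.0849 -0.2684  0.4404  0.0088] f [-3.4798 -0.6539 -4.9822] w 0.015098505400125079 68.93312931060791
[0.5338 0.1621 0.1261]
 offset [-0.0015, 0.0142, -0.0016] angular [-0.0017, -0.0002, 0.0004]
```

View pics/s5.png

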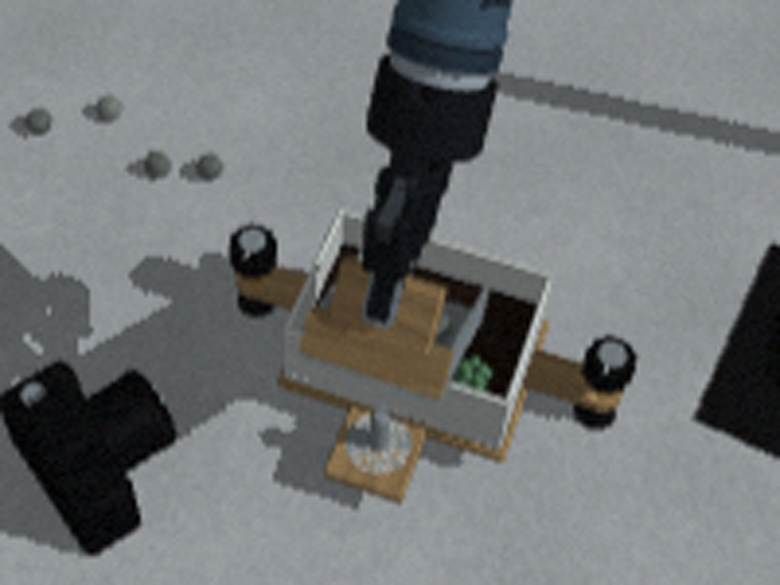

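Tray hangs over the soil at 32 degrees, centred over the trough (crop (390,320)), clear of knobs and plants.

Request:
{"api": "drive_tool", "payload": {
  "rows": [
    {"gripper": 0, "offset": [0, -0.003, -0.009], "angular": [-0.011, 0, 0]},
    {"gripper": 0, "offset": [0, -0.0065, -0.018], "angular": [-0.022, 0, 0]},
    {"gripper": 0, "offset": [0, -0.01, -0.027], "angular": [-0.033, 0, 0]},
    {"gripper": 0, "offset": [0, -0.014, -0.036], "angular": [-0.044, 0, 0]},
    {"gripper": 0, "offset": [0, -0.0185, -0.045], "angular": [-0.056, 0, 0]},
    {"gripper": 0, "offset": [0, -0.023, -0.053], "angular": [-0.067, 0, 0]},
    {"gripper": 0, "offset": [0, -0.028, -0.061], "angular": [-0.078, 0, 0]},
    {"gripper": 0, "offset": [0, -0.033, -0.07], "angular": [-0.089, 0, 0]}
  ]
}}

```text
time_s: 40.05
eef_pos: [0.6141, 0.172, 0.2419]
orientation: [[-0.129, 0.675, 0.726], [0.992, 0.093, 0.09], [-0.007, 0.732, -0.682]]
ft_force: [0.4, -1.5, -2.2]
grip_width: 0.015
grip_force: 69.6
```

Run:
```python
from pour import *
st();q=r.get_state();print(q["eef_pos"]+q["orientation"]@LT,q["orientation"]);p,R=pose(54,[.54,.1623,.13]);go(p,R)
```

```text
t 40.05 p [0.6141 0.172  0.2419] q [-1.9138  0.1645  1.5694  2.2815  0.6371  0.0793 -0.8973] f [ 0.4397 -1.5287 -2.1874] w 0.014988242783264081 69.6389365196228
[0.5551 0.1655 0.1168] [[-0.1288  0.6753  0.7262]
 [ 0.9916  0.0929  0.0895]
 [-0.007   0.7317 -0.6816]]
 offset [-0.0038, -0.0138, -0.0718] angular [-0.0387, 0.0031, 0.0003]
```

Run:
```python
from pour import *
F=[]
for i in range(10):
    s=r.camera("scene");F.append(r.get_state()["ft_force"])
F=np.array(F);print(F.mean(0),F.std(0)/3);st()
q=r.get_state();print(q["eef_pos"]+q["orientation"]@LT,q["orientation"])
cv2.imwrite("pics/s6.png",cv2.resize(s[170:290,220:350],None,fx=4,fy=4,interpolation=cv2.INTER_CUBIC))
```

```text
[ 0.0413 -0.2211 -1.4798] [0.1283 0.1058 0.1353]
t 40.55 p [0.6148 0.173  0.2429] q [-1.9144  0.165   1.5698  2.2801  0.6287  0.078  -0.8883] f [-0.4331 -0.2261 -1.3904] w 0.01496359726861183 69.66466426849365
[0.556  0.1664 0.1177] [[-0.1307  0.6738  0.7273]
 [ 0.9914  0.0938  0.0913]
 [-0.0067  0.7329 -0.6803]]
```

Run:
```python
from pour import *
for th,z in ((40,.15),(30,.165),(20,.17),(10,.175),(0,.18)): p,R=pose(th,[.54,.1623,z]);go(p,R)
```

```text
offset [-0.0052, 0.0333, -0.0345] angular [0.0396, 0.0026, 0.0003]
 offset [-0.005, 0.0599, -0.0068] angular [0.0952, 0.0027, 0.0001]
 offset [-0.0047, 0.0634, 0.0345] angular [0.1507, 0.0027, -0.0002]
 offset [-0.0043, 0.0586, 0.0744] angular [0.2063, 0.0027, -0.0004]
 offset [-0.004, 0.0458, 0.1115] angular [0.2619, 0.0027, -0.0006]
```

Request:
{"api": "drive_tool", "payload": {
  "rows": [
    {"gripper": 0, "offset": [-0.005, 0.033, -0.034], "angular": [0.04, 0, 0]},
    {"gripper": 0, "offset": [-0.005, 0.045, -0.02], "angular": [0.07, 0, 0]},
    {"gripper": 0, "offset": [-0.005, 0.06, -0.007], "angular": [0.095, 0, 0]},
    {"gripper": 0, "offset": [-0.005, 0.062, 0.013], "angular": [0.12, 0, 0]},
    {"gripper": 0, "offset": [-0.005, 0.063, 0.034], "angular": [0.15, 0, 0]},
    {"gripper": 0, "offset": [-0.004, 0.06, 0.055], "angular": [0.18, 0, 0]},
    {"gripper": 0, "offset": [-0.004, 0.0586, 0.0744], "angular": [0.206, 0.002, 0]},
    {"gripper": 0, "offset": [-0.004, 0.046, 0.11], "angular": [0.262, 0.0027, 0]}
  ]
}}

```text
time_s: 41.35
eef_pos: [0.6715, 0.1789, 0.2232]
orientation: [[-0.136, 0.99, 0.023], [0.991, 0.136, 0.006], [0.003, 0.023, -1.0]]
ft_force: [1.6, 0.1, -0.8]
grip_width: 0.0148
grip_force: 69.6
```

Request:
{"api": "drive_tool", "payload": {
  "rows": [
    {"gripper": 0, "offset": [0, 0, 0], "angular": [0, 0, 0]},
    {"gripper": 0, "offset": [0, 0, 0], "angular": [0, 0, 0]},
    {"gripper": 0, "offset": [0, 0, 0], "angular": [0, 0, 0]},
    {"gripper": 0, "offset": [0, 0, 0], "angular": [0, 0, 0]},
    {"gripper": 0, "offset": [0, 0, 0], "angular": [0, 0, 0]},
    {"gripper": 0, "offset": [0, 0, 0], "angular": [0, 0, 0]},
    {"gripper": 0, "offset": [0, 0, 0], "angular": [0, 0, 0]},
    {"gripper": 0, "offset": [0, 0, 0], "angular": [0, 0, 0]}
  ]
}}

```text
time_s: 42.15
eef_pos: [0.67, 0.1787, 0.2226]
orientation: [[-0.135, 0.991, 0.026], [0.991, 0.135, 0.005], [0.001, 0.026, -1.0]]
ft_force: [0.0, -0.0, -1.6]
grip_width: 0.0151
grip_force: 69.8
```

Run:
```python
from pour import *
q=st();print(q["orientation"])
# tray back: board centre (.6845,-.2335) yaw -5
R=down(np.radians(-5));T=go([.6855,-.2353,.21],R);T=go([.6855,-.2353,.0465],R,s=T)
```

```text
t 42.15 p [0.67   0.1787 0.2226] q [-0.8862  0.5688  0.8066  1.5412 -0.4325  1.1903  0.129 ] f [ 0.0114 -0.0047 -1.6272] w 0.015136920076105218 69.80123162269592
[[-0.1349  0.9905  0.0255]
 [ 0.9909  0.1348  0.0047]
 [ 0.0012  0.0259 -0.9997]]
 offset [-0.8245, -0.0815, 0.0221] angular [0.0082, -0.0013, 0.0708]
 offset [0.0, 0.0, 0.327] angular [0.0, 0.0, 0.0]
```

Request:
{"api": "drive_tool", "payload": {
  "rows": [
    {"gripper": 0, "offset": [-0.06, 0, 0], "angular": [0.008, 0, 0.01]},
    {"gripper": 0, "offset": [-0.14, 0, 0.01], "angular": [0.008, 0, 0.01]},
    {"gripper": 0, "offset": [-0.23, -0.02, 0.01], "angular": [0.008, 0, 0.02]},
    {"gripper": 0, "offset": [-0.32, -0.03, 0.01], "angular": [0.008, 0, 0.03]},
    {"gripper": 0, "offset": [-0.41, -0.04, 0.02], "angular": [0.008, 0, 0.04]},
    {"gripper": 0, "offset": [-0.5, -0.05, 0.02], "angular": [0.008, 0, 0.05]},
    {"gripper": 0, "offset": [-0.59, -0.06, 0.02], "angular": [0.008, 0, 0.06]},
    {"gripper": 0, "offset": [-0.68, -0.07, 0.02], "angular": [0.008, 0, 0.07]}
  ]
}}

```text
time_s: 42.95
eef_pos: [0.6815, -0.1648, 0.211]
orientation: [[0.086, 0.996, 0.0], [0.996, -0.086, 0.003], [0.003, -0.0, -1.0]]
ft_force: [1.4, 0.0, -2.5]
grip_width: 0.0147
grip_force: 69.8
```

Request:
{"api": "drive_tool", "payload": {
  "rows": [
    {"gripper": 0, "offset": [-0.06, 0, 0], "angular": [0, 0, 0]},
    {"gripper": 0, "offset": [-0.11, 0, 0], "angular": [0, 0, 0]},
    {"gripper": 0, "offset": [-0.14, 0, 0], "angular": [0, 0, 0]},
    {"gripper": 0, "offset": [-0.14, 0, 0], "angular": [0, 0, 0]},
    {"gripper": 0, "offset": [-0.14, 0, 0], "angular": [0, 0, 0]},
    {"gripper": 0, "offset": [-0.14, 0, 0], "angular": [0, 0, 0]},
    {"gripper": 0, "offset": [-0.14, 0, 0], "angular": [0, 0, 0]},
    {"gripper": 0, "offset": [-0.14, 0, 0], "angular": [0, 0, 0]}
  ]
}}

```text
time_s: 43.75
eef_pos: [0.6762, -0.2311, 0.2107]
orientation: [[0.082, 0.997, -0.0], [0.997, -0.082, 0.004], [0.004, -0.0, -1.0]]
ft_force: [0.1, -0.5, -1.6]
grip_width: 0.0147
grip_force: 69.7
```

Run:
```python
from pour import *
q=st();s=r.camera("scene");t=r.camera("top");cv2.imwrite("pics/scene7.png",s);cv2.imwrite("pics/top7.png",t)
R=down(np.radians(-5));T=go([.6855,-.2353,.0465],R)
f=lambda im,x,y,w,h,W,H:cv2.resize(im[y:y+h,x:x+w],(W,H),interpolation=cv2.INTER_CUBIC)
cv2.imwrite("pics/m7.png",np.vstack([np.hstack([f(t,145,135,120,80,400,267),f(s,215,190,140,93,400,267)]),f(t,130,115,290,120,800,331)]))
```

```text
t 43.75 p [ 0.6762 -0.2311  0.2107] q [-0.2863  0.6614  0.8526  1.469  -0.5136  1.2454  0.5452] f [ 0.1151 -0.5312 -1.6157] w 0.014690142862922173 69.74329233169556
 offset [-0.0061, 0.0199, 0.3285] angular [-0.0002, -0.0011, 0.0012]
```

View pics/m7.png

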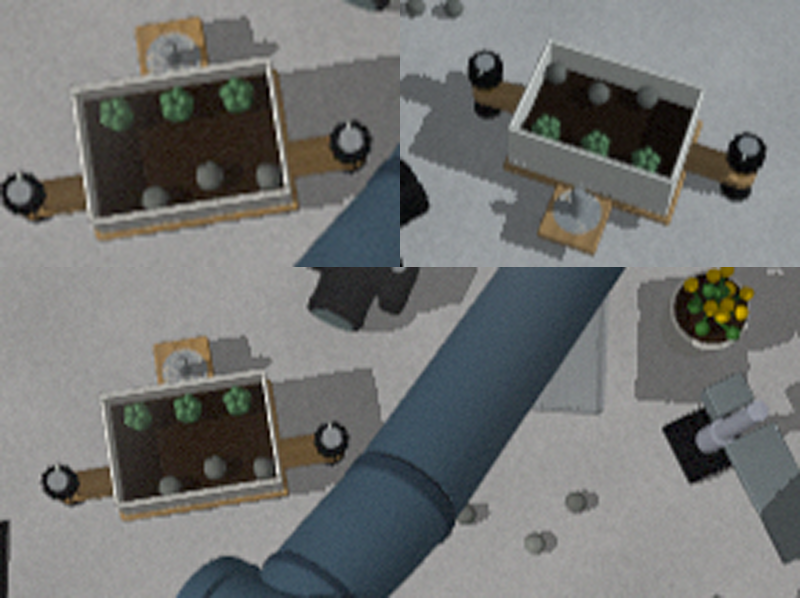

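All three tray pebbles lie on the soil along the front of the trough; the tray is empty, loose pebbles and lamp unmoved.

Request:
{"api": "drive_tool", "payload": {
  "rows": [
    {"gripper": 0, "offset": [-0.006, 0.02, 0.04], "angular": [0, 0, 0]},
    {"gripper": 0, "offset": [-0.006, 0.02, 0.1], "angular": [0, 0, 0]},
    {"gripper": 0, "offset": [-0.006, 0.02, 0.16], "angular": [0, 0, 0]},
    {"gripper": 0, "offset": [-0.006, 0.02, 0.22], "angular": [0, 0, 0]},
    {"gripper": 0, "offset": [-0.006, 0.02, 0.27], "angular": [0, 0, 0]},
    {"gripper": 0, "offset": [-0.006, 0.02, 0.3], "angular": [0, 0, 0]},
    {"gripper": 0, "offset": [-0.006, 0.02, 0.315], "angular": [0, 0, 0]},
    {"gripper": 0, "offset": [-0.006, 0.02, 0.32], "angular": [0, 0, 0]}
  ]
}}

```text
time_s: 44.65
eef_pos: [0.6853, -0.2363, 0.0505]
orientation: [[0.085, 0.996, -0.0], [0.996, -0.085, 0.003], [0.003, -0.001, -1.0]]
ft_force: [0.6, -0.1, -1.0]
grip_width: 0.0152
grip_force: 69.8
```

Request:
{"api": "drive_tool", "payload": {
  "rows": [
    {"gripper": 0, "offset": [0, 0, 0.001], "angular": [0, 0, 0]},
    {"gripper": 0, "offset": [0, 0, 0.003], "angular": [0, 0, 0]},
    {"gripper": 0, "offset": [0, 0, 0.005], "angular": [0, 0, 0]},
    {"gripper": 0, "offset": [0, 0, 0.007], "angular": [0, 0, 0]},
    {"gripper": 0, "offset": [0, 0, 0.008], "angular": [0, 0, 0]},
    {"gripper": 0, "offset": [0, 0, 0.008], "angular": [0, 0, 0]},
    {"gripper": 0, "offset": [0, 0, 0.008], "angular": [0, 0, 0]},
    {"gripper": 0, "offset": [0, 0, 0.008], "angular": [0, 0, 0]}
  ]
}}

```text
time_s: 45.45
eef_pos: [0.6852, -0.2364, 0.0468]
orientation: [[0.085, 0.996, -0.0], [0.996, -0.085, 0.003], [0.003, -0.0, -1.0]]
ft_force: [-0.2, 0.8, -1.5]
grip_width: 0.015
grip_force: 69.8
```

Request:
{"api": "drive_tool", "payload": {
  "rows": [
    {"gripper": 0, "offset": [0, 0, 0.001], "angular": [0, 0, 0]},
    {"gripper": 0, "offset": [0, 0, 0.002], "angular": [0, 0, 0]},
    {"gripper": 0, "offset": [0, 0, 0.002], "angular": [0, 0, 0]},
    {"gripper": 0, "offset": [0, 0, 0.002], "angular": [0, 0, 0]},
    {"gripper": 1, "offset": [0, 0, 0.002], "angular": [0, 0, 0]},
    {"gripper": 1, "offset": [0, 0, 0.002], "angular": [0, 0, 0]},
    {"gripper": 1, "offset": [0, 0, 0.002], "angular": [0, 0, 0]},
    {"gripper": 1, "offset": [0, 0, 0.002], "angular": [0, 0, 0]}
  ]
}}

```text
time_s: 46.25
eef_pos: [0.6854, -0.2365, 0.046]
orientation: [[0.085, 0.996, 0.0], [0.996, -0.085, 0.003], [0.003, -0.0, -1.0]]
ft_force: [0.2, 0.4, -0.1]
grip_width: 0.0722
grip_force: 0.0
```

Request:
{"api": "drive_tool", "payload": {
  "rows": [
    {"gripper": 1, "offset": [0, 0, 0], "angular": [0, 0, 0]},
    {"gripper": 1, "offset": [0, 0, 0], "angular": [0, 0, 0]},
    {"gripper": 1, "offset": [0, 0, -0.04], "angular": [0, 0, 0]},
    {"gripper": 1, "offset": [0, 0, -0.08], "angular": [0, 0, 0]},
    {"gripper": 1, "offset": [0, 0, -0.13], "angular": [0, 0, 0]},
    {"gripper": 1, "offset": [0, 0, -0.18], "angular": [0, 0, 0]},
    {"gripper": 1, "offset": [0, 0, -0.2], "angular": [0, 0, 0]},
    {"gripper": 1, "offset": [0, 0, -0.2], "angular": [0, 0, 0]}
  ]
}}

```text
time_s: 47.05
eef_pos: [0.6871, -0.238, 0.1499]
orientation: [[0.085, 0.996, 0.006], [0.996, -0.085, 0.001], [0.002, 0.006, -1.0]]
ft_force: [0.7, -0.0, -1.1]
grip_width: 0.0853
grip_force: 0.0
```

```bash
cat >> h.py <<'E'
def pebs(s,t):  # loose pebbles: greenish-grey blobs darker than desk; disc fits by Hough on upscaled views
    o={}
    for n,im,w in(("top",t,(262,185,370,228)),("scene",s,(172,168,245,204))):
        x0,y0,x1,y1=w;g=cv2.resize(im[y0:y1,x0:x1],None,fx=6,fy=6,interpolation=cv2.INTER_CUBIC);hsv=cv2.cvtColor(cv2.GaussianBlur(g,(9,9),0),cv2.COLOR_BGR2HSV)
        c=cv2.HoughCircles(cv2.cvtColor(g,cv2.COLOR_BGR2GRAY),cv2.HOUGH_GRADIENT_ALT,1.5,40,param1=60,param2=.5,minRadius=12,maxRadius=40)
        o[n]=[] if c is None else [((a+.5)/6-.5+x0,(b+.5)/6-.5+y0,R/6) for a,b,R in c[0]]
    return o
E
python3 - <<'E'
from h import *
q=st();s=r.camera("scene");t=r.camera("top");cv2.imwrite("pics/scene8.png",s);cv2.imwrite("pics/top8.png",t)
o=pebs(s,t)
for n in o:
    for u in o[n]: print(n,np.round(u,1),onz(n,u[:2],.012))
E
```

```text
t 47.05 p [ 0.6871 -0.238   0.1499] q [-0.2519  0.7343  0.8128  1.4878 -0.5638  1.158   0.5735] f [ 0.6893 -0.0393 -1.0655] w 0.08528530576344547 0.0
top [323.6 215.1   3.6] [ 0.4227 -0.2237  0.012 ]
top [338.1 200.1   3.6] [ 0.4694 -0.2715  0.012 ]
top [297.6 204.1   3.6] [ 0.459  -0.1429  0.012 ]
top [285.1 211.1   3.5] [ 0.4376 -0.1028  0.012 ]
scene [188.6 180.3   3.7] [ 0.4657 -0.2763  0.012 ]
scene [233.1 192.1   3.6] [ 0.4329 -0.1027  0.012 ]
scene [206.6 176.8   3.6] [ 0.4194 -0.2275  0.012 ]
scene [220.8 191.8   3. ] [ 0.4533 -0.142   0.012 ]
```

```bash
cat > cyc.py <<'E'
from h import *
def cyc(p,d,zp=.004,zd=.098,first=None):
    T=go([*p,.07],note="above");T=go([*p,zp],s=T,note="down");T=go([*p,.17],s=T,note="lift");T=go([*d,.17],s=T,note="carry");T=go([*d,zd],s=T,note="lower")
E
python3 - <<'E'
from cyc import *
st();cyc((.469,-.271),(.5255,.0998))
E
```

```text
t 47.15 p [ 0.6851 -0.2364  0.1458] q [-0.2517  0.7375  0.8098  1.4912 -0.5642  1.1578  0.5736] f [-0.6715  0.6812 -0.0966] w 0.08539089424529074 0.0
above offset [-0.1062, -0.4247, 0.1515] angular [0.0, 0.0, 0.0]
down offset [-0.0005, 0.0001, 0.132] angular [0.0, 0.0, 0.0]
lift offset [0.0012, -0.0001, -0.332] angular [0.0, 0.0, 0.0]
carry offset [0.7485, 0.0497, 0.0026] angular [0.0, 0.0, 0.0]
lower offset [-0.0005, 0.0001, 0.144] angular [0.0, 0.0, 0.0]
```

Request:
{"api": "drive_tool", "payload": {
  "rows": [
    {"gripper": 0.7, "offset": [-0.02, -0.08, 0], "angular": [0, 0, 0]},
    {"gripper": 0.7, "offset": [-0.04, -0.17, 0], "angular": [0, 0, 0]},
    {"gripper": 0.7, "offset": [-0.06, -0.25, 0], "angular": [0, 0, 0]},
    {"gripper": 0.7, "offset": [-0.08, -0.33, 0], "angular": [0, 0, 0]},
    {"gripper": 0.7, "offset": [-0.1, -0.4, 0.02], "angular": [0, 0, 0]},
    {"gripper": 0.7, "offset": [-0.106, -0.425, 0.08], "angular": [0, 0, 0]},
    {"gripper": 0.7, "offset": [-0.106, -0.425, 0.13], "angular": [0, 0, 0]},
    {"gripper": 0.7, "offset": [-0.106, -0.425, 0.151], "angular": [0, 0, 0]}
  ]
}}

```text
time_s: 47.95
eef_pos: [0.4658, -0.2694, 0.067]
orientation: [[0.086, 0.996, -0.006], [0.996, -0.086, 0.006], [0.006, -0.007, -1.0]]
ft_force: [-0.2, 1.0, -1.1]
grip_width: 0.0597
grip_force: 0.0
```

Request:
{"api": "drive_tool", "payload": {
  "rows": [
    {"gripper": 0.7, "offset": [0, 0, 0], "angular": [0, 0, 0]},
    {"gripper": 0.7, "offset": [0, 0, 0.03], "angular": [0, 0, 0]},
    {"gripper": 0.7, "offset": [0, 0, 0.07], "angular": [0, 0, 0]},
    {"gripper": 0.7, "offset": [0, 0, 0.1], "angular": [0, 0, 0]},
    {"gripper": 0.7, "offset": [0, 0, 0.12], "angular": [0, 0, 0]},
    {"gripper": 0.7, "offset": [0, 0, 0.13], "angular": [0, 0, 0]},
    {"gripper": 0.7, "offset": [0, 0, 0.131], "angular": [0, 0, 0]},
    {"gripper": 0.7, "offset": [0, 0, 0.131], "angular": [0, 0, 0]}
  ]
}}

```text
time_s: 48.75
eef_pos: [0.4694, -0.2714, 0.0051]
orientation: [[0.085, 0.996, 0.001], [0.996, -0.085, 0.003], [0.003, 0.0, -1.0]]
ft_force: [0.2, -0.4, 0.0]
grip_width: 0.0597
grip_force: 0.0
```

Request:
{"api": "drive_tool", "payload": {
  "rows": [
    {"gripper": 0, "offset": [0, 0, 0], "angular": [0, 0, 0]},
    {"gripper": 0, "offset": [0, 0, 0], "angular": [0, 0, 0]},
    {"gripper": 0, "offset": [0, 0, 0], "angular": [0, 0, 0]},
    {"gripper": 0, "offset": [0, 0, 0], "angular": [0, 0, 0]},
    {"gripper": 0, "offset": [0, 0, 0], "angular": [0, 0, 0]},
    {"gripper": 0, "offset": [0, 0, 0], "angular": [0, 0, 0]},
    {"gripper": 0, "offset": [0, 0, 0], "angular": [0, 0, 0]},
    {"gripper": 0, "offset": [0, 0, 0], "angular": [0, 0, 0]}
  ],
  "grip_force": 30
}}

```text
time_s: 49.55
eef_pos: [0.4695, -0.2712, 0.0055]
orientation: [[0.085, 0.996, 0.001], [0.996, -0.085, 0.003], [0.003, 0.001, -1.0]]
ft_force: [-1.0, -0.3, 6.6]
grip_width: 0.0237
grip_force: 29.3
```

Request:
{"api": "drive_tool", "payload": {
  "rows": [
    {"gripper": 0, "offset": [0, 0, -0.06], "angular": [0, 0, 0]},
    {"gripper": 0, "offset": [0, 0, -0.14], "angular": [0, 0, 0]},
    {"gripper": 0, "offset": [0, 0, -0.22], "angular": [0, 0, 0]},
    {"gripper": 0, "offset": [0.05, 0, -0.29], "angular": [0, 0, 0]},
    {"gripper": 0, "offset": [0.13, 0.01, -0.33], "angular": [0, 0, 0]},
    {"gripper": 0, "offset": [0.22, 0.02, -0.33], "angular": [0, 0, 0]},
    {"gripper": 0, "offset": [0.31, 0.02, -0.33], "angular": [0, 0, 0]},
    {"gripper": 0, "offset": [0.4, 0.03, -0.33], "angular": [0, 0, 0]}
  ]
}}

```text
time_s: 50.35
eef_pos: [0.5004, -0.0717, 0.1703]
orientation: [[0.086, 0.996, 0.0], [0.996, -0.086, 0.004], [0.004, -0.0, -1.0]]
ft_force: [1.3, 0.9, -0.3]
grip_width: 0.0234
grip_force: 29.7
```

Request:
{"api": "drive_tool", "payload": {
  "rows": [
    {"gripper": 0, "offset": [0.09, 0.0, 0], "angular": [0, 0, 0]},
    {"gripper": 0, "offset": [0.18, 0.01, 0], "angular": [0, 0, 0]},
    {"gripper": 0, "offset": [0.27, 0.02, 0], "angular": [0, 0, 0]},
    {"gripper": 0, "offset": [0.33, 0.02, 0], "angular": [0, 0, 0]},
    {"gripper": 0, "offset": [0.349, 0.02, 0], "angular": [0, 0, 0]},
    {"gripper": 0, "offset": [0.349, 0.02, 0.02], "angular": [0, 0, 0]},
    {"gripper": 0, "offset": [0.349, 0.02, 0.05], "angular": [0, 0, 0]},
    {"gripper": 0, "offset": [0.349, 0.02, 0.09], "angular": [0, 0, 0]}
  ]
}}

```text
time_s: 51.15
eef_pos: [0.5257, 0.0968, 0.125]
orientation: [[0.089, 0.996, 0.001], [0.996, -0.089, 0.003], [0.003, 0.0, -1.0]]
ft_force: [-0.4, 0.1, 0.7]
grip_width: 0.0237
grip_force: 29.7
```

Run:
```python
from cyc import *
r.camera("top");st();go((.5255,.0998,.1))
```

```text
t 51.2 p [0.5225 0.0962 0.1214] q [-0.9989  0.4118  0.8826  2.0045 -0.4023  0.9134  0.0077] f [-1.1628 -0.1754 -1.859 ] w 0.023851807939834952 29.6794162876904
 offset [0.0078, 0.0056, 0.0427] angular [0.0, 0.0, 0.0]
```

Request:
{"api": "drive_tool", "payload": {
  "rows": [
    {"gripper": 0, "offset": [0.006, 0.004, 0.02], "angular": [0, 0, 0]},
    {"gripper": 0, "offset": [0.006, 0.004, 0.043], "angular": [0, 0, 0]},
    {"gripper": 0, "offset": [0.006, 0.004, 0.043], "angular": [0, 0, 0]},
    {"gripper": 0.45, "offset": [0.006, 0.004, 0.043], "angular": [0, 0, 0]},
    {"gripper": 0.45, "offset": [0.006, 0.004, 0.043], "angular": [0, 0, 0]},
    {"gripper": 0.45, "offset": [0.006, 0.004, 0.043], "angular": [0, 0, 0]},
    {"gripper": 0.45, "offset": [0.006, 0.004, 0.0], "angular": [0, 0, 0]},
    {"gripper": 0.45, "offset": [0.006, 0.004, -0.097], "angular": [0, 0, 0]}
  ]
}}

```text
time_s: 52.0
eef_pos: [0.5245, 0.1022, 0.1721]
orientation: [[0.084, 0.996, -0.008], [0.996, -0.084, -0.0], [-0.001, -0.008, -1.0]]
ft_force: [1.3, 1.3, 0.7]
grip_width: 0.0384
grip_force: 0.0
```

Request:
{"api": "drive_tool", "payload": {
  "rows": [
    {"gripper": 0.7, "offset": [-0.08, -0.02, 0], "angular": [0, 0, 0]},
    {"gripper": 0.7, "offset": [-0.17, -0.04, 0], "angular": [0, 0, 0]},
    {"gripper": 0.7, "offset": [-0.26, -0.06, 0], "angular": [0, 0, 0]},
    {"gripper": 0.7, "offset": [-0.35, -0.08, 0], "angular": [0, 0, 0]},
    {"gripper": 0.7, "offset": [-0.44, -0.1, 0], "angular": [0, 0, 0]},
    {"gripper": 0.7, "offset": [-0.53, -0.12, 0], "angular": [0, 0, 0]},
    {"gripper": 0.7, "offset": [-0.61, -0.14, 0.05], "angular": [0, 0, 0]},
    {"gripper": 0.7, "offset": [-0.658, -0.149, 0.1], "angular": [0, 0, 0]}
  ]
}}

```text
time_s: 52.8
eef_pos: [0.4257, -0.2226, 0.1243]
orientation: [[0.089, 0.996, 0.004], [0.996, -0.089, 0.002], [0.003, 0.004, -1.0]]
ft_force: [-0.6, 1.4, 0.4]
grip_width: 0.0596
grip_force: 0.0
```

Run:
```python
from cyc import *
s=r.camera("scene");t=r.camera("top");cv2.imwrite("pics/scene9.png",s);cv2.imwrite("pics/top9.png",t)
o=pebs(s,t)
for n in o:
    for u in o[n]: print(n,np.round(u,1),onz(n,u[:2],.012))
st();cyc((.423,-.222),(.5201,.1394),zp=.006)
```

```text
top [298.1 204.3   3.5] [ 0.4582 -0.1444  0.012 ]
top [284.8 210.6   4.1] [ 0.4392 -0.1021  0.012 ]
scene [220.6 191.8   3.8] [ 0.4538 -0.1428  0.012 ]
scene [207.3 178.1   3.8] [ 0.4231 -0.2216  0.012 ]
scene [232.8 191.8   3.8] [ 0.4324 -0.1041  0.012 ]
t 52.9 p [ 0.4213 -0.223   0.1216] q [-0.5047  0.3289  1.036   2.1323 -0.3686  0.8771  0.6559] f [-0.1893  1.0665  0.3375] w 0.05961691076399341 0.0
above offset [0.0022, 0.0038, 0.1031] angular [0.0, 0.0, 0.0]
down offset [-0.0002, 0.0007, 0.128] angular [0.0, 0.0, 0.0]
lift offset [0.0004, -0.0017, -0.328] angular [0.0, 0.0, 0.0]
carry offset [0.7379, 0.1251, 0.0003] angular [0.0, 0.0, 0.0]
lower offset [-0.0002, 0.0008, 0.144] angular [0.0, 0.0, 0.0]
```

Request:
{"api": "drive_tool", "payload": {
  "rows": [
    {"gripper": 0.7, "offset": [0.002, 0.003, 0.05], "angular": [0, 0, 0]},
    {"gripper": 0.7, "offset": [0.002, 0.003, 0.1], "angular": [0, 0, 0]},
    {"gripper": 0.7, "offset": [0.002, 0.003, 0.15], "angular": [0, 0, 0]},
    {"gripper": 0.7, "offset": [0.002, 0.003, 0.19], "angular": [0, 0, 0]},
    {"gripper": 0.7, "offset": [0.002, 0.003, 0.22], "angular": [0, 0, 0]},
    {"gripper": 0.7, "offset": [0.002, 0.003, 0.23], "angular": [0, 0, 0]},
    {"gripper": 0.7, "offset": [0.002, 0.003, 0.23], "angular": [0, 0, 0]},
    {"gripper": 0.4, "offset": [0.002, 0.003, 0.23], "angular": [0, 0, 0]}
  ]
}}

```text
time_s: 53.7
eef_pos: [0.4286, -0.2176, 0.0093]
orientation: [[0.084, 0.996, 0.002], [0.996, -0.084, 0.003], [0.003, 0.001, -1.0]]
ft_force: [0.5, -0.6, -0.0]
grip_width: 0.0464
grip_force: 0.0
```

Request:
{"api": "drive_tool", "payload": {
  "rows": [
    {"gripper": 0, "offset": [0, 0, 0], "angular": [0, 0, 0]},
    {"gripper": 0, "offset": [0, 0, 0], "angular": [0, 0, 0]},
    {"gripper": 0, "offset": [0, 0, 0], "angular": [0, 0, 0]},
    {"gripper": 0, "offset": [0, 0, 0], "angular": [0, 0, 0]},
    {"gripper": 0, "offset": [0, 0, 0], "angular": [0, 0, 0]},
    {"gripper": 0, "offset": [0, 0, -0.04], "angular": [0, 0, 0]},
    {"gripper": 0, "offset": [0, 0, -0.12], "angular": [0, 0, 0]},
    {"gripper": 0, "offset": [0, 0, -0.2], "angular": [0, 0, 0]}
  ]
}}

```text
time_s: 54.5
eef_pos: [0.4267, -0.218, 0.1093]
orientation: [[0.086, 0.996, -0.002], [0.996, -0.086, 0.003], [0.003, -0.002, -1.0]]
ft_force: [1.6, 0.1, 1.0]
grip_width: 0.0237
grip_force: 29.6
```

Request:
{"api": "drive_tool", "payload": {
  "rows": [
    {"gripper": 0, "offset": [0.03, 0, -0.08], "angular": [0, 0, 0]},
    {"gripper": 0, "offset": [0.11, 0.01, -0.12], "angular": [0, 0, 0]},
    {"gripper": 0, "offset": [0.2, 0.03, -0.12], "angular": [0, 0, 0]},
    {"gripper": 0, "offset": [0.29, 0.05, -0.12], "angular": [0, 0, 0]},
    {"gripper": 0, "offset": [0.38, 0.07, -0.12], "angular": [0, 0, 0]},
    {"gripper": 0, "offset": [0.47, 0.09, -0.12], "angular": [0, 0, 0]},
    {"gripper": 0, "offset": [0.56, 0.11, -0.12], "angular": [0, 0, 0]},
    {"gripper": 0, "offset": [0.65, 0.122, -0.12], "angular": [0, 0, 0]}
  ]
}}

```text
time_s: 55.3
eef_pos: [0.5165, 0.1024, 0.17]
orientation: [[0.085, 0.996, 0.001], [0.996, -0.085, 0.004], [0.004, 0.001, -1.0]]
ft_force: [1.3, -0.2, 0.1]
grip_width: 0.0235
grip_force: 29.6
```

Request:
{"api": "drive_tool", "payload": {
  "rows": [
    {"gripper": 0, "offset": [0.05, 0, 0], "angular": [0, 0, 0]},
    {"gripper": 0, "offset": [0.077, 0, 0], "angular": [0, 0, 0]},
    {"gripper": 0, "offset": [0.077, 0, 0], "angular": [0, 0, 0]},
    {"gripper": 0, "offset": [0.077, 0, 0.05], "angular": [0, 0, 0]},
    {"gripper": 0, "offset": [0.077, 0, 0.1], "angular": [0, 0, 0]},
    {"gripper": 0, "offset": [0.077, 0, 0.14], "angular": [0, 0, 0]},
    {"gripper": 0, "offset": [0.077, 0, 0.14], "angular": [0, 0, 0]},
    {"gripper": 0, "offset": [0.077, 0, 0.14], "angular": [0, 0, 0]}
  ]
}}

```text
time_s: 56.1
eef_pos: [0.5199, 0.1357, 0.1002]
orientation: [[0.09, 0.996, 0.001], [0.996, -0.09, 0.002], [0.002, 0.001, -1.0]]
ft_force: [0.2, -0.3, 1.4]
grip_width: 0.0234
grip_force: 29.3
```

Request:
{"api": "drive_tool", "payload": {
  "rows": [
    {"gripper": 0.45, "offset": [0, 0, 0], "angular": [0, 0, 0]},
    {"gripper": 0.45, "offset": [0, 0, 0], "angular": [0, 0, 0]},
    {"gripper": 0.45, "offset": [0, 0, 0], "angular": [0, 0, 0]},
    {"gripper": 0.45, "offset": [0, 0, -0.07], "angular": [0, 0, 0]},
    {"gripper": 0.45, "offset": [0, 0, -0.14], "angular": [0, 0, 0]},
    {"gripper": 0.7, "offset": [-0.08, -0.01, -0.14], "angular": [0, 0, 0]},
    {"gripper": 0.7, "offset": [-0.17, -0.03, -0.14], "angular": [0, 0, 0]},
    {"gripper": 0.7, "offset": [-0.25, -0.04, -0.14], "angular": [0, 0, 0]}
  ]
}}

```text
time_s: 56.9
eef_pos: [0.4874, 0.0146, 0.1692]
orientation: [[0.084, 0.996, -0.001], [0.996, -0.084, 0.004], [0.004, -0.001, -1.0]]
ft_force: [0.2, -1.4, 0.4]
grip_width: 0.0599
grip_force: 0.0
```

Run:
```python
from cyc import *
s=r.camera("scene");t=r.camera("top");t=r.camera("top");cv2.imwrite("pics/scene10.png",s);cv2.imwrite("pics/top10.png",t)
o=pebs(s,t)
for n in o:
    for u in o[n]: print(n,np.round(u,1),onz(n,u[:2],.012))
st();cyc((.458,-.1435),(.5147,.179),zp=.007)
```

```text
top [298.1 204.3   3.5] [ 0.4582 -0.1444  0.012 ]
top [284.6 210.6   4.4] [ 0.4392 -0.1013  0.012 ]
scene [232.6 191.6   3.6] [ 0.4318 -0.1055  0.012 ]
t 57.05 p [0.4872 0.0128 0.1691] q [-1.0593  0.2415  1.0697  2.0761 -0.2635  0.965   0.0588] f [ 0.7564  1.4248 -0.2275] w 0.05961663682684659 0.0
above offset [-0.3175, -0.0294, 0.1969] angular [0.0, 0.0, 0.0]
down offset [-0.0005, 0.0001, 0.126] angular [0.0, 0.0, 0.0]
lift offset [0.0014, -0.0004, -0.326] angular [0.0, 0.0, 0.0]
carry offset [0.6527, 0.0539, 0.0028] angular [0.0, 0.0, 0.0]
lower offset [-0.0006, 0.0002, 0.144] angular [0.0, 0.0, 0.0]
```

Request:
{"api": "drive_tool", "payload": {
  "rows": [
    {"gripper": 0.7, "offset": [-0.09, -0.01, 0], "angular": [0, 0, 0]},
    {"gripper": 0.7, "offset": [-0.18, -0.02, 0], "angular": [0, 0, 0]},
    {"gripper": 0.7, "offset": [-0.27, -0.03, 0.02], "angular": [0, 0, 0]},
    {"gripper": 0.7, "offset": [-0.318, -0.03, 0.08], "angular": [0, 0, 0]},
    {"gripper": 0.7, "offset": [-0.318, -0.03, 0.15], "angular": [0, 0, 0]},
    {"gripper": 0.7, "offset": [-0.318, -0.03, 0.22], "angular": [0, 0, 0]},
    {"gripper": 0.7, "offset": [-0.318, -0.03, 0.28], "angular": [0, 0, 0]},
    {"gripper": 0.7, "offset": [-0.318, -0.03, 0.32], "angular": [0, 0, 0]}
  ]
}}

```text
time_s: 57.85
eef_pos: [0.4594, -0.1388, 0.006]
orientation: [[0.082, 0.997, -0.004], [0.997, -0.082, 0.004], [0.004, -0.004, -1.0]]
ft_force: [-0.5, -0.2, 0.3]
grip_width: 0.0598
grip_force: 0.0
```

Request:
{"api": "drive_tool", "payload": {
  "rows": [
    {"gripper": 0.7, "offset": [0, 0, 0.002], "angular": [0, 0, 0]},
    {"gripper": 0.7, "offset": [0, 0, 0.002], "angular": [0, 0, 0]},
    {"gripper": 0, "offset": [0, 0, 0.002], "angular": [0, 0, 0]},
    {"gripper": 0, "offset": [0, 0, 0.002], "angular": [0, 0, 0]},
    {"gripper": 0, "offset": [0, 0, 0.002], "angular": [0, 0, 0]},
    {"gripper": 0, "offset": [0, 0, 0.002], "angular": [0, 0, 0]},
    {"gripper": 0, "offset": [0, 0, 0.002], "angular": [0, 0, 0]},
    {"gripper": 0, "offset": [0, 0, 0.002], "angular": [0, 0, 0]}
  ]
}}

```text
time_s: 58.65
eef_pos: [0.4601, -0.1406, 0.0092]
orientation: [[0.085, 0.996, 0.0], [0.996, -0.085, 0.005], [0.005, -0.0, -1.0]]
ft_force: [-4.2, 2.3, 8.6]
grip_width: 0.023
grip_force: 29.4
```

Request:
{"api": "drive_tool", "payload": {
  "rows": [
    {"gripper": 0, "offset": [0, 0, -0.06], "angular": [0, 0, 0]},
    {"gripper": 0, "offset": [0, 0, -0.14], "angular": [0, 0, 0]},
    {"gripper": 0, "offset": [0, 0, -0.23], "angular": [0, 0, 0]},
    {"gripper": 0, "offset": [0.04, 0, -0.3], "angular": [0, 0, 0]},
    {"gripper": 0, "offset": [0.12, 0.01, -0.325], "angular": [0, 0, 0]},
    {"gripper": 0, "offset": [0.21, 0.02, -0.325], "angular": [0, 0, 0]},
    {"gripper": 0, "offset": [0.3, 0.03, -0.325], "angular": [0, 0, 0]},
    {"gripper": 0, "offset": [0.39, 0.04, -0.325], "angular": [0, 0, 0]}
  ]
}}

```text
time_s: 59.45
eef_pos: [0.497, 0.0535, 0.1719]
orientation: [[0.085, 0.996, 0.002], [0.996, -0.085, 0.006], [0.006, 0.001, -1.0]]
ft_force: [0.3, -0.1, -0.3]
grip_width: 0.0233
grip_force: 28.8
```

Request:
{"api": "drive_tool", "payload": {
  "rows": [
    {"gripper": 0, "offset": [0.09, 0.01, 0], "angular": [0, 0, 0]},
    {"gripper": 0, "offset": [0.18, 0.015, 0], "angular": [0, 0, 0]},
    {"gripper": 0, "offset": [0.24, 0.015, 0], "angular": [0, 0, 0]},
    {"gripper": 0, "offset": [0.256, 0.015, 0.02], "angular": [0, 0, 0]},
    {"gripper": 0, "offset": [0.256, 0.015, 0.06], "angular": [0, 0, 0]},
    {"gripper": 0, "offset": [0.256, 0.015, 0.11], "angular": [0, 0, 0]},
    {"gripper": 0, "offset": [0.256, 0.015, 0.14], "angular": [0, 0, 0]},
    {"gripper": 0, "offset": [0.256, 0.015, 0.14], "angular": [0, 0, 0]}
  ]
}}

```text
time_s: 60.25
eef_pos: [0.5127, 0.1765, 0.0991]
orientation: [[0.087, 0.996, -0.004], [0.996, -0.087, 0.001], [0.0, -0.005, -1.0]]
ft_force: [-0.2, 0.1, -0.4]
grip_width: 0.0233
grip_force: 28.8
```

Request:
{"api": "drive_tool", "payload": {
  "rows": [
    {"gripper": 0.45, "offset": [0, 0, 0], "angular": [0, 0, 0]},
    {"gripper": 0.45, "offset": [0, 0, 0], "angular": [0, 0, 0]},
    {"gripper": 0.45, "offset": [0, 0, 0], "angular": [0, 0, 0]},
    {"gripper": 0.45, "offset": [0, 0, -0.07], "angular": [0, 0, 0]},
    {"gripper": 0.45, "offset": [0, 0, -0.14], "angular": [0, 0, 0]},
    {"gripper": 0.7, "offset": [-0.08, -0.01, -0.14], "angular": [0, 0, 0]},
    {"gripper": 0.7, "offset": [-0.17, -0.03, -0.14], "angular": [0, 0, 0]},
    {"gripper": 0.7, "offset": [-0.25, -0.04, -0.14], "angular": [0, 0, 0]}
  ]
}}

```text
time_s: 61.05
eef_pos: [0.4842, 0.0538, 0.1716]
orientation: [[0.085, 0.996, 0.001], [0.996, -0.085, 0.004], [0.005, 0.001, -1.0]]
ft_force: [-0.2, -0.4, 0.7]
grip_width: 0.0596
grip_force: 0.0
```

Run:
```python
from cyc import *
s=r.camera("scene");t=r.camera("top");t=r.camera("top");cv2.imwrite("pics/scene11.png",s);cv2.imwrite("pics/top11.png",t)
o=pebs(s,t)
for n in o:
    for u in o[n]: print(n,np.round(u,1),onz(n,u[:2],.012))
st();cyc((.437,-.1025),(.5093,.2186),zp=.007)
```

```text
top [284.6 210.6   4.7] [ 0.4392 -0.1013  0.012 ]
top [284.6 210.6   3.2] [ 0.4392 -0.1013  0.012 ]
scene [233.3 191.8   3.4] [ 0.4315 -0.1025  0.012 ]
t 61.2 p [0.4839 0.0522 0.1714] q [-1.171   0.2441  1.1057  2.0775 -0.2717  0.9694 -0.0136] f [-0.0381  1.1951  0.6138] w 0.059687106771989774 0.0
above offset [-0.3178, -0.065, 0.2011] angular [0.0, 0.0, 0.0]
down offset [-0.0007, -0.0, 0.126] angular [0.0, 0.0, 0.0]
lift offset [0.0018, 0.0, -0.326] angular [0.0, 0.0, 0.0]
carry offset [0.6528, 0.0849, 0.0036] angular [0.0, 0.0, 0.0]
lower offset [-0.0008, -0.0, 0.144] angular [0.0, 0.0, 0.0]
```

Request:
{"api": "drive_tool", "payload": {
  "rows": [
    {"gripper": 0.7, "offset": [-0.09, -0.02, 0], "angular": [0, 0, 0]},
    {"gripper": 0.7, "offset": [-0.18, -0.04, 0], "angular": [0, 0, 0]},
    {"gripper": 0.7, "offset": [-0.27, -0.06, 0.02], "angular": [0, 0, 0]},
    {"gripper": 0.7, "offset": [-0.319, -0.065, 0.08], "angular": [0, 0, 0]},
    {"gripper": 0.7, "offset": [-0.319, -0.065, 0.15], "angular": [0, 0, 0]},
    {"gripper": 0.7, "offset": [-0.319, -0.065, 0.22], "angular": [0, 0, 0]},
    {"gripper": 0.7, "offset": [-0.319, -0.065, 0.28], "angular": [0, 0, 0]},
    {"gripper": 0.7, "offset": [-0.319, -0.065, 0.326], "angular": [0, 0, 0]}
  ]
}}

```text
time_s: 62.0
eef_pos: [0.4389, -0.099, 0.0054]
orientation: [[0.083, 0.997, -0.001], [0.997, -0.083, 0.003], [0.003, -0.002, -1.0]]
ft_force: [-0.3, 0.8, 0.9]
grip_width: 0.0598
grip_force: 0.0
```

Request:
{"api": "drive_tool", "payload": {
  "rows": [
    {"gripper": 0.7, "offset": [0, 0, 0], "angular": [0, 0, 0]},
    {"gripper": 0.7, "offset": [0, 0, 0], "angular": [0, 0, 0]},
    {"gripper": 0, "offset": [0, 0, 0], "angular": [0, 0, 0]},
    {"gripper": 0, "offset": [0, 0, 0], "angular": [0, 0, 0]},
    {"gripper": 0, "offset": [0, 0, 0], "angular": [0, 0, 0]},
    {"gripper": 0, "offset": [0, 0, 0], "angular": [0, 0, 0]},
    {"gripper": 0, "offset": [0, 0, 0], "angular": [0, 0, 0]},
    {"gripper": 0, "offset": [0, 0, 0], "angular": [0, 0, 0]}
  ]
}}

```text
time_s: 62.8
eef_pos: [0.4398, -0.1001, 0.0087]
orientation: [[0.085, 0.996, 0.003], [0.996, -0.085, 0.004], [0.005, 0.002, -1.0]]
ft_force: [-0.8, 1.4, 7.1]
grip_width: 0.0237
grip_force: 29.1
```

Request:
{"api": "drive_tool", "payload": {
  "rows": [
    {"gripper": 0, "offset": [0, 0, -0.06], "angular": [0, 0, 0]},
    {"gripper": 0, "offset": [0, 0, -0.14], "angular": [0, 0, 0]},
    {"gripper": 0, "offset": [0, 0, -0.23], "angular": [0, 0, 0]},
    {"gripper": 0, "offset": [0.04, 0, -0.3], "angular": [0, 0, 0]},
    {"gripper": 0, "offset": [0.12, 0.01, -0.325], "angular": [0, 0, 0]},
    {"gripper": 0, "offset": [0.21, 0.03, -0.325], "angular": [0, 0, 0]},
    {"gripper": 0, "offset": [0.3, 0.04, -0.325], "angular": [0, 0, 0]},
    {"gripper": 0, "offset": [0.39, 0.05, -0.325], "angular": [0, 0, 0]}
  ]
}}

```text
time_s: 63.6
eef_pos: [0.4803, 0.0937, 0.1713]
orientation: [[0.085, 0.996, 0.001], [0.996, -0.085, 0.006], [0.006, 0.001, -1.0]]
ft_force: [1.1, 1.0, 0.1]
grip_width: 0.0236
grip_force: 29.8
```

Request:
{"api": "drive_tool", "payload": {
  "rows": [
    {"gripper": 0, "offset": [0.09, 0.01, 0], "angular": [0, 0, 0]},
    {"gripper": 0, "offset": [0.18, 0.03, 0], "angular": [0, 0, 0]},
    {"gripper": 0, "offset": [0.24, 0.035, 0], "angular": [0, 0, 0]},
    {"gripper": 0, "offset": [0.257, 0.035, 0.02], "angular": [0, 0, 0]},
    {"gripper": 0, "offset": [0.257, 0.035, 0.06], "angular": [0, 0, 0]},
    {"gripper": 0, "offset": [0.257, 0.035, 0.11], "angular": [0, 0, 0]},
    {"gripper": 0, "offset": [0.257, 0.035, 0.14], "angular": [0, 0, 0]},
    {"gripper": 0, "offset": [0.257, 0.035, 0.14], "angular": [0, 0, 0]}
  ]
}}

```text
time_s: 64.4
eef_pos: [0.506, 0.2162, 0.0987]
orientation: [[0.087, 0.996, -0.005], [0.996, -0.087, 0.0], [0.0, -0.005, -1.0]]
ft_force: [-0.2, -0.7, 1.0]
grip_width: 0.0235
grip_force: 29.8
```

Request:
{"api": "drive_tool", "payload": {
  "rows": [
    {"gripper": 0.45, "offset": [0, 0, 0], "angular": [0, 0, 0]},
    {"gripper": 0.45, "offset": [0, 0, 0], "angular": [0, 0, 0]},
    {"gripper": 0.45, "offset": [0, 0, 0], "angular": [0, 0, 0]},
    {"gripper": 0.45, "offset": [0, 0, -0.07], "angular": [0, 0, 0]},
    {"gripper": 0.45, "offset": [0, 0, -0.16], "angular": [0, 0, 0]},
    {"gripper": 0.7, "offset": [-0.08, -0.01, -0.2], "angular": [0, 0, 0]},
    {"gripper": 0.7, "offset": [-0.17, -0.03, -0.25], "angular": [0, 0, 0]},
    {"gripper": 0.7, "offset": [-0.26, -0.06, -0.28], "angular": [0, 0, 0]}
  ]
}}

```text
time_s: 65.2
eef_pos: [0.4705, 0.0912, 0.242]
orientation: [[0.086, 0.996, 0.004], [0.996, -0.086, 0.001], [0.001, 0.004, -1.0]]
ft_force: [-1.5, -1.6, 4.1]
grip_width: 0.06
grip_force: 0.0
```

Request:
{"api": "drive_tool", "payload": {
  "rows": [
    {"gripper": 0.7, "offset": [-0.08, 0, 0], "angular": [0, 0, 0]},
    {"gripper": 0.7, "offset": [-0.17, 0, -0.02], "angular": [0, 0, 0]},
    {"gripper": 0.7, "offset": [-0.25, 0, -0.03], "angular": [0, 0, 0]},
    {"gripper": 0.7, "offset": [-0.32, 0, -0.03], "angular": [0, 0, 0]},
    {"gripper": 0.7, "offset": [-0.36, 0, -0.03], "angular": [0, 0, 0]},
    {"gripper": 0.7, "offset": [-0.36, 0, -0.03], "angular": [0, 0, 0]},
    {"gripper": 0.7, "offset": [-0.36, 0, -0.03], "angular": [0, 0, 0]},
    {"gripper": 0.7, "offset": [-0.36, 0, -0.03], "angular": [0, 0, 0]}
  ]
}}

```text
time_s: 66.0
eef_pos: [0.453, -0.0848, 0.2542]
orientation: [[0.082, 0.997, -0.0], [0.997, -0.082, 0.002], [0.002, -0.0, -1.0]]
ft_force: [0.5, 0.2, 0.0]
grip_width: 0.0599
grip_force: 0.0
```

Run:
```python
from h import *
st();s=r.camera("scene");t=r.camera("top");cv2.imwrite("pics/scene12.png",s);cv2.imwrite("pics/top12.png",t)
f=lambda im,x,y,w,h,W,H:cv2.resize(im[y:y+h,x:x+w],(W,H),interpolation=cv2.INTER_CUBIC)
cv2.imwrite("pics/m12.png",np.vstack([np.hstack([f(t,145,135,120,80,400,267),f(s,215,190,140,93,400,267)]),np.hstack([f(t,350,130,120,100,400,333),f(s,90,105,110,92,400,333)])]))
```

```text
t 66.0 p [ 0.453  -0.0848  0.2542] q [-1.3386 -0.2942  1.3015  2.047   0.3031  1.1916 -0.2458] f [0.4529 0.1716 0.0342] w 0.059862255213174224 0.0
```

View pics/m12.png

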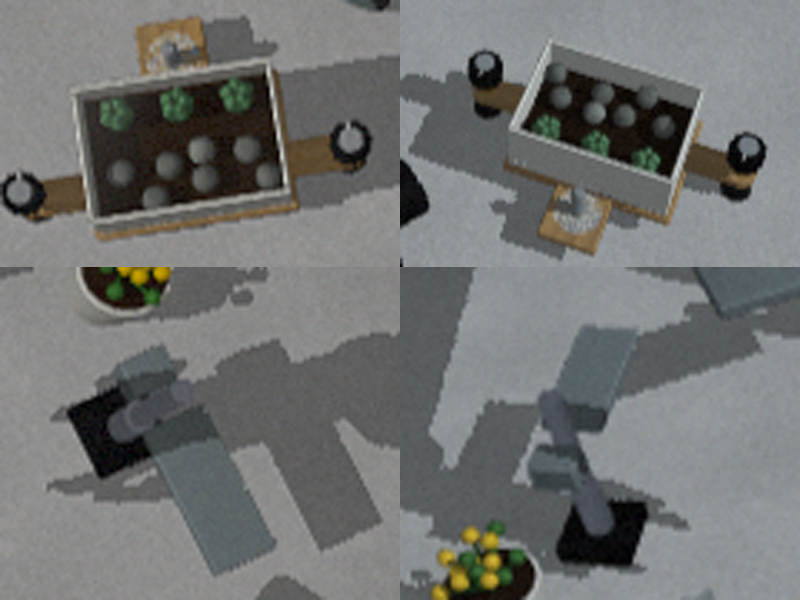

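All seven pebbles are in the trough, none left on the desk. The lamp stands on its dock: tube top at top-view px (404,167) and scene px (131,141), panel pointing toward the robot-right.

Run:
```python
from h import *
tp=lambda x,y:np.array([(x+.5)/3.3333-.5+350,(y-267+.5)/3.33-.5+130]);sp=lambda x,y:np.array([(x-400+.5)/3.636-.5+90,(y-267+.5)/3.62-.5+105])
X=tri(sp(550,398),tp(182,391));print("tube top",X)
B=tri(sp(600,526),tp(121,432));print("sleeve foot",B)
for n,u,w in(("panel far L",(635,330),(275,547)),("panel far R",(582,326),(214,575))): print(n,tri(sp(*u),tp(*w)),onz("top",tp(*w),.152))
for n,w in(("pan near",(153,467)),("pan far",(245,561)),("pan nearR",(205,405))): print(n,onz("top",tp(*w),.152))
for n,w in(("dock",(68,410)),("dock",(103,478)),("dock",(150,460))): print(n,onz("top",tp(*w),.022))
print("box far corners",onz("top",tp(118,360),.154),onz("top",tp(163,346),.154))
```

```text
tube top (array([ 0.5356, -0.423 ,  0.2041]), np.float64(0.002499793291615624))
sleeve foot (array([ 0.5329, -0.4257,  0.0197]), np.float64(0.0015679323866697346))
panel far L (array([ 0.3936, -0.4881,  0.1566]), np.float64(0.05181887781822548)) [ 0.408  -0.5137  0.152 ]
panel far R (array([ 0.4007, -0.4796,  0.159 ]), np.float64(0.05338398369284011)) [ 0.3848 -0.4593  0.152 ]
pan near [ 0.4796 -0.4121  0.152 ]
pan far [ 0.3964 -0.4869  0.152 ]
pan nearR [ 0.5334 -0.4609  0.152 ]
dock [ 0.5541 -0.375   0.022 ]
dock [ 0.4882 -0.4048  0.022 ]
dock [ 0.5047 -0.4505  0.022 ]
box far corners [ 0.5742 -0.3864  0.154 ] [ 0.5861 -0.4266  0.154 ]
```

Run:
```python
from h import *
r.camera("top");st();R=down(np.radians(-5))
T=go([.535,-.4245,.26],R);T=go([.535,-.4245,.165],R,s=T)
```

```text
t 66.15 p [ 0.4529 -0.0853  0.2541] q [-1.3385 -0.2941  1.3019  2.0469  0.3039  1.1918 -0.2456] f [ 1.1061 -1.0788 -0.1379] w 0.059836768577034585 0.0
 offset [-0.6628, 0.2191, -0.0128] angular [-0.0002, -0.0005, 0.0017]
 offset [0.0, 0.0, 0.19] angular [0.0, 0.0, 0.0]
```

Request:
{"api": "drive_tool", "payload": {
  "rows": [
    {"gripper": 0.65, "offset": [-0.07, 0.04, -0.02], "angular": [0, 0, 0]},
    {"gripper": 0.65, "offset": [-0.14, 0.08, -0.02], "angular": [0, 0, 0]},
    {"gripper": 0.65, "offset": [-0.22, 0.11, -0.02], "angular": [0, 0, 0]},
    {"gripper": 0.65, "offset": [-0.3, 0.13, -0.02], "angular": [0, 0, 0]},
    {"gripper": 0.65, "offset": [-0.38, 0.15, -0.02], "angular": [0, 0, 0]},
    {"gripper": 0.65, "offset": [-0.46, 0.17, -0.02], "angular": [0, 0, 0]},
    {"gripper": 0.65, "offset": [-0.53, 0.19, -0.02], "angular": [0, 0, 0]},
    {"gripper": 0.65, "offset": [-0.6, 0.21, -0.02], "angular": [0, 0, 0]}
  ]
}}

```text
time_s: 66.95
eef_pos: [0.4518, -0.3083, 0.3006]
orientation: [[0.085, 0.996, 0.03], [0.996, -0.084, -0.018], [-0.016, 0.031, -0.999]]
ft_force: [-0.2, -0.2, -0.1]
grip_width: 0.0558
grip_force: 0.0
```

Request:
{"api": "drive_tool", "payload": {
  "rows": [
    {"gripper": 0.65, "offset": [-0.03, 0.01, 0], "angular": [0, 0, 0]},
    {"gripper": 0.65, "offset": [-0.06, 0.01, 0], "angular": [0, 0, 0]},
    {"gripper": 0.65, "offset": [-0.062, 0.01, 0], "angular": [0, 0, 0]},
    {"gripper": 0.65, "offset": [-0.062, 0.01, 0], "angular": [0, 0, 0]},
    {"gripper": 0.65, "offset": [-0.062, 0.01, 0], "angular": [0, 0, 0]},
    {"gripper": 0.65, "offset": [-0.062, 0.01, 0], "angular": [0, 0, 0]},
    {"gripper": 0.65, "offset": [-0.062, 0.01, 0], "angular": [0, 0, 0]},
    {"gripper": 0.65, "offset": [-0.062, 0.01, 0], "angular": [0, 0, 0]}
  ]
}}

```text
time_s: 67.75
eef_pos: [0.4432, -0.3305, 0.3062]
orientation: [[0.085, 0.996, 0.039], [0.996, -0.084, -0.024], [-0.021, 0.041, -0.999]]
ft_force: [-0.6, -0.5, -0.7]
grip_width: 0.0555
grip_force: 0.0
```

Run:
```python
from h import *
st();R=down(np.radians(-5))
T=go([.535,-.4245,.165],R)
```

```text
t 67.75 p [ 0.4432 -0.3305  0.3062] q [-1.2382 -0.4103  1.5697  1.8186  0.4371  1.301   0.1428] f [-0.5958 -0.4697 -0.7121] w 0.055533329954227856 0.0
 offset [-0.1659, 0.187, 0.2939] angular [0.013, 0.0067, 0.0009]
```

Run:
```python
from h import *
R=down(np.radians(-5));p0=go([.47,-.1,.22],R);T=go([.47,-.1,.18],R,s=p0);T=go([.6,-.2,.2],R,s=T)
```

```text
offset [0.4673, 0.0077, 0.1632] angular [0.013, 0.0067, 0.0009]
 offset [0.0, 0.0, 0.08] angular [0.0, 0.0, 0.0]
 offset [-0.1766, 0.2764, -0.04] angular [0.0, 0.0, 0.0]
```

Request:
{"api": "drive_tool", "payload": {
  "rows": [
    {"gripper": 0.65, "offset": [0.07, 0, 0.02], "angular": [0.004, 0.002, 0]},
    {"gripper": 0.65, "offset": [0.14, 0, 0.04], "angular": [0.008, 0.004, 0]},
    {"gripper": 0.65, "offset": [0.21, 0, 0.08], "angular": [0.013, 0.0067, 0]},
    {"gripper": 0.65, "offset": [0.28, 0, 0.12], "angular": [0.013, 0.0067, 0]},
    {"gripper": 0.65, "offset": [0.35, 0, 0.16], "angular": [0.013, 0.0067, 0]},
    {"gripper": 0.65, "offset": [0.42, 0.005, 0.19], "angular": [0.013, 0.0067, 0]},
    {"gripper": 0.65, "offset": [0.467, 0.008, 0.22], "angular": [0.013, 0.0067, 0]},
    {"gripper": 0.65, "offset": [0.467, 0.008, 0.243], "angular": [0.013, 0.0067, 0]}
  ]
}}

```text
time_s: 68.55
eef_pos: [0.464, -0.0955, 0.1854]
orientation: [[0.077, 0.997, 0.007], [0.997, -0.077, -0.0], [0.0, 0.007, -1.0]]
ft_force: [0.2, 0.4, 0.1]
grip_width: 0.0553
grip_force: 0.0
```

Request:
{"api": "drive_tool", "payload": {
  "rows": [
    {"gripper": 0.65, "offset": [0, 0, 0], "angular": [0, 0, 0]},
    {"gripper": 0.65, "offset": [0, 0, 0], "angular": [0, 0, 0]},
    {"gripper": 0.65, "offset": [0, 0, 0], "angular": [0, 0, 0]},
    {"gripper": 0.65, "offset": [-0.03, 0.05, 0], "angular": [0, 0, 0]},
    {"gripper": 0.65, "offset": [-0.06, 0.1, 0], "angular": [0, 0, 0]},
    {"gripper": 0.65, "offset": [-0.1, 0.16, 0], "angular": [0, 0, 0]},
    {"gripper": 0.65, "offset": [-0.14, 0.22, 0], "angular": [0, 0, 0]},
    {"gripper": 0.65, "offset": [-0.18, 0.28, 0], "angular": [0, 0, 0]}
  ]
}}

```text
time_s: 69.35
eef_pos: [0.4934, -0.1581, 0.2356]
orientation: [[0.087, 0.995, 0.041], [0.996, -0.086, -0.012], [-0.008, 0.042, -0.999]]
ft_force: [0.2, -0.0, -0.9]
grip_width: 0.0554
grip_force: 0.0
```

Run:
```python
from h import *
st();R=down(np.radians(-5))
T=go([.7,-.2,.2],R);T=go([.535,-.4245,.26],R,s=T)
```

```text
t 69.35 p [ 0.4934 -0.1581  0.2356] q [-1.5288 -0.4105  1.5701  1.9791  0.4615  1.1596 -0.2234] f [ 0.1921 -0.0152 -0.8509] w 0.055415395166528575 0.0
 offset [-0.047, 0.4156, 0.089] angular [0.0133, 0.0027, 0.0002]
 offset [-0.4761, -0.2896, -0.12] angular [0.0, 0.0, 0.0]
```

Run:
```python
from h import *
R=down(np.radians(-5));T=go([.485,.05,.172],R)
```

```text
offset [0.4142, -0.0579, 0.1214] angular [0.0133, 0.0027, 0.0002]
```

Request:
{"api": "drive_tool", "payload": {
  "rows": [
    {"gripper": 0.65, "offset": [0.05, -0.01, 0.03], "angular": [0.004, 0, 0]},
    {"gripper": 0.65, "offset": [0.12, -0.02, 0.06], "angular": [0.008, 0.001, 0]},
    {"gripper": 0.65, "offset": [0.2, -0.03, 0.09], "angular": [0.013, 0.002, 0]},
    {"gripper": 0.65, "offset": [0.28, -0.04, 0.11], "angular": [0.013, 0.0027, 0]},
    {"gripper": 0.65, "offset": [0.35, -0.05, 0.12], "angular": [0.013, 0.0027, 0]},
    {"gripper": 0.65, "offset": [0.414, -0.058, 0.12], "angular": [0.013, 0.0027, 0]},
    {"gripper": 0.65, "offset": [0.414, -0.058, 0.12], "angular": [0.013, 0.0027, -0.04]},
    {"gripper": 0.65, "offset": [0.414, -0.058, 0.12], "angular": [0.013, 0.0027, -0.08]}
  ]
}}

```text
time_s: 70.15
eef_pos: [0.4702, 0.0513, 0.1824]
orientation: [[-0.174, 0.985, 0.011], [0.985, 0.174, -0.004], [-0.006, 0.01, -1.0]]
ft_force: [-0.8, -0.4, 0.6]
grip_width: 0.0554
grip_force: 0.0
```

Request:
{"api": "drive_tool", "payload": {
  "rows": [
    {"gripper": 0.65, "offset": [0, 0, 0], "angular": [0, 0, -0.045]},
    {"gripper": 0.65, "offset": [0, 0, 0], "angular": [0, 0, -0.09]},
    {"gripper": 0.65, "offset": [0, 0, 0], "angular": [0, 0, -0.135]},
    {"gripper": 0.65, "offset": [0, 0, 0], "angular": [0, 0, -0.18]},
    {"gripper": 0.65, "offset": [0, 0, 0], "angular": [0, 0, -0.225]},
    {"gripper": 0.65, "offset": [0, 0, 0], "angular": [0, 0, -0.27]},
    {"gripper": 0.65, "offset": [0, 0, 0], "angular": [0, 0, -0.315]},
    {"gripper": 0.65, "offset": [0, 0, 0], "angular": [0, 0, -0.36]}
  ]
}}

```text
time_s: 70.95
eef_pos: [0.4705, 0.0497, 0.1823]
orientation: [[-0.964, 0.265, 0.011], [0.265, 0.964, -0.004], [-0.011, -0.001, -1.0]]
ft_force: [0.4, 0.2, -0.1]
grip_width: 0.0557
grip_force: 0.0
```

Run:
```python
from h import *
st();R=down(np.radians(85))
T=go([.485,.05,.17],R);T=go([.65,-.05,.17],R,s=T);T=go([.65,-.25,.22],R,s=T)
```

```text
t 70.95 p [0.4705 0.0497 0.1823] q [-1.9171 -0.4106  1.5695  2.1077  0.479   1.0764  0.7175] f [ 0.4475  0.156  -0.0989] w 0.05572779926782845 0.0
 offset [-0.0275, 0.0082, 0.0248] angular [-0.0006, 0.0036, -0.0575]
 offset [-0.3462, -0.1705, 0.0] angular [0.0, 0.0, 0.0]
 offset [-0.0349, -0.3985, -0.1] angular [0.0, 0.0, 0.0]
```

```bash
cat > fk.py <<'E'
import numpy as np, itertools
from scipy.spatial.transform import Rotation as Ro
from scipy.optimize import least_squares
def dn(y): y=np.radians(y);Y=np.array([np.cos(y),np.sin(y),0]);z=np.array([0,0,-1.]);return np.c_[np.cross(Y,z),Y,z]
M=lambda *r:np.array(r)
D=[([-1.3108,.3837,.0438,1.5994,-.0179,1.1612,-.0499],[.2273,.608,.23],M([-.9367,.3501,-.0007],[.3501,.9367,-.0022],[-.0001,-.0023,-1])),
([-.8229,.1859,.194,1.9932,-.0435,.9643,1.1006],[.4319,.2744,.1726],M([-.991,-.137,.002],[-.137,.991,.001],[-.002,.001,-1])),
([-.7318,.2901,.2256,2.0388,-.0875,.8216,1.2507],[.4616,.2239,.104],M([-.991,-.135,0],[-.135,.991,0],[0,0,-1])),
([-.6077,.3146,-.0214,1.8234,.0079,1.0038,2.6438],[.4933,.3057,.1719],M([.134,-.991,0],[-.991,-.134,0],[0,0,-1])),
([-1.3136,.6265,.8705,1.9228,-.6189,.8822,-.8067],[.4923,.3066,.0626],M([.631,.776,.002],[.776,-.631,.001],[.002,.001,-1])),
([-.8763,.3203,.9274,1.9729,-.3027,.9928,.3208],[.5315,.0024,.172],M([-.126,.992,.001],[.992,.126,-.002],[-.002,.001,-1])),
([-.7552,.4876,.5168,1.799,-.2929,.9313,1.5943],[.5917,.1691,.1133],M([-.991,-.135,0],[-.135,.991,0],[0,0,-1])),
([-.2519,.7343,.8128,1.4878,-.5638,1.158,.5735],[.6871,-.238,.1499],M([.085,.996,.006],[.996,-.085,.001],[.002,.006,-1])),
([-1.9144,.165,1.5698,2.2801,.6287,.078,-.8883],[.6148,.173,.2429],M([-.1307,.6738,.7273],[.9914,.0938,.0913],[-.0067,.7329,-.6803])),
([-.8862,.5688,.8066,1.5412,-.4325,1.1903,.129],[.67,.1787,.2226],M([-.1349,.9905,.0255],[.9909,.1348,.0047],[.0012,.0259,-.9997])),
([-1.3385,-.2941,1.3019,2.0469,.3039,1.1918,-.2456],[.4529,-.0853,.2541],dn(-4.8)),
([-1.2382,-.4103,1.5697,1.8186,.4371,1.301,.1428],[.4432,-.3305,.3062],M([.085,.996,.039],[.996,-.084,-.024],[-.021,.041,-.999])),
([-1.5288,-.4105,1.5701,1.9791,.4615,1.1596,-.2234],[.4934,-.1581,.2356],M([.087,.995,.041],[.996,-.086,-.012],[-.008,.042,-.999])),
([-1.9171,-.4106,1.5695,2.1077,.479,1.0764,.7175],[.4705,.0497,.1823],M([-.964,.265,.011],[.265,.964,-.004],[-.011,-.001,-1]))]
AX="zyzyzyz"
def fk(q,par):
    S,off,t=par;R=np.eye(3);p=np.zeros(3)
    for i in range(7):
        R=R@Ro.from_euler(AX[i],S[i]*q[i]+off[i]).as_matrix();p=p+R@t[i]
    return p,R
def unpack(x,S): return S,x[:7],x[7:].reshape(7,3)
def res(x,S,w=1e-3):
    e=[]
    for q,p,R in D:
        a,B=fk(q,unpack(x,S));e+=[*(a-p),*(.2*(B-R).ravel())]
    return np.r_[e,w*x[7:]]
def fit():
    best=None
    for sg in itertools.product([1,-1],repeat=4):
        S=np.array([sg[0],1,sg[1],1,sg[2],1,sg[3]],float)
        for o7 in(0,np.pi/2,np.pi,-np.pi/2):
            x=np.zeros(28);x[6]=o7;t=x[7:].reshape(7,3);t[0,2]=.3;t[2,2]=.35;t[4,2]=.35;t[6,2]=.2
            e=np.sum(np.square(np.concatenate([(fk(q,unpack(x,S))[1]-R).ravel() for q,p,R in D])))
            if best is None or e<best[0]: best=(e,x,S)
    s=least_squares(res,best[1],args=(best[2],));return best[0],s.x,best[2]
if __name__=="__main__":
    np.set_printoptions(precision=4,suppress=True)
    e,x,S=fit();print(e,S);print(x[:7]);print(x[7:].reshape(7,3));r=[np.linalg.norm(fk(q,unpack(x,S))[0]-p) for q,p,R in D];print(np.array(r));np.savez("fk.npz",x=x,S=S)
E
python3 fk.py
```

```text
1.648597467897719e-05 [-1.  1. -1.  1. -1.  1. -1.]
[-0.      0.      0.0002 -0.0007 -0.0002  0.0005  1.5712]
[[-0.0001 -0.0106  0.3004]
 [ 0.0001 -0.0106  0.2457]
 [-0.0002 -0.0099  0.2457]
 [ 0.0005 -0.0099  0.2533]
 [-0.0001 -0.0001  0.2533]
 [-0.0001 -0.0001  0.1618]
 [-0.     -0.      0.1618]]
[0.0001 0.0001 0.     0.     0.     0.     0.0001 0.0001 0.     0.
 0.     0.0001 0.     0.0001]
```

```bash
cat > sim.py <<'E'
from fk import *
z=np.load("fk.npz");PAR=unpack(z["x"],z["S"])
LO=np.array([-2.61,-.41,-1.48,0,-1.57,.05,-2.85]);HI=np.array([2.61,2.15,1.57,2.5,4.71,1.97,2.85])
def jac(q):
    S,off,t=PAR;R=np.eye(3);p=np.zeros(3);A=[];O=[]
    for i in range(7):
        A.append(S[i]*R[:,"xyz".index(AX[i])]);O.append(p);R=R@Ro.from_euler(AX[i],S[i]*q[i]+off[i]).as_matrix();p=p+R@t[i]
    return np.array([np.r_[np.cross(a,p-o),a] for a,o in zip(A,O)]).T,p,R
def move(q,p1,R1,n=40,w=1.):
    q=np.array(q,float);_,p0,R0=jac(q);rv=Ro.from_matrix(R1@R0.T).as_rotvec();p1=np.asarray(p1)
    for k in range(1,n+4):
        f=min(k/n,1);pt=p0+f*(p1-p0);Rt=Ro.from_rotvec(f*rv).as_matrix()@R0
        for _ in range(2):
            J,p,R=jac(q);e=np.r_[pt-p,Ro.from_matrix(Rt@R.T).as_rotvec()];act=np.ones(7,bool)
            for _ in range(4):
                Ja=J*act;dq=Ja.T@np.linalg.solve(Ja@Ja.T+1e-5*np.eye(6),e);bad=((q+dq<LO+1e-4)|(q+dq>HI-1e-4))&act&(abs(dq)>1e-9)
                if not bad.any(): break
                act&=~bad
            q=np.clip(q+dq,LO,HI)
    J,p,R=jac(q);return q,np.linalg.norm(p-p1)+.2*np.linalg.norm(Ro.from_matrix(R1@R.T).as_rotvec())
E
python3 - <<'E'
from sim import *
np.set_printoptions(precision=3,suppress=True)
q=[-.8862,.5688,.8066,1.5412,-.4325,1.1903,.129];print(move(q,[.6762,-.2311,.2107],dn(-4.7)),"real",[-.2863,.6614,.8526,1.469,-.5136,1.2454,.5452])
q=[-.5371,.2456,.313,2.0932,-.1035,.8175,1.544];print(move(q,[.4933,.3057,.1719],dn(187.8)),"real",[-.6077,.3146,-.0214,1.8234,.0079,1.0038,2.6438])
q=[-1.171,.2441,1.1057,2.0775,-.2717,.9694,-.0136];a,_=move(q,[.4392,-.1,.009],dn(-5));a,_=move(a,[.4392,-.1,.17],dn(-5));a,_=move(a,[.507,.218,.1],dn(-5));a,_=move(a,[.507,.218,.15],dn(-5));a,_=move(a,[.471,.091,.242],dn(-5));a,_=move(a,[.453,-.085,.254],dn(-5));print(a,"real",[-1.3385,-.2941,1.3019,2.0469,.3039,1.1918,-.2456])
E
```

```text
(array([-0.29 ,  0.661,  0.855,  1.47 , -0.512,  1.243,  0.544]), np.float64(2.877134202282374e-16)) real [-0.2863, 0.6614, 0.8526, 1.469, -0.5136, 1.2454, 0.5452]
(array([-0.609,  0.315, -0.02 ,  1.823,  0.007,  1.004,  2.646]), np.float64(3.6286991263879345e-16)) real [-0.6077, 0.3146, -0.0214, 1.8234, 0.0079, 1.0038, 2.6438]
[-1.236 -0.189  1.258  2.047  0.196  1.161 -0.149] real [-1.3385, -0.2941, 1.3019, 2.0469, 0.3039, 1.1918, -0.2456]
```

```bash
cat > plan.py <<'E'
from sim import *
import sys
from cell import r
np.set_printoptions(precision=3,suppress=True)
q0=r.get_state()["q"];rng=np.random.default_rng(0);best=[]
marg=lambda q:min((q-LO).min(),(HI-q).min())
cur=55
for it in range(260):
    n=rng.integers(1,3);W=[]
    q=q0;y=cur;ok=True
    for i in range(n):
        a=rng.uniform(-.2,.8);rad=rng.uniform(.5,.8);z=rng.uniform(.17,.4);y=y+rng.uniform(-90,90);W.append((rad*np.cos(a),rad*np.sin(a),z,y))
        q,e=move(q,W[-1][:3],dn(y),25)
        if e>.02: ok=False;break
    if not ok: continue
    for yf in(-5,85,175,-95):
        if abs(yf-y)>130: continue
        a,e=move(q,[.535,-.4245,.26],dn(yf),25)
        if e>.003: continue
        b,e=move(a,[.535,-.4245,.165],dn(yf),15);m=min(marg(a),marg(b))
        if e<.002: best.append((round(m,3),yf,W,b))
best.sort(key=lambda t:-t[0])
for b in best[:6]: print(b[0],b[1],np.array(b[2]).round(2).tolist(),b[3])
E
timeout 400 python3 plan.py
```

```text
0.584 -5 [[0.42, 0.27, 0.3, -0.57], [0.54, 0.35, 0.3, -37.76]] [-0.023  0.68   0.922  1.6   -0.579  1.156  0.945]
0.562 -5 [[0.41, 0.29, 0.37, -28.95], [0.48, 0.28, 0.37, -21.49]] [-0.034  0.69   0.942  1.601 -0.595  1.163  0.956]
0.492 -5 [[0.4, 0.3, 0.37, 25.25], [0.71, 0.32, 0.18, 33.4]] [-0.068  0.724  1.008  1.602 -0.65   1.184  0.994]
0.446 -95 [[0.41, 0.29, 0.37, -28.95], [0.48, 0.28, 0.37, -21.49]] [-0.089  0.749  1.051  1.603 -0.687  1.2   -0.552]
0.418 85 [[0.4, 0.3, 0.37, 25.25], [0.71, 0.32, 0.18, 33.4]] [ 0.068  0.616  0.767  1.596 -0.462  1.12   2.432]
0.413 85 [[0.42, 0.27, 0.3, -0.57], [0.54, 0.35, 0.3, -37.76]] [ 0.062  0.619  0.777  1.596 -0.469  1.121  2.437]
```

Run:
```python
from h import *
T=go([.42,.27,.30],down(np.radians(-.6)));T=go([.54,.35,.30],down(np.radians(-38)),s=T);T=go([.535,-.4245,.26],down(np.radians(-5)),s=T)
from sim import *
q=r.get_state()["q"]
for p,y in(([.42,.27,.30],-.6),([.54,.35,.30],-38),([.535,-.4245,.26],-5)): q,e=move(q,p,dn(y));print(q,e)
for y in (85,-95):
    a,_=move(q,[.535,-.4245,.165],dn(-5));a,_=move(a,[.535,-.4245,.165],dn(y));print("yaw",y,a)
    a,_=move(a,[.535,-.4245,.27],dn(y));a,e=move(a,[.621,.173,.26],dn(y-15.5));print(a,e);a,e=move(a,[.621,.173,.18],dn(y-15.5));print(a,e)
```

```text
offset [0.2113, 0.3979, -0.2382] angular [0.0021, 0.0032, 0.4181]
 offset [0.1625, 0.2383, 0.0] angular [0.0, 0.0, 0.2078]
 offset [-1.2268, 0.9458, 0.08] angular [0.0, 0.0, -0.1833]
[-1.8829  0.0048  1.2616  1.9081 -0.005   1.2322 -0.63  ] 2.366191675020905e-16
[-1.4552  0.556   1.1733  1.5716 -0.5204  1.3643 -0.8899] 3.380827840705678e-16
[-0.0515  0.5935  0.9767  1.5114 -0.5011  1.3043  0.8914] 3.115156884935404e-16
yaw 85 [ 0.1993  0.5582  0.5671  1.5894 -0.3266  1.09    2.3335]
[-0.6606  0.3675  0.4166  1.5961 -0.156   1.2112  0.9994] 2.3991021257040026e-16
[-0.6447  0.4397  0.3979  1.6735 -0.1896  1.0666  1.0243] 1.3548345435031295e-16
yaw -95 [-0.161   0.8734  1.2282  1.6057 -0.851   1.287  -0.4465]
[-1.2301  0.939   1.5504  1.6199 -0.9402  1.5251 -1.5605] 2.4431381777163294e-16
[-1.2184  1.0033  1.469   1.6979 -1.0139  1.4168 -1.523 ] 4.945032623953422e-16
```

Request:
{"api": "drive_tool", "payload": {
  "rows": [
    {"gripper": 0.65, "offset": [0.03, 0.05, -0.04], "angular": [0.001, 0.002, 0.045]},
    {"gripper": 0.65, "offset": [0.06, 0.1, -0.08], "angular": [0.002, 0.003, 0.09]},
    {"gripper": 0.65, "offset": [0.08, 0.15, -0.12], "angular": [0.002, 0.003, 0.135]},
    {"gripper": 0.65, "offset": [0.11, 0.2, -0.15], "angular": [0.002, 0.003, 0.18]},
    {"gripper": 0.65, "offset": [0.13, 0.25, -0.18], "angular": [0.002, 0.003, 0.225]},
    {"gripper": 0.65, "offset": [0.16, 0.3, -0.2], "angular": [0.002, 0.003, 0.27]},
    {"gripper": 0.65, "offset": [0.19, 0.35, -0.22], "angular": [0.002, 0.003, 0.315]},
    {"gripper": 0.65, "offset": [0.21, 0.398, -0.238], "angular": [0.002, 0.003, 0.36]}
  ]
}}

```text
time_s: 71.75
eef_pos: [0.4208, 0.2722, 0.3001]
orientation: [[-0.162, 0.987, -0.0], [0.987, 0.162, -0.001], [-0.001, -0.001, -1.0]]
ft_force: [0.6, -1.0, -0.1]
grip_width: 0.056
grip_force: 0.0
```

Run:
```python
from h import *
st();T=go([.54,.35,.30],down(np.radians(-38)));go([.535,-.4245,.26],down(np.radians(-5)),s=T)
```

```text
t 71.75 p [0.4208 0.2722 0.3001] q [-1.8361  0.0198  1.2192  1.9029 -0.0193  1.2327 -0.4478] f [ 0.6385 -0.9905 -0.1356] w 0.05603062301337739 0.0
 offset [0.1149, 0.2604, 0.0] angular [-0.0001, 0.0003, 0.2629]
 offset [-1.2268, 0.9458, 0.08] angular [0.0, 0.0, -0.1833]
```

Request:
{"api": "drive_tool", "payload": {
  "rows": [
    {"gripper": 0.65, "offset": [0.02, 0.04, 0], "angular": [0, 0, 0.04]},
    {"gripper": 0.65, "offset": [0.04, 0.08, 0], "angular": [0, 0, 0.08]},
    {"gripper": 0.65, "offset": [0.06, 0.13, 0], "angular": [0, 0, 0.12]},
    {"gripper": 0.65, "offset": [0.08, 0.18, 0], "angular": [0, 0, 0.16]},
    {"gripper": 0.65, "offset": [0.1, 0.23, 0], "angular": [0, 0, 0.2]},
    {"gripper": 0.65, "offset": [0.115, 0.26, 0], "angular": [0, 0, 0.24]},
    {"gripper": 0.65, "offset": [0.115, 0.26, 0], "angular": [0, 0, 0.263]},
    {"gripper": 0.65, "offset": [0.115, 0.26, 0], "angular": [0, 0, 0.263]}
  ]
}}

```text
time_s: 72.55
eef_pos: [0.5404, 0.3494, 0.2984]
orientation: [[0.612, 0.791, -0.0], [0.791, -0.612, -0.004], [-0.003, 0.002, -1.0]]
ft_force: [-0.1, -0.8, -0.5]
grip_width: 0.0557
grip_force: 0.0
```

Request:
{"api": "drive_tool", "payload": {
  "rows": [
    {"gripper": 0.65, "offset": [-0.06, 0.045, 0], "angular": [0, 0, -0.01]},
    {"gripper": 0.65, "offset": [-0.14, 0.11, 0.01], "angular": [0, 0, -0.02]},
    {"gripper": 0.65, "offset": [-0.21, 0.16, 0.01], "angular": [0, 0, -0.03]},
    {"gripper": 0.65, "offset": [-0.28, 0.22, 0.02], "angular": [0, 0, -0.04]},
    {"gripper": 0.65, "offset": [-0.35, 0.27, 0.02], "angular": [0, 0, -0.06]},
    {"gripper": 0.65, "offset": [-0.42, 0.32, 0.03], "angular": [0, 0, -0.08]},
    {"gripper": 0.65, "offset": [-0.49, 0.38, 0.03], "angular": [0, 0, -0.1]},
    {"gripper": 0.65, "offset": [-0.56, 0.43, 0.04], "angular": [0, 0, -0.12]}
  ]
}}

```text
time_s: 73.35
eef_pos: [0.5385, -0.0062, 0.2804]
orientation: [[0.274, 0.962, 0.002], [0.962, -0.274, 0.0], [0.001, 0.001, -1.0]]
ft_force: [-0.2, -1.7, -0.4]
grip_width: 0.0556
grip_force: 0.0
```

Run:
```python
from h import *
r.camera("top");r.camera("top");st();go([.535,-.4245,.26],down(np.radians(-5)))
```

```text
t 73.45 p [ 0.5364 -0.0136  0.2801] q [-1.1427  0.2824  1.285   1.8535 -0.2871  1.2202 -0.0613] f [-0.1918 -0.1004  0.3137] w 0.05539316581260918 0.0
 offset [-0.7873, 0.2351, 0.0414] angular [0.0, 0.0005, -0.0657]
```

Request:
{"api": "drive_tool", "payload": {
  "rows": [
    {"gripper": 0.65, "offset": [-0.08, 0.03, 0], "angular": [0, 0, -0.01]},
    {"gripper": 0.65, "offset": [-0.17, 0.06, 0.01], "angular": [0, 0, -0.02]},
    {"gripper": 0.65, "offset": [-0.26, 0.09, 0.01], "angular": [0, 0, -0.03]},
    {"gripper": 0.65, "offset": [-0.35, 0.12, 0.02], "angular": [0, 0, -0.04]},
    {"gripper": 0.65, "offset": [-0.44, 0.14, 0.02], "angular": [0, 0, -0.05]},
    {"gripper": 0.65, "offset": [-0.53, 0.17, 0.03], "angular": [0, 0, -0.06]},
    {"gripper": 0.65, "offset": [-0.62, 0.2, 0.03], "angular": [0, 0, -0.065]},
    {"gripper": 0.65, "offset": [-0.71, 0.22, 0.04], "angular": [0, 0, -0.065]}
  ]
}}

```text
time_s: 74.25
eef_pos: [0.5462, -0.3769, 0.2604]
orientation: [[0.074, 0.997, 0.002], [0.997, -0.074, -0.001], [-0.0, 0.002, -1.0]]
ft_force: [0.4, -0.1, 0.8]
grip_width: 0.0557
grip_force: 0.0
```

Request:
{"api": "drive_tool", "payload": {
  "rows": [
    {"gripper": 0.65, "offset": [-0.05, 0.01, 0], "angular": [0, 0, 0]},
    {"gripper": 0.65, "offset": [-0.077, 0.015, 0], "angular": [0, 0, 0]},
    {"gripper": 0.65, "offset": [-0.077, 0.015, 0], "angular": [0, 0, 0]},
    {"gripper": 0.65, "offset": [-0.077, 0.015, 0], "angular": [0, 0, 0]},
    {"gripper": 0.65, "offset": [-0.077, 0.015, 0], "angular": [0, 0, 0]},
    {"gripper": 0.65, "offset": [-0.077, 0.015, 0], "angular": [0, 0, 0]},
    {"gripper": 0.65, "offset": [-0.077, 0.015, 0], "angular": [0, 0, 0]},
    {"gripper": 0.65, "offset": [-0.077, 0.015, 0], "angular": [0, 0, 0]}
  ]
}}

```text
time_s: 75.05
eef_pos: [0.5497, -0.4142, 0.2604]
orientation: [[0.078, 0.997, 0.0], [0.997, -0.078, -0.001], [-0.001, 0.0, -1.0]]
ft_force: [0.8, -0.9, 0.6]
grip_width: 0.0557
grip_force: 0.0
```

Run:
```python
from h import *
st();T=go([.535,-.4245,.165],down(np.radians(-5)))
from sim import *
q=r.get_state()["q"]
a,_=move(q,[.535,-.4245,.165],dn(-5))
for y in (85,-95):
    b,_=move(a,[.535,-.4245,.165],dn(y));print("yaw",y,b)
    b,_=move(b,[.535,-.4245,.27],dn(y));b,e=move(b,[.621,.173,.26],dn(y-15.5));print(b,e);b,e=move(b,[.621,.173,.18],dn(y-15.5));print(b,e)
```

```text
t 75.05 p [ 0.5497 -0.4142  0.2604] q [-0.078   0.6126  0.9937  1.4972 -0.5213  1.3144  0.8871] f [ 0.7787 -0.9299  0.6258] w 0.05573267748858066 0.0
 offset [-0.0226, -0.0278, 0.1908] angular [0.0002, 0.0002, 0.0031]
yaw 85 [ 0.1844  0.5633  0.5889  1.5902 -0.3406  1.0925  2.3438]
[-0.6853  0.371   0.4491  1.5973 -0.169   1.212   1.0098] 2.1853814509351757e-16
[-0.6682  0.4438  0.429   1.6747 -0.2053  1.0679  1.0366] 1.694597469253135e-16
yaw -95 [-0.1666  0.8874  1.2456  1.6059 -0.8681  1.2975 -0.4362]
[-1.2301  0.9388  1.5503  1.6199 -0.9401  1.525  -1.5606] 2.61523788451353e-16
[-1.2184  1.0031  1.4689  1.6979 -1.0138  1.4167 -1.5231] 2.5104389793235536e-16
```

Request:
{"api": "drive_tool", "payload": {
  "rows": [
    {"gripper": 0.65, "offset": [-0.0226, -0.028, 0], "angular": [0, 0, 0.003]},
    {"gripper": 0.65, "offset": [-0.0226, -0.028, 0.01], "angular": [0, 0, 0.003]},
    {"gripper": 0.65, "offset": [-0.0226, -0.028, 0.05], "angular": [0, 0, 0.003]},
    {"gripper": 0.65, "offset": [-0.0226, -0.028, 0.09], "angular": [0, 0, 0.003]},
    {"gripper": 0.65, "offset": [-0.0226, -0.028, 0.13], "angular": [0, 0, 0.003]},
    {"gripper": 0.65, "offset": [-0.0226, -0.028, 0.165], "angular": [0, 0, 0.003]},
    {"gripper": 0.65, "offset": [-0.0226, -0.028, 0.188], "angular": [0, 0, 0.003]},
    {"gripper": 0.65, "offset": [-0.0226, -0.028, 0.188], "angular": [0, 0, 0.003]}
  ]
}}

```text
time_s: 75.85
eef_pos: [0.5333, -0.4245, 0.164]
orientation: [[0.089, 0.996, -0.003], [0.996, -0.089, 0.001], [0.001, -0.003, -1.0]]
ft_force: [-0.1, 0.5, 0.1]
grip_width: 0.0555
grip_force: 0.0
```

Request:
{"api": "drive_tool", "payload": {
  "rows": [
    {"gripper": 0.5, "offset": [0, 0, 0], "angular": [0, 0, 0]},
    {"gripper": 0.3, "offset": [0, 0, 0], "angular": [0, 0, 0]},
    {"gripper": 0, "offset": [0, 0, 0], "angular": [0, 0, 0]},
    {"gripper": 0, "offset": [0, 0, 0], "angular": [0, 0, 0]},
    {"gripper": 0, "offset": [0, 0, 0], "angular": [0, 0, 0]},
    {"gripper": 0, "offset": [0, 0, 0], "angular": [0, 0, 0]},
    {"gripper": 0, "offset": [0, 0, 0], "angular": [0, 0, 0]},
    {"gripper": 0, "offset": [0, 0, 0], "angular": [0, 0, 0]}
  ],
  "grip_force": 20
}}

```text
time_s: 76.65
eef_pos: [0.5348, -0.4262, 0.1677]
orientation: [[0.088, 0.996, 0.002], [0.996, -0.088, -0.003], [-0.002, 0.002, -1.0]]
ft_force: [-0.7, 0.6, 5.2]
grip_width: 0.0215
grip_force: 21.8
```

Request:
{"api": "drive_tool", "payload": {
  "rows": [
    {"gripper": 0.65, "offset": [0, 0, 0], "angular": [0, 0, 0]},
    {"gripper": 0.65, "offset": [0, 0, 0], "angular": [0, 0, 0]},
    {"gripper": 0.65, "offset": [0, 0, 0], "angular": [0, 0, 0]},
    {"gripper": 0.65, "offset": [0, 0, 0], "angular": [0, 0, -0.04]},
    {"gripper": 0.65, "offset": [0, 0, 0], "angular": [0, 0, -0.085]},
    {"gripper": 0.65, "offset": [0, 0, 0], "angular": [0, 0, -0.13]},
    {"gripper": 0.65, "offset": [0, 0, 0], "angular": [0, 0, -0.175]},
    {"gripper": 0.65, "offset": [0, 0, 0], "angular": [0, 0, -0.22]}
  ]
}}

```text
time_s: 77.45
eef_pos: [0.5343, -0.4249, 0.1657]
orientation: [[-0.572, 0.82, -0.001], [0.82, 0.572, -0.001], [-0.0, -0.001, -1.0]]
ft_force: [0.5, -0.6, -1.0]
grip_width: 0.0556
grip_force: 0.0
```

Request:
{"api": "drive_tool", "payload": {
  "rows": [
    {"gripper": 0.65, "offset": [0, 0, 0], "angular": [0, 0, -0.045]},
    {"gripper": 0.65, "offset": [0, 0, 0], "angular": [0, 0, -0.09]},
    {"gripper": 0.65, "offset": [0, 0, 0], "angular": [0, 0, -0.135]},
    {"gripper": 0.65, "offset": [0, 0, 0], "angular": [0, 0, -0.18]},
    {"gripper": 0.65, "offset": [0, 0, 0], "angular": [0, 0, -0.225]},
    {"gripper": 0.65, "offset": [0, 0, 0], "angular": [0, 0, -0.27]},
    {"gripper": 0.65, "offset": [0, 0, 0], "angular": [0, 0, -0.28]},
    {"gripper": 0.65, "offset": [0, 0, 0], "angular": [0, 0, -0.28]}
  ]
}}

```text
time_s: 78.25
eef_pos: [0.5343, -0.4252, 0.166]
orientation: [[-0.996, 0.09, -0.0], [0.09, 0.996, -0.001], [0.0, -0.001, -1.0]]
ft_force: [-0.1, 0.5, -0.7]
grip_width: 0.0557
grip_force: 0.0
```

Run:
```python
from h import *
r.camera("top");st();T=go([.5348,-.4262,.164],down(np.radians(85)))
```

```text
t 78.3 p [ 0.5344 -0.4251  0.166 ] q [ 0.1851  0.5619  0.5892  1.5899 -0.3391  1.0934  2.3407] f [ 0.2422 -0.0457  0.1909] w 0.05534849813662395 0.0
 offset [-0.001, -0.002, 0.004] angular [-0.0002, -0.0, -0.001]
```

Close firmly, then lift slowly.

Request:
{"api": "drive_tool", "payload": {
  "rows": [
    {"gripper": 0.4, "offset": [-0.001, -0.001, 0.003], "angular": [0, 0, 0]},
    {"gripper": 0, "offset": [-0.001, -0.001, 0.003], "angular": [0, 0, 0]},
    {"gripper": 0, "offset": [-0.001, -0.001, 0.003], "angular": [0, 0, 0]},
    {"gripper": 0, "offset": [-0.001, -0.001, 0.003], "angular": [0, 0, 0]},
    {"gripper": 0, "offset": [-0.001, -0.001, 0.003], "angular": [0, 0, 0]},
    {"gripper": 0, "offset": [-0.001, -0.001, 0.003], "angular": [0, 0, 0]},
    {"gripper": 0, "offset": [-0.001, -0.001, 0.003], "angular": [0, 0, 0]},
    {"gripper": 0, "offset": [-0.001, -0.001, 0.003], "angular": [0, 0, 0]}
  ],
  "grip_force": 80
}}

```text
time_s: 79.1
eef_pos: [0.535, -0.4256, 0.1647]
orientation: [[-0.996, 0.088, 0.0], [0.088, 0.996, -0.001], [-0.0, -0.001, -1.0]]
ft_force: [1.0, 1.2, -1.1]
grip_width: 0.0207
grip_force: 78.2
```

Request:
{"api": "drive_tool", "payload": {
  "rows": [
    {"gripper": 0, "offset": [0, 0, 0], "angular": [0, 0, 0]},
    {"gripper": 0, "offset": [0, 0, -0.01], "angular": [0, 0, 0]},
    {"gripper": 0, "offset": [0, 0, -0.025], "angular": [0, 0, 0]},
    {"gripper": 0, "offset": [0, 0, -0.045], "angular": [0, 0, 0]},
    {"gripper": 0, "offset": [0, 0, -0.065], "angular": [0, 0, 0]},
    {"gripper": 0, "offset": [0, 0, -0.085], "angular": [0, 0, 0]},
    {"gripper": 0, "offset": [0, 0, -0.11], "angular": [0, 0, 0]},
    {"gripper": 0, "offset": [0, 0, -0.14], "angular": [0, 0, 0]}
  ]
}}

```text
time_s: 79.9
eef_pos: [0.5348, -0.4257, 0.2358]
orientation: [[-0.996, 0.088, -0.0], [0.088, 0.996, -0.001], [0.0, -0.001, -1.0]]
ft_force: [0.1, 0.5, -2.1]
grip_width: 0.0202
grip_force: 78.1
```

Request:
{"api": "drive_tool", "payload": {
  "rows": [
    {"gripper": 0, "offset": [0, 0, -0.02], "angular": [0, 0, 0]},
    {"gripper": 0, "offset": [0, 0, -0.05], "angular": [0, 0, 0]},
    {"gripper": 0, "offset": [0, 0, -0.08], "angular": [0, 0, 0]},
    {"gripper": 0, "offset": [0, 0, -0.1], "angular": [0, 0, 0]},
    {"gripper": 0, "offset": [0, 0, -0.1], "angular": [0, 0, 0]},
    {"gripper": 0, "offset": [0, 0, -0.1], "angular": [0, 0, 0]},
    {"gripper": 0, "offset": [0, 0, -0.1], "angular": [0, 0, 0]},
    {"gripper": 0, "offset": [0, 0, -0.1], "angular": [0, 0, 0]}
  ]
}}

```text
time_s: 80.7
eef_pos: [0.5346, -0.4252, 0.2836]
orientation: [[-0.996, 0.088, -0.002], [0.088, 0.996, 0.0], [0.002, -0.0, -1.0]]
ft_force: [0.9, 0.1, -2.3]
grip_width: 0.02
grip_force: 78.1
```

Run:
```python
from h import *
F=[]
for i in range(4): s=r.camera("scene");t=r.camera("top");F.append(r.get_state()["ft_force"])
print(np.mean(F,0));st();cv2.imwrite("pics/scene13.png",s);cv2.imwrite("pics/top13.png",t)
from sim import *
q=r.get_state()["q"];y=85-15.5
for p in ([.62,-.2,.29],[.621,.173,.29],[.621,.173,.25],[.621,.173,.18]):
    q,e=move(q,p,dn(y));print(q,e)
T=go([.621,.173,.29],down(np.radians(69.5)))
f=lambda im,x,y,w,h,W,H:cv2.resize(im[y:y+h,x:x+w],(W,H),interpolation=cv2.INTER_CUBIC)
cv2.imwrite("pics/m13.png",np.hstack([f(t,330,100,140,130,400,371),f(s,80,80,150,139,400,371)]))
```

```text
[ 0.2428  0.1039 -1.7844]
t 81.1 p [ 0.5349 -0.4257  0.2847] q [ 0.159   0.4641  0.6324  1.4708 -0.2777  1.2965  2.2984] f [-0.0648  0.5772 -1.9543] w 0.02065389977320886 78.15049767494202
[-0.2284  0.3894  0.6285  1.5502 -0.2353  1.2788  1.6455] 3.3030183849653724e-16
[-0.7144  0.3533  0.4875  1.5629 -0.1707  1.268   1.0116] 2.82673530577017e-16
[-0.7079  0.3829  0.4791  1.6096 -0.1863  1.1948  1.0234] 1.459668198629344e-16
[-0.6913  0.4481  0.4596  1.6759 -0.221   1.0694  1.0489] 2.777665066271371e-16
 offset [-0.0658, 1.2079, -0.0118] angular [-0.0003, 0.0001, 0.0858]
```

View pics/m13.png

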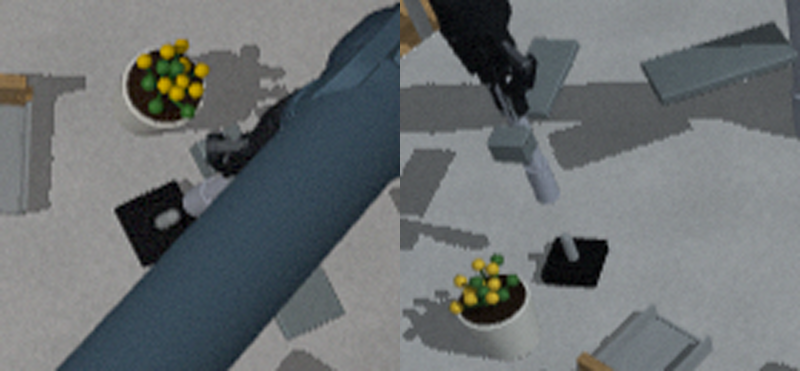

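Lamp hangs upright from the gripper, sleeve clear of the dock spigot (crop (545,190) above dock (575,262)); pot and tray undisturbed.

Request:
{"api": "drive_tool", "payload": {
  "rows": [
    {"gripper": 0, "offset": [0, 0.03, -0.01], "angular": [0, 0, 0]},
    {"gripper": 0, "offset": [0, 0.09, -0.02], "angular": [0, 0, 0.01]},
    {"gripper": 0, "offset": [-0.01, 0.16, -0.02], "angular": [0, 0, 0.02]},
    {"gripper": 0, "offset": [-0.01, 0.24, -0.02], "angular": [0, 0, 0.03]},
    {"gripper": 0, "offset": [-0.02, 0.32, -0.02], "angular": [0, 0, 0.04]},
    {"gripper": 0, "offset": [-0.02, 0.4, -0.02], "angular": [0, 0, 0.05]},
    {"gripper": 0, "offset": [-0.03, 0.48, -0.02], "angular": [0, 0, 0.06]},
    {"gripper": 0, "offset": [-0.03, 0.56, -0.02], "angular": [0, 0, 0.07]}
  ]
}}

```text
time_s: 81.9
eef_pos: [0.575, -0.145, 0.2952]
orientation: [[-0.953, 0.303, 0.002], [0.303, 0.953, -0.0], [-0.002, 0.0, -1.0]]
ft_force: [0.2, -0.0, -1.9]
grip_width: 0.0203
grip_force: 78.4
```

Run:
```python
from h import *
s=r.get_state();print(s["time_s"],s["eef_pos"]);r.camera("top");st();T=go([.621,.173,.295],down(np.radians(69.5)))
```

```text
81.9 [ 0.575  -0.145   0.2952]
t 81.95 p [ 0.5767 -0.1342  0.2946] q [-0.331   0.2478  0.5876  1.6904 -0.1522  1.2483  1.5646] f [ 0.8573  8.2296 -2.602 ] w 0.01997841048999771 78.42966198921204
 offset [0.0953, 0.6133, 0.0042] angular [0.0025, -0.0006, 0.0193]
```

Request:
{"api": "drive_tool", "payload": {
  "rows": [
    {"gripper": 0, "offset": [0.01, 0.04, 0], "angular": [0, 0, 0]},
    {"gripper": 0, "offset": [0.02, 0.11, 0], "angular": [0, 0, 0.005]},
    {"gripper": 0, "offset": [0.03, 0.19, 0], "angular": [0, 0, 0.01]},
    {"gripper": 0, "offset": [0.045, 0.28, 0], "angular": [0, 0, 0.015]},
    {"gripper": 0, "offset": [0.06, 0.37, 0], "angular": [0, 0, 0.018]},
    {"gripper": 0, "offset": [0.07, 0.45, 0], "angular": [0, 0, 0.018]},
    {"gripper": 0, "offset": [0.08, 0.52, 0], "angular": [0, 0, 0.018]},
    {"gripper": 0, "offset": [0.09, 0.57, 0], "angular": [0, 0, 0.018]}
  ]
}}

```text
time_s: 82.75
eef_pos: [0.6176, 0.1422, 0.2946]
orientation: [[-0.936, 0.352, 0.0], [0.352, 0.936, 0.001], [0.0, 0.001, -1.0]]
ft_force: [-0.4, -0.1, -1.3]
grip_width: 0.0202
grip_force: 78.5
```

Request:
{"api": "drive_tool", "payload": {
  "rows": [
    {"gripper": 0, "offset": [0, 0.02, 0], "angular": [0, 0, 0]},
    {"gripper": 0, "offset": [0, 0.03, 0], "angular": [0, 0, 0]},
    {"gripper": 0, "offset": [0, 0.03, 0], "angular": [0, 0, 0]},
    {"gripper": 0, "offset": [0, 0.03, 0], "angular": [0, 0, 0]},
    {"gripper": 0, "offset": [0, 0.03, 0], "angular": [0, 0, 0]},
    {"gripper": 0, "offset": [0, 0.03, 0], "angular": [0, 0, 0]},
    {"gripper": 0, "offset": [0, 0.03, 0], "angular": [0, 0, 0]},
    {"gripper": 0, "offset": [0, 0.03, 0], "angular": [0, 0, 0]}
  ]
}}

```text
time_s: 83.55
eef_pos: [0.6235, 0.1508, 0.2942]
orientation: [[-0.934, 0.357, 0.0], [0.357, 0.934, -0.001], [-0.001, -0.001, -1.0]]
ft_force: [0.1, 0.2, -2.0]
grip_width: 0.0202
grip_force: 78.5
```

Run:
```python
from h import *
s=st();print(s["orientation"])
T=go([.621,.173,.24],down(np.radians(69.5)))
# spigot estimate from the felt knob axes, and from the earlier pictures
L,Rr=np.array([.4925,.3066]),np.array([.533,.0104]);y=(L-Rr)/np.linalg.norm(L-Rr);x=np.array([y[1],-y[0]]);print("spigot",(L+Rr)/2+.11*x,np.degrees(np.arctan2(x[1],x[0])))
t=cv2.imread("pics/top12.png");sc=cv2.imread("pics/scene12.png")
f=lambda im,x,y,w,h,k:cv2.resize(im[y:y+h,x:x+w],None,fx=k,fy=k,interpolation=cv2.INTER_CUBIC)
a=f(t,180,138,36,26,11);b=f(sc,260,250,36,26,11);cv2.imwrite("pics/sp.png",np.hstack([a,b]))
for z in(.041,.086): print(z,proj("top",[.6215,.1735,z]),proj("scene",[.6215,.1735,z]))
```

```text
t 83.55 p [0.6235 0.1508 0.2942] q [-0.6586  0.3402  0.4555  1.5645 -0.153   1.2727  1.0248] f [ 0.0694  0.1843 -2.0116] w 0.02024933709401177 78.50116610527039
[[-0.934   0.3572  0.0001]
 [ 0.3572  0.934  -0.0011]
 [-0.0005 -0.001  -1.    ]]
 offset [0.0206, 0.0399, 0.1083] angular [-0.0003, 0.0002, -0.0024]
spigot [0.6217 0.1734] 7.785881887124685
0.041 [195.916  153.2024] [276.9885 263.8747]
0.086 [194.4917 149.9699] [277.4444 256.8299]
```

Request:
{"api": "drive_tool", "payload": {
  "rows": [
    {"gripper": 0, "offset": [0.01, 0.02, 0], "angular": [0, 0, 0]},
    {"gripper": 0, "offset": [0.02, 0.04, 0.02], "angular": [0, 0, -0.002]},
    {"gripper": 0, "offset": [0.02, 0.04, 0.05], "angular": [0, 0, -0.002]},
    {"gripper": 0, "offset": [0.02, 0.04, 0.08], "angular": [0, 0, -0.002]},
    {"gripper": 0, "offset": [0.02, 0.04, 0.1], "angular": [0, 0, -0.002]},
    {"gripper": 0, "offset": [0.02, 0.04, 0.108], "angular": [0, 0, -0.002]},
    {"gripper": 0, "offset": [0.02, 0.04, 0.108], "angular": [0, 0, -0.002]},
    {"gripper": 0, "offset": [0.02, 0.04, 0.108], "angular": [0, 0, -0.002]}
  ]
}}

```text
time_s: 84.35
eef_pos: [0.6218, 0.1728, 0.2405]
orientation: [[-0.936, 0.352, 0.001], [0.352, 0.936, -0.001], [-0.001, -0.001, -1.0]]
ft_force: [0.5, 0.4, -0.8]
grip_width: 0.0205
grip_force: 78.5
```

Run:
```python
from h import *
sc=r.camera("scene");t=r.camera("top");cv2.imwrite("pics/scene14.png",sc);cv2.imwrite("pics/top14.png",t)
s=st();T=go([.6217,.1734,.222],down(np.radians(69.5)))
cv2.imwrite("pics/m14.png",cv2.resize(sc[170:290,230:350],(600,600),interpolation=cv2.INTER_CUBIC))
```

```text
t 84.45 p [0.622  0.1732 0.2411] q [-0.6748  0.386   0.4355  1.6164 -0.1718  1.1758  1.0105] f [-0.4333  0.5588 -1.8837] w 0.02028662817105147 78.50105166435242
 offset [0.0008, 0.0002, 0.0382] angular [0.0, 0.0006, -0.0003]
```

Well placed; descend 1 mm per row toward and onto the pin tip.

Request:
{"api": "drive_tool", "payload": {
  "rows": [
    {"gripper": 0, "offset": [0.0005, 0, 0.006], "angular": [0, 0, 0]},
    {"gripper": 0, "offset": [0.0005, 0, 0.012], "angular": [0, 0, 0]},
    {"gripper": 0, "offset": [0.0005, 0, 0.018], "angular": [0, 0, 0]},
    {"gripper": 0, "offset": [0.0005, 0, 0.022], "angular": [0, 0, 0]},
    {"gripper": 0, "offset": [0.0005, 0, 0.024], "angular": [0, 0, 0]},
    {"gripper": 0, "offset": [0.0005, 0, 0.026], "angular": [0, 0, 0]},
    {"gripper": 0, "offset": [0.0005, 0, 0.028], "angular": [0, 0, 0]},
    {"gripper": 0, "offset": [0.0005, 0, 0.03], "angular": [0, 0, 0]}
  ]
}}

```text
time_s: 85.25
eef_pos: [0.6211, 0.1734, 0.2251]
orientation: [[-0.936, 0.351, 0.0], [0.351, 0.936, -0.001], [-0.001, -0.001, -1.0]]
ft_force: [-0.5, -0.4, -1.1]
grip_width: 0.02
grip_force: 78.5
```

Request:
{"api": "drive_tool", "payload": {
  "rows": [
    {"gripper": 0, "offset": [0, 0, 0.001], "angular": [0, 0, 0]},
    {"gripper": 0, "offset": [0, 0, 0.002], "angular": [0, 0, 0]},
    {"gripper": 0, "offset": [0, 0, 0.003], "angular": [0, 0, 0]},
    {"gripper": 0, "offset": [0, 0, 0.004], "angular": [0, 0, 0]},
    {"gripper": 0, "offset": [0, 0, 0.005], "angular": [0, 0, 0]},
    {"gripper": 0, "offset": [0, 0, 0.006], "angular": [0, 0, 0]},
    {"gripper": 0, "offset": [0, 0, 0.007], "angular": [0, 0, 0]},
    {"gripper": 0, "offset": [0, 0, 0.008], "angular": [0, 0, 0]}
  ]
}}

```text
time_s: 86.05
eef_pos: [0.6211, 0.1734, 0.2211]
orientation: [[-0.936, 0.351, 0.0], [0.351, 0.936, -0.001], [-0.001, -0.001, -1.0]]
ft_force: [0.2, -0.1, -2.0]
grip_width: 0.0208
grip_force: 78.5
```

Request:
{"api": "drive_tool", "payload": {
  "rows": [
    {"gripper": 0, "offset": [0, 0, 0.003], "angular": [0, 0, 0]},
    {"gripper": 0, "offset": [0, 0, 0.006], "angular": [0, 0, 0]},
    {"gripper": 0, "offset": [0, 0, 0.009], "angular": [0, 0, 0]},
    {"gripper": 0, "offset": [0, 0, 0.012], "angular": [0, 0, 0]},
    {"gripper": 0, "offset": [0, 0, 0.015], "angular": [0, 0, 0]},
    {"gripper": 0, "offset": [0, 0, 0.018], "angular": [0, 0, 0]},
    {"gripper": 0, "offset": [0, 0, 0.021], "angular": [0, 0, 0]},
    {"gripper": 0, "offset": [0, 0, 0.024], "angular": [0, 0, 0]}
  ]
}}

```text
time_s: 86.85
eef_pos: [0.6211, 0.1734, 0.209]
orientation: [[-0.936, 0.351, 0.0], [0.351, 0.936, -0.001], [-0.001, -0.001, -1.0]]
ft_force: [-0.2, -0.6, -0.7]
grip_width: 0.0205
grip_force: 78.5
```

Request:
{"api": "drive_tool", "payload": {
  "rows": [
    {"gripper": 0, "offset": [0, 0, 0.003], "angular": [0, 0, 0]},
    {"gripper": 0, "offset": [0, 0, 0.006], "angular": [0, 0, 0]},
    {"gripper": 0, "offset": [0, 0, 0.009], "angular": [0, 0, 0]},
    {"gripper": 0, "offset": [0, 0, 0.012], "angular": [0, 0, 0]},
    {"gripper": 0, "offset": [0, 0, 0.015], "angular": [0, 0, 0]},
    {"gripper": 0, "offset": [0, 0, 0.018], "angular": [0, 0, 0]},
    {"gripper": 0, "offset": [0, 0, 0.021], "angular": [0, 0, 0]},
    {"gripper": 0, "offset": [0, 0, 0.024], "angular": [0, 0, 0]}
  ]
}}

```text
time_s: 87.65
eef_pos: [0.6211, 0.1734, 0.197]
orientation: [[-0.936, 0.351, 0.0], [0.351, 0.936, -0.001], [-0.001, -0.001, -1.0]]
ft_force: [-0.2, -0.4, -1.2]
grip_width: 0.02
grip_force: 78.5
```

Request:
{"api": "drive_tool", "payload": {
  "rows": [
    {"gripper": 0, "offset": [0, 0, 0.004], "angular": [0, 0, 0]},
    {"gripper": 0, "offset": [0, 0, 0.008], "angular": [0, 0, 0]},
    {"gripper": 0, "offset": [0, 0, 0.012], "angular": [0, 0, 0]},
    {"gripper": 0, "offset": [0, 0, 0.016], "angular": [0, 0, 0]},
    {"gripper": 0, "offset": [0, 0, 0.019], "angular": [0, 0, 0]},
    {"gripper": 0, "offset": [0, 0, 0.022], "angular": [0, 0, 0]},
    {"gripper": 0, "offset": [0, 0, 0.023], "angular": [0, 0, 0]},
    {"gripper": 0, "offset": [0, 0, 0.024], "angular": [0, 0, 0]}
  ]
}}

```text
time_s: 88.45
eef_pos: [0.6211, 0.1734, 0.1851]
orientation: [[-0.936, 0.351, 0.0], [0.351, 0.936, -0.001], [-0.0, -0.001, -1.0]]
ft_force: [-0.0, 0.3, -0.5]
grip_width: 0.0201
grip_force: 78.5
```

Request:
{"api": "drive_tool", "payload": {
  "rows": [
    {"gripper": 0, "offset": [0, 0, 0.001], "angular": [0, 0, 0]},
    {"gripper": 0, "offset": [0, 0, 0.002], "angular": [0, 0, 0]},
    {"gripper": 0, "offset": [0, 0, 0.003], "angular": [0, 0, 0]},
    {"gripper": 0, "offset": [0, 0, 0.004], "angular": [0, 0, 0]},
    {"gripper": 0, "offset": [0, 0, 0.004], "angular": [0, 0, 0]},
    {"gripper": 0, "offset": [0, 0, 0.004], "angular": [0, 0, 0]},
    {"gripper": 0, "offset": [0, 0, 0.004], "angular": [0, 0, 0]},
    {"gripper": 0, "offset": [0, 0, 0.004], "angular": [0, 0, 0]}
  ]
}}

```text
time_s: 89.25
eef_pos: [0.6213, 0.1733, 0.1835]
orientation: [[-0.936, 0.351, 0.001], [0.351, 0.936, -0.001], [-0.001, -0.001, -1.0]]
ft_force: [-0.5, 0.4, 1.9]
grip_width: 0.0202
grip_force: 78.8
```

Request:
{"api": "drive_tool", "payload": {
  "rows": [
    {"gripper": 0, "offset": [0, 0, 0.001], "angular": [0, 0, 0]},
    {"gripper": 0, "offset": [0, 0, 0.002], "angular": [0, 0, 0]},
    {"gripper": 0, "offset": [0, 0, 0.003], "angular": [0, 0, 0]},
    {"gripper": 0, "offset": [0, 0, 0.003], "angular": [0, 0, 0]},
    {"gripper": 0, "offset": [0, 0, 0.003], "angular": [0, 0, 0]},
    {"gripper": 0, "offset": [0, 0, 0.003], "angular": [0, 0, 0]},
    {"gripper": 0, "offset": [0, 0, 0.003], "angular": [0, 0, 0]},
    {"gripper": 0, "offset": [0, 0, 0.003], "angular": [0, 0, 0]}
  ]
}}

```text
time_s: 90.05
eef_pos: [0.6217, 0.1734, 0.1835]
orientation: [[-0.936, 0.351, 0.001], [0.351, 0.936, -0.0], [-0.001, 0.0, -1.0]]
ft_force: [-2.4, -0.9, 7.2]
grip_width: 0.0201
grip_force: 79.4
```

Request:
{"api": "drive_tool", "payload": {
  "rows": [
    {"gripper": 0, "offset": [0, 0, -0.002], "angular": [0, 0, 0]},
    {"gripper": 0, "offset": [0, 0, -0.003], "angular": [0, 0, 0]},
    {"gripper": 0.3, "offset": [0, 0, -0.003], "angular": [0, 0, 0]},
    {"gripper": 0.5, "offset": [0, 0, -0.003], "angular": [0, 0, 0]},
    {"gripper": 0.7, "offset": [0, 0, -0.003], "angular": [0, 0, 0]},
    {"gripper": 0.7, "offset": [0, 0, -0.003], "angular": [0, 0, 0]},
    {"gripper": 0.7, "offset": [0, 0, -0.003], "angular": [0, 0, 0]},
    {"gripper": 0.7, "offset": [0, 0, -0.003], "angular": [0, 0, 0]}
  ]
}}

```text
time_s: 90.85
eef_pos: [0.6211, 0.1734, 0.183]
orientation: [[-0.936, 0.351, 0.0], [0.351, 0.936, -0.001], [-0.001, -0.001, -1.0]]
ft_force: [0.1, -0.1, 0.5]
grip_width: 0.0597
grip_force: 0.0
```

Request:
{"api": "drive_tool", "payload": {
  "rows": [
    {"gripper": 0.7, "offset": [0, 0, -0.03], "angular": [0, 0, 0]},
    {"gripper": 0.7, "offset": [0, 0, -0.07], "angular": [0, 0, 0]},
    {"gripper": 0.7, "offset": [0, 0, -0.11], "angular": [0, 0, 0]},
    {"gripper": 0.7, "offset": [0, 0, -0.16], "angular": [0, 0, 0]},
    {"gripper": 0.7, "offset": [0, -0.05, -0.2], "angular": [0, 0, 0]},
    {"gripper": 0.7, "offset": [0, -0.13, -0.22], "angular": [0, 0, 0]},
    {"gripper": 0.7, "offset": [0, -0.22, -0.22], "angular": [0, 0, 0]},
    {"gripper": 0.7, "offset": [0, -0.31, -0.22], "angular": [0, 0, 0]}
  ]
}}

```text
time_s: 91.65
eef_pos: [0.5669, 0.0269, 0.2955]
orientation: [[-0.937, 0.35, 0.004], [0.35, 0.937, -0.0], [-0.003, 0.001, -1.0]]
ft_force: [0.2, -0.4, 0.2]
grip_width: 0.06
grip_force: 0.0
```

Request:
{"api": "drive_tool", "payload": {
  "rows": [
    {"gripper": 0.7, "offset": [0, -0.08, 0], "angular": [0, 0, 0]},
    {"gripper": 0.7, "offset": [0, -0.16, 0], "angular": [0, 0, 0]},
    {"gripper": 0.7, "offset": [0, -0.25, 0], "angular": [0, 0, 0]},
    {"gripper": 0.7, "offset": [0, -0.3, 0], "angular": [0, 0, 0]},
    {"gripper": 0.7, "offset": [0, -0.3, 0], "angular": [0, 0, 0]},
    {"gripper": 0.7, "offset": [0, -0.3, 0], "angular": [0, 0, 0]},
    {"gripper": 0.7, "offset": [0, -0.3, 0], "angular": [0, 0, 0]},
    {"gripper": 0.7, "offset": [0, -0.3, 0], "angular": [0, 0, 0]}
  ]
}}

```text
time_s: 92.45
eef_pos: [0.5148, -0.1102, 0.2936]
orientation: [[-0.938, 0.348, 0.0], [0.348, 0.938, -0.001], [-0.001, -0.001, -1.0]]
ft_force: [-0.4, 0.4, -0.5]
grip_width: 0.0599
grip_force: 0.0
```

Run:
```python
from h import *
st();s=r.camera("scene");t=r.camera("top");cv2.imwrite("pics/scene15.png",s);cv2.imwrite("pics/top15.png",t)
f=lambda im,x,y,w,h,W,H:cv2.resize(im[y:y+h,x:x+w],(W,H),interpolation=cv2.INTER_CUBIC)
cv2.imwrite("pics/m15.png",np.vstack([np.hstack([f(t,135,90,135,115,400,341),f(s,205,150,150,128,400,341)]),f(s,90,120,270,87,800,258)]))
```

```text
t 92.45 p [ 0.5148 -0.1102  0.2936] q [-0.4345  0.0942  0.6081  1.8437 -0.0563  1.2205  1.4065] f [-0.3824  0.4302 -0.5368] w 0.05991953213965727 0.0
```

View pics/m15.png

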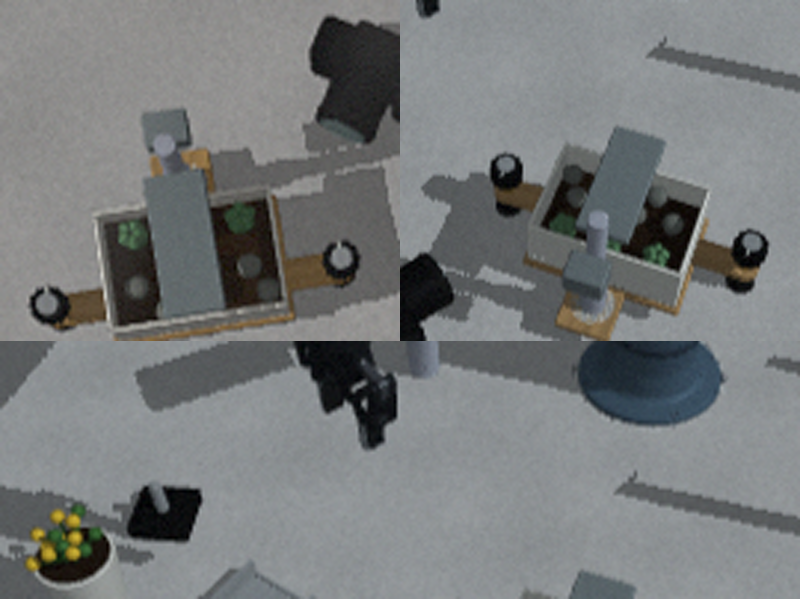

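The lamp sits fully down on the spigot, with its panel over the plants. The planter, pot, camera, dock and tray are all in order, so I'm handing in.

```bash
python3 -c "
from cell import r
print(r.finish_job())"
```

```text
the job is handed in; nothing more can be done
None
```

I handed the job in at about 92 s: the planter is level to about 0.1° (worked out from touch readings, not re-measured after the last knob turn), all seven pebbles are on the soil, the empty tray is flat on the desk, and the lamp is fully down on the spigot with its panel over the plants.

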